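# Gauge the corrosion coupons

## Robot

A 6-joint arm with a two-finger parallel gripper is mounted at the origin on a cart in front of the work surface, level with it; the furniture and walls round the work are solid. World frame = base frame: x ahead of the robot, y to its left, z up, the work surface at z = 0. Lengths are in mm, angles in rad, forces in N, time in s.
With the tool pointing down it reaches from about 400 to 925 mm from the base axis. Payload 12.5 kg.
Tool frame: the origin (TCP) lies where the fingers leave the gripper's body, on its centre line; the fingertips stand 78 mm ahead of it and the grasp point (between the pads) lies 59 mm ahead of it; z points along the fingers, y is the direction in which the jaws open and shut (so a half turn about z gives the same grasp; the last joint's range is limited). The gripper opens to 95 mm and grips with 3 to 60 N. Pads are 20 mm wide; open, the fingers measure 119 mm over their backs; the gripper's body (75 mm by 180 mm) begins 59 mm behind the grasp point.
Start: joints at [-1.383, 0.491, 1.559, -0, 1.092, -0.106], TCP at [181.016, -598.223, 292.261] pointing down, gripper open.
Joint ranges: [-3.1, 3.1], [-0.84, 2.19], [0.05, 2.79], [-1.13, 4.28], [0.06, 2.93], [-2.69, 2.69]. Speed limits (rad/s): [2.22, 2.22, 2.79, 3.14, 3.14, 3.14].

## Interface

Orientations are given as [roll, pitch, yaw] about the fixed x, y, z axes, in that order (R = Rz(yaw) Ry(pitch) Rx(roll)).
In Python, from cell import env, viewer, ticket, search_frame gives the robot as it stands.
- The arm moves only by the shell command python3 -m inch 'ROWS'. ROWS is a JSON object of lists of equal length, an entry for each row: "hand": the opening, from 0 (shut) to 1 (fully open); "delta_pos": the shift along the tool's x, y, z in cm, a list of three; "turn": the turn about the tool's z in rad. A call has 1 to 20 rows; each row shifts and turns the commanded pose from where the row before left it, along the tool's axes as they then stand; what a row does not reach is not made up. A row lasts 1/10 s, in which the tool goes at most 50 mm and 8.59 degrees, less where a joint would pass 70% of its speed; a pose out of reach is approached as far as the arm can. A call is refused whole if a number of a shift passes 5 or a number of a turn 0.15, either way. A call with a gripper value outside its range is refused whole. The fingers move at their own pace and stop on an object; the grip force is fixed at half the most. Time passes only in rows, so rows that do not move let the fingers close. It gives the time, the measured TCP pose, the force and the opening at its end, in the units of the state.
- env.state(): the state, without advancing time (a new reading comes with each control period).
- viewer.read_camera(name): name is "scene" or "side" or "wrist"; returns (picture, depth): 400x640x3 uint8, blue, green, red; 400x640 float32, mm along the optical axis (not along the pixel's ray), 0 where there is no reading.
- viewer.get_calibration(name): a dict with "fx", "fy", "cx", "cy" (pixels), "T" (4x4, takes a point from camera to world coordinates). Camera axes: x right, y down, z forward; pixel columns grow to the right and rows downward; lengths in mm; the calibration is good to about 2 mm. A picture is of the moment at which its call begins: read the wrist's pose just before it. get_calibration takes no time and is no camera call; for the wrist camera it gives the pose at the moment of the call.
- ticket.job_done(): hands the job in, once; it reports no verdict.
Trained networks look in the newest picture that a camera, given by its name, has taken for a name from the list of things; names that differ only in an ending like _2 or _b are one class to them, and where a whole thing is asked for, a point or a joint stands for the part that bears it (a point fixed in the world has none). Each returns a list of dicts, best first, with "p" (0 to 1); they miss things now and then, are a little off and sometimes report something else, mostly with a low value. They report only what shows in the picture. A call takes as long as a camera call. They do not tell look-alikes from the thing itself.
- search_frame(camera, label): "centre" ([column, row] in pixels, amid what is visible of it).
The state is a dict: "t": time; "joints": joint angles; "qvel": joint speeds; "tau": joint torques, N m; "eef_pos": TCP position; "tcp_rot": TCP orientation; "ft_force": force on the tool from outside, world axes, zero at the start; "moment": the same for the moment, N m; "opening": opening from 0.0 (shut) to 1.0 (fully open).
Only numpy, scipy, OpenCV 4.12 (cv2) and the standard library are available. Lean on these libraries where they do the work, as an engineer would, in place of code of your own. Each camera call takes 0.05 s, during which the arm holds its last target.

## Task

Gauge the thickness of every corrosion coupon in the white tray, one at a time and in tray order from left to right so that the readings match the list: tip each coupon out of its well by pressing its far end down into the trough, lay it flat, same side up, on the comparator's anvil under the raised plunger, let go, and lower the lift lever so that the plunger stands on it for about two seconds. After its reading lay each coupon flat across the two rods of the coupon rest, side by side, and finish with the comparator's anvil empty and its lever lowered again; leave the other things on the bench alone.

Things in the scene. Friction and masses are not known exactly. Their poses are not given: they have to be found in the camera images.
- coupon_tray: fixed slippery white PTFE tray, 97 mm (x) by 181 mm (y), 26.5 mm high, left or right of the comparator. Origin: underside; +x points away from the robot, +y to its left. Four wells along x, centred at y = +63, +21, -21, -63 mm, 29 mm wide, floor at z = 22 mm, near end at x = -39.5 mm. The deck between them (z = 26.5 mm) is flush with the coupons' tops: a coupon lying flat cannot be gripped
- tray_ridge (a point): middle of the tray's ridge (tray x = +3, y = 0, z = 22 mm), where the well floors end; axes as the tray's. Beyond it the floor falls at 25 degrees as a trough common to all wells, 44 mm down the slope to a lip. Pressing a coupon's far end (23 mm beyond the ridge) down tips it about the ridge on to the slope, where it is still apt to rock back flat (then press again)
- tray_lip (a point): middle of the trough's lip, at its top, inner edge (tray x = +43, y = 0, z = 11 mm). A tipped coupon drawn 9 mm further away from the robot, down the slope until its end meets the lip, stays tipped at 25 degrees: its near end, now at tray x = -26 mm, has its underside 9 mm above the deck and can be gripped by its long sides. Guide strips 3.5 mm high on the slope keep it in line
- coupon_rest: loose steel rest (0.9 kg): a 100 (x) by 196 (y) by 4 mm plate with two rubber-sleeved rods, 8 mm thick, running along y at x = -12 and +12 mm, tops at z = 38 mm, between two end brackets at y = +-94 mm (4 mm thick, 42 mm high). Room for three coupons side by side (y = -55, 0, +55 mm), laid along x across the rods with overhanging ends. Origin: centre of the underside; +x away from the robot
- comparator: fixed thickness gauge: grey base 150 x 110 mm (x -70 to +80 mm), top at z = 22 mm; column 26 mm thick, 217 mm high at x = +55 mm; head 36 mm square at x = -20 mm, z = 120 to 186 mm, with a 48 mm dial facing the robot (front at x = -46 mm). Origin: centre of the underside; +x points away from the robot
- anvil (a point): point on top of the anvil right under the plunger; axes as the comparator's. The anvil is a steel bar 16 mm wide (y) from x = -32 to +8 mm of this point, its top 18 mm above the base. A coupon laid along x with its centre about 18 mm nearer the robot than this point lies balanced under the plunger, its near end overhanging the bar by 24 mm
- plunger: spring-loaded steel plunger, 8 mm across, under the head; origin: its tip. Lever lowered: the tip is 1 mm above the bare anvil, or stands on a coupon with about 1 N. Lever fully raised: 19 mm above the anvil
- lift_lever (a joint): angle of the lift lever on the right (-y) side of the head, rad: 0 lowered (slopes 24 degrees down), 0.9 fully raised (28 degrees up); 0.1 rad lifts the plunger 2 mm. Friction holds it wherever it is left; it takes about 1 N at the ball. Pivot axis along the comparator's x, through its y = -27, z = 150 mm; arm 85 mm long, swinging at x = -20 mm
- lever_ball (a point): centre of the black ball, 16 mm thick, at the free end of the lift lever
- coupon_a: corrosion coupon that starts in the leftmost well (may be absent): a plain dark steel strip 76 x 26 x 4 mm, 50 to 80 g, with a small black hole mark at its near end. Origin: centre of its underside; x along its length, away from the robot as it lies in the tray
- coupon_b: corrosion coupon that starts in the second from the left well (may be absent): a plain dark steel strip 76 x 26 x 4 mm, 50 to 80 g, with a small black hole mark at its near end. Origin: centre of its underside; x along its length, away from the robot as it lies in the tray
- coupon_c: corrosion coupon that starts in the third from the left well (may be absent): a plain dark steel strip 76 x 26 x 4 mm, 50 to 80 g, with a small black hole mark at its near end. Origin: centre of its underside; x along its length, away from the robot as it lies in the tray
- coupon_d: corrosion coupon that starts in the rightmost well (may be absent): a plain dark steel strip 76 x 26 x 4 mm, 50 to 80 g, with a small black hole mark at its near end. Origin: centre of its underside; x along its length, away from the robot as it lies in the tray
- clipboard: bystander: clipboard with the list, 130 x 170 x 11 mm; leave alone. Origin: centre of its underside
- marker_0: bystander: marker pen, 131 mm; leave alone. Origin: centre of its underside
- tweezers: bystander: tweezers, 118 mm; leave alone. Origin: centre of its underside
- timer: bystander: timer, 62 x 62 x 18 mm; leave alone. Origin: centre of its underside
- septa_tin: bystander: round tin, 64 mm wide, 30 mm high; leave alone. Origin: centre of its underside
- petri_dish: bystander: petri dish, 57 mm wide, 13 mm high; leave alone. Origin: centre of its underside
- tube_cutter: bystander: small tube cutter, 76 mm; leave alone. Origin: centre of its underside
There are look-alikes about, which are no part of the job. What is shaped like the coupon_b but orange or pink is not meant.

How it is judged (in metres and radians):
On the way, in this order (a step that is already met when the one before it is completed fails the run):
1. the leftmost well's coupon (if there is one) lies flat on the anvil, let go, under the lowered plunger (contact force between plunger and coupon_a above 0.45 N and angle between coupon_a's own z axis and vertical below 0.07 rad and z of coupon_a in the frame of anvil between -0.003 and 0.003 m and contact force between the fingers and coupon_a below 0.05 N), for 1 s.
2. the second from the left well's coupon (if there is one) lies flat on the anvil, let go, under the lowered plunger (contact force between plunger and coupon_b above 0.45 N and angle between coupon_b's own z axis and vertical below 0.07 rad and z of coupon_b in the frame of anvil between -0.003 and 0.003 m and contact force between the fingers and coupon_b below 0.05 N), for 1 s.
3. the third from the left well's coupon (if there is one) lies flat on the anvil, let go, under the lowered plunger (contact force between plunger and coupon_c above 0.45 N and angle between coupon_c's own z axis and vertical below 0.07 rad and z of coupon_c in the frame of anvil between -0.003 and 0.003 m and contact force between the fingers and coupon_c below 0.05 N), for 1 s.
4. the rightmost well's coupon (if there is one) lies flat on the anvil, let go, under the lowered plunger (contact force between plunger and coupon_d above 0.45 N and angle between coupon_d's own z axis and vertical below 0.07 rad and z of coupon_d in the frame of anvil between -0.003 and 0.003 m and contact force between the fingers and coupon_d below 0.05 N), for 1 s.
At the end, for the whole second after the job is handed in: every coupon lies flat (within 0.08 rad) on both rods of the coupon rest, its centre within 24 mm of the rest's middle in x and 86 mm in y and its underside within 3 mm of the rods' tops, at rest and not on another coupon; the lift lever is lowered (below 0.15 rad) (x of coupon_a in the frame of coupon_rest between -0.024 and 0.024 m and y of coupon_a in the frame of coupon_rest between -0.086 and 0.086 m and z of coupon_a in the frame of coupon_rest between 0.035 and 0.041 m and angle between each of coupon_a, coupon_b, coupon_c, coupon_d's own z axis and vertical below 0.08 rad and linear speed of each of coupon_a, coupon_b, coupon_c, coupon_d, coupon_rest below 0.02 m/s and x of coupon_b in the frame of coupon_rest between -0.024 and 0.024 m and y of coupon_b in the frame of coupon_rest between -0.086 and 0.086 m and z of coupon_b in the frame of coupon_rest between 0.035 and 0.041 m and x of coupon_c in the frame of coupon_rest between -0.024 and 0.024 m and y of coupon_c in the frame of coupon_rest between -0.086 and 0.086 m and z of coupon_c in the frame of coupon_rest between 0.035 and 0.041 m and x of coupon_d in the frame of coupon_rest between -0.024 and 0.024 m and y of coupon_d in the frame of coupon_rest between -0.086 and 0.086 m and z of coupon_d in the frame of coupon_rest between 0.035 and 0.041 m and value of joint lift_lever below 0.15 rad and angle between coupon_rest's own z axis and vertical below 0.05 rad); the robot touches nothing.
It fails at once if a bystander (clipboard, marker, tweezers, timer, tin, petri dish or tube cutter) is pushed aside by more than 4 cm (distance of any of clipboard, marker_0, tweezers, timer, septa_tin, petri_dish, tube_cutter from where it was at the start of the episode above 0.04 m).
Of coupon_a, coupon_b, coupon_c, coupon_d only 2 to 3 are there at a start; the rules pass over those that are not, and their reading is None.
At some moment in a run one of coupon_rest may be knocked a few centimetres aside while the robot is not near it.
Once in a run the grip may slacken for a moment while it holds something.
It also fails if it takes over 210 s, if anything falls off the work surface, if the arm or the gripper's body presses on something with over 40 N, if the wrist force passes 120 N, or if a joint passes its speed limit or range.

## Working session

There is one attempt and no reset: what is moved stays moved. The work goes in short steps, Python scripts to look and compute and a shell command to move; the robot and the scene stay as the last step left them, time stands still between calls to the robot, and variables do not carry over. Pictures are saved under pics/ and viewed, and the job is handed in when it is done.

```bash
ls; mkdir -p pics
cat > h.py <<'E'
from cell import env, viewer, ticket, search_frame
import numpy as np, cv2
def snap(n,fn,crop=None,scale=1):
    p,d=viewer.read_camera(n); q=p
    if crop: q=p[crop[1]:crop[3],crop[0]:crop[2]]
    if scale!=1: q=cv2.resize(q,None,fx=scale,fy=scale,interpolation=cv2.INTER_CUBIC)
    cv2.imwrite('pics/'+fn,q); return p,d,viewer.get_calibration(n)
def w(c,u,v,z): # world from pixel+depth
    P=np.array([(u-c['cx'])/c['fx']*z,(v-c['cy'])/c['fy']*z,z,1.]); return (np.array(c['T'])@P)[:3]
def wz(c,u,v,Z): # ray at height Z
    T=np.array(c['T']);r=T[:3,:3]@np.array([(u-c['cx'])/c['fx'],(v-c['cy'])/c['fy'],1.]);o=T[:3,3]
    return o+r*(Z-o[2])/r[2]
def px(c,P):
    q=np.linalg.inv(np.array(c['T']))@np.array([*P,1.]); return q[0]/q[2]*c['fx']+c['cx'],q[1]/q[2]*c['fy']+c['cy']
def cloud(d,c):
    v,u=np.mgrid[0:d.shape[0],0:d.shape[1]];T=np.array(c['T'])
    P=np.stack([(u-c['cx'])/c['fx']*d,(v-c['cy'])/c['fy']*d,d],-1); return P@T[:3,:3].T+T[:3,3]
E
python3 - <<'E'
from h import *
np.set_printoptions(precision=3,suppress=True)
print(env.state())
for n in ['scene','side','wrist']:
    p,d,c=snap(n,n+'0.png'); print(n,c['fx'],np.array(c['T']))
    for l in ['coupon_tray','coupon_rest','comparator','lever_ball','coupon_a','anvil','tray_ridge','tray_lip','plunger']:
        print(l,[(np.round(x['centre'],0),round(x['p'],2)) for x in search_frame(n,l)][:5])
E
```

```text
pics
{'t': 0.0, 'joints': array([-1.383,  0.492,  1.559, -0.   ,  1.092, -0.106]), 'qvel': array([-0.   ,  0.001, -0.001, -0.   ,  0.001, -0.001]), 'tau': array([  0.003, -61.263, -25.817,   0.069,   0.048,  -0.   ]), 'eef_pos': array([ 180.987, -598.049,  291.665]), 'tcp_rot': array([-3.14 , -0.   ,  0.294]), 'ft_force': array([ 1.02 ,  0.212, -0.121]), 'moment': array([0.006, 0.01 , 0.009]), 'opening': 1.0035097616110817}
scene 434.7984108387887 [[   0.889   -0.362    0.281  120.514]
 [  -0.458   -0.685    0.567 -927.522]
 [  -0.013   -0.632   -0.774 1151.642]
 [   0.       0.       0.       1.   ]]
coupon_tray [(array([325., 229.]), 0.66)]
coupon_rest [(array([270., 141.]), 0.66)]
comparator [(array([340., 159.]), 0.73)]
lever_ball [(array([338., 149.]), 0.63)]
coupon_a [(array([341., 339.]), 0.75), (array([329., 232.]), 0.74), (array([307., 274.]), 0.68), (array([321., 223.]), 0.66), (array([330., 241.]), 0.56)]
anvil [(array([343., 158.]), 0.73)]
tray_ridge [(array([320., 228.]), 0.9)]
tray_lip [(array([321., 229.]), 0.79), (array([325., 233.]), 0.51)]
plunger []
side 442.380184
[... 323 characters left out ...]
_ball [(array([362., 160.]), 0.52)]
coupon_a [(array([312., 200.]), 0.74), (array([312., 211.]), 0.74), (array([306., 226.]), 0.61), (array([262., 304.]), 0.58), (array([270., 238.]), 0.52)]
anvil []
tray_ridge [(array([310., 206.]), 0.87)]
tray_lip [(array([313., 206.]), 0.64), (array([362., 204.]), 0.27)]
plunger [(array([315., 208.]), 0.29)]
wrist 349.55350520788807 [[   0.289   -0.926   -0.241  248.277]
 [  -0.957   -0.28    -0.073 -576.945]
 [  -0.       0.252   -0.968  385.512]
 [   0.       0.       0.       1.   ]]
coupon_tray []
coupon_rest []
comparator []
lever_ball []
coupon_a [(array([321.,  10.]), 0.72), (array([430.,  28.]), 0.68)]
anvil []
tray_ridge []
tray_lip []
plunger []
```

View pics/scene0.png

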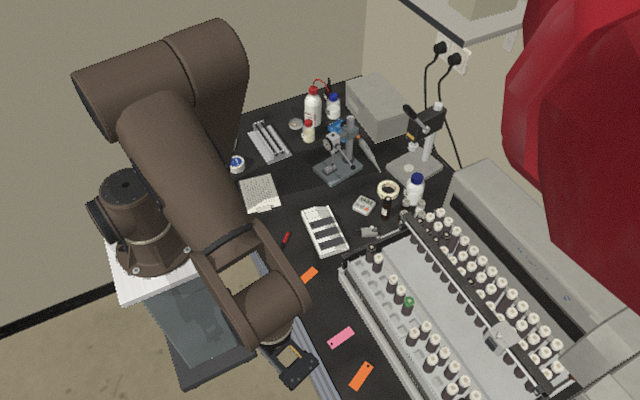

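View pics/side0.png

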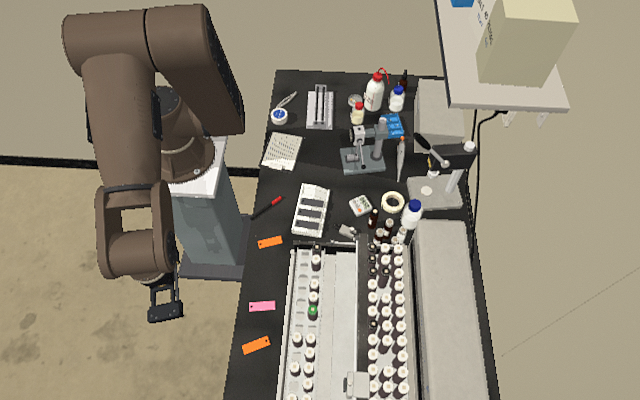

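View pics/wrist0.png

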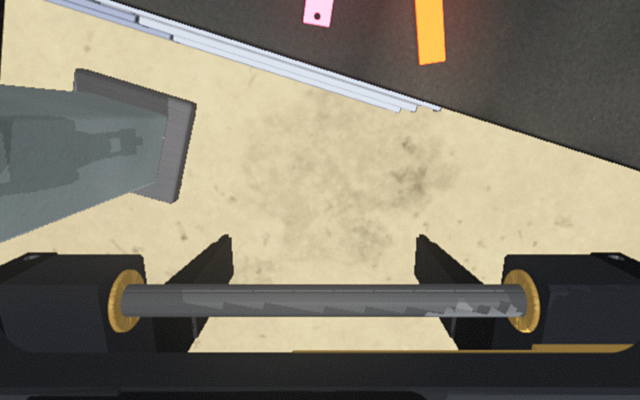

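Run:
```python
from h import *
snap('scene','s1.png',(220,70,460,270),3.3)
snap('side','s2.png',(250,60,430,250),3.1)
```

```text
(no output)
```

View pics/s1.png

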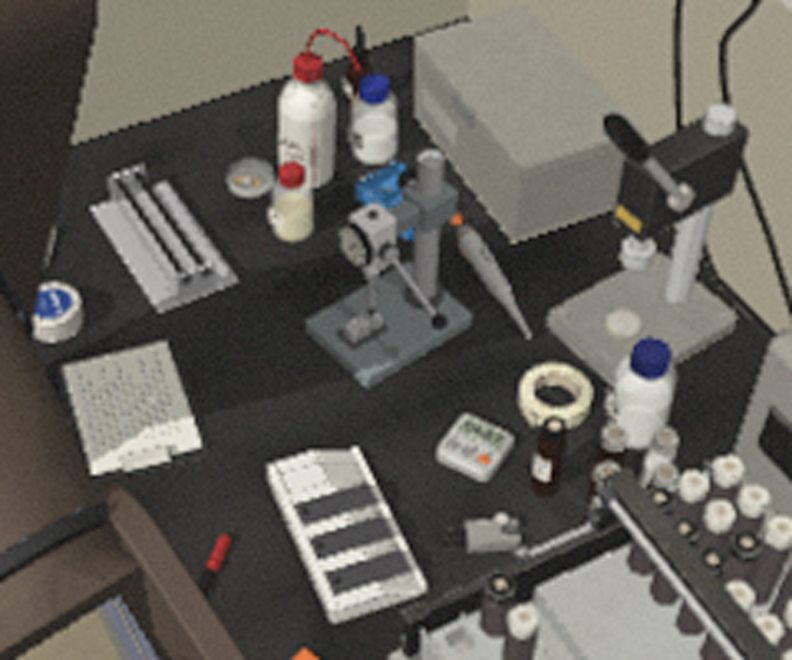

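View pics/s2.png

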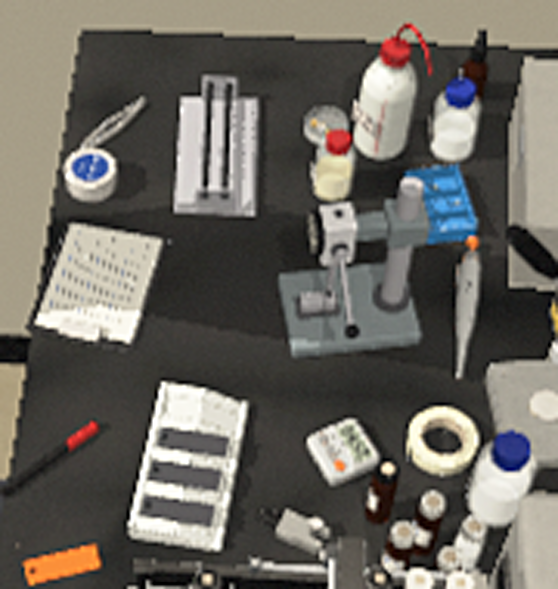

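Run:
```python
from h import *
np.set_printoptions(precision=1,suppress=True)
for n in ['side','scene']:
    p,d,c=snap(n,'tmp_%s.png'%n); C=cloud(d,c)
    for l in ['coupon_tray','coupon_rest','comparator','lever_ball','coupon_b','tray_ridge','tray_lip','anvil','plunger','marker_0','tube_cutter','timer','clipboard','septa_tin','petri_dish','tweezers']:
        for x in search_frame(n,l)[:5]:
            u,v=x['centre']; print(n,l,round(x['p'],2),np.array([u,v]),w(c,u,v,d[int(v),int(u)]))
    np.save('cl_%s.npy'%n,C); np.save('im_%s.npy'%n,p)
```

```text
side coupon_tray 0.77 [312.9 208.5] [ 499.4 -207.7   23.7]
side coupon_rest 0.96 [317.1 105.6] [486.3 239.1  40.6]
side coupon_rest 0.25 [365.1 150.8] [672.7  49.5  17.4]
side comparator 0.88 [362.5 151.5] [662.9  41.9  22.4]
side lever_ball 0.45 [281.6  98.5] [340.6 301.4   5.9]
side coupon_b 0.54 [256.5 343.6] [ 368.1 -646.1    2.6]
side coupon_b 0.52 [270.6 240.2] [ 370.4 -323.4    6.2]
side coupon_b 0.52 [262.4 305.1] [ 370.9 -535.7    4.8]
side coupon_b 0.47 [314.5 201.6] [ 503.2 -183.2   27.9]
side coupon_b 0.45 [309.5 226.2] [ 557.9 -945.6 1294.9]
side tray_ridge 0.66 [361.  205.9] [ 659.6 -182.1   13.9]
side tray_ridge 0.61 [309.7 208.3] [ 489.1 -211.4   30.3]
side tray_ridge 0.47 [307.5 223.7] [ 485.6 -265.4   23.1]
side tray_lip 0.61 [310.6 205.5] [ 490.9 -196.    22.7]
side tray_lip 0.53 [286.5  97. ] [361.4 297.6  19.5]
side anvil 0.6 [364.2 152.3] [669.2  40.1  20.5]
side plunger 0.72 [310.6 207.5] [ 491.7 -206.6   27.6]
side clipboard 0.92 [280.  150.3] [362.4  38.9   9.6]
side septa_tin 0.67 [275.9 114.8] [331.7 192.7  29.2]
side petri_dish 0.54 [353.8  98.3] [628.4 32
[... 725 characters left out ...]
.9] [ 483.6 -206.7   23.6]
scene anvil 0.77 [341.6 157.8] [696.4  42.8  16.4]
scene plunger 0.63 [319.4 226.5] [ 478.7 -202.4   29.1]
scene marker_0 0.43 [259.  192.4] [368.3  41.3   3.3]
scene marker_0 0.38 [286.4 242.6] [ 365.9 -192.8    3.5]
scene tube_cutter 0.74 [367.4 231.3] [ 610.2 -280.6   13.9]
scene timer 0.75 [364.  207.7] [ 647.9 -196.3   18.4]
scene clipboard 0.73 [255.9 194.8] [355.6  39.9  -1. ]
scene clipboard 0.37 [365.7 231.2] [ 606.3 -276.9   12.4]
scene septa_tin 0.57 [235.7 165.3] [336.8 174.8  31.2]
scene petri_dish 0.62 [284.6 238.8] [ 365.2 -181.8   10.9]
scene petri_dish 0.39 [235.  164.4] [337.3 186.   25.3]
scene petri_dish 0.18 [324.  229.4] [ 487.  -218.    27.3]
```

```bash
python3 -m inch '{"hand":[1,1,1,1,1,1,1,1,1,1,1,1,1],"delta_pos":[[0,0,-3],[0,0,-3],[2.2,-3.9,0],[2.2,-3.9,0],[2.2,-3.9,0],[2.2,-3.9,0],[2.2,-3.9,0],[2.2,-3.9,0],[2.2,-3.9,0],[2.2,-3.9,0],[2.2,-3.9,0],[2.2,-3.9,0],[0,0,0]],"turn":[0.147,0.147,0,0,0,0,0,0,0,0,0,0,0]}'
python3 - <<'E'
from h import *
snap('wrist','w1.png')
print(env.state()['eef_pos'],env.state()['tcp_rot'])
for l in ['coupon_tray','coupon_b','tray_ridge','tray_lip']:
  print(l,[(np.round(x['centre'],0),round(x['p'],2)) for x in search_frame('wrist',l)][:5])
E
```

```text
t: 4.6
eef_pos: [402.5, -204.6, 352.5]
tcp_rot: [-3.141, -0.001, 0.005]
ft_force: [-1.4, 0.5, -0.6]
opening: 0.998
[ 401.87622897 -206.4016734   352.46066849] [ 3.14128829e+00 -4.10442543e-04  4.06152274e-03]
coupon_tray [(array([320.,  97.]), 0.58)]
coupon_b [(array([584., 199.]), 0.97), (array([380., 107.]), 0.9), (array([342., 102.]), 0.8), (array([419., 200.]), 0.74), (array([310.,  97.]), 0.61)]
tray_ridge [(array([293., 100.]), 0.75)]
tray_lip [(array([296.,  98.]), 0.56), (array([ 13., 100.]), 0.28)]
```

View pics/w1.png

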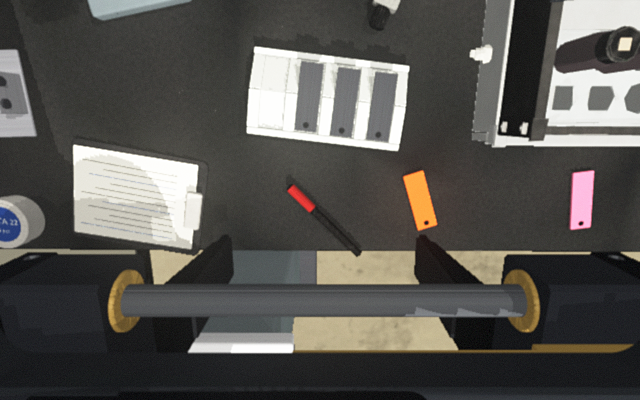

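```bash
cat >> h.py <<'E'
def strips(p,c,Z=26.5,roi=None,lo=55,hi=115,amin=300):
    """dark-grey strips on bright tray -> world centre, yaw(long axis), size"""
    hsv=cv2.cvtColor(p,cv2.COLOR_BGR2HSV)
    m=((hsv[...,2]>lo)&(hsv[...,2]<hi)&(hsv[...,1]<70)).astype(np.uint8)
    if roi: k=np.zeros_like(m);k[roi[1]:roi[3],roi[0]:roi[2]]=1;m*=k
    m=cv2.morphologyEx(m,cv2.MORPH_OPEN,np.ones((3,3),np.uint8))
    n,L,S,_=cv2.connectedComponentsWithStats(m); out=[]
    for i in range(1,n):
        if S[i,4]<amin: continue
        ct=max(cv2.findContours((L==i).astype(np.uint8),cv2.RETR_EXTERNAL,cv2.CHAIN_APPROX_NONE)[0],key=len)[:,0]
        W=np.array([wz(c,a,b,Z)[:2] for a,b in ct],np.float32)
        (cx,cy),(a,b),an=cv2.minAreaRect(W)
        if a<b: an+=90; a,b=b,a
        an=(an+90)%180-90
        out.append((S[i,:5].tolist(),np.round([cx,cy],1),np.round([a,b],1),round(float(np.deg2rad(an)),4)))
    return out
E
python3 - <<'E'
from h import *
p,d,c=snap('wrist','w1c.png',(230,30,430,170),4)
print(c['fx'],c['cx'],c['cy'],np.round(c['T'],3))
for s in strips(p,c,roi=(230,40,420,160)): print(s)
hsv=cv2.cvtColor(p,cv2.COLOR_BGR2HSV); print(hsv[95:100,310],hsv[95,270],hsv[20,300])
C=cloud(d,c)
for u in (270,292,310,330,345): print(u,np.round(C[40:160:6,u],1).tolist())
E
```

```text
349.55350520788807 323.45019618964227 206.6446808009775 [[-3.00000e-03 -9.68000e-01 -2.52000e-01  4.70944e+02]
 [-1.00000e+00  2.00000e-03  1.00000e-03 -2.08645e+02]
 [-0.00000e+00  2.52000e-01 -9.68000e-01  4.45430e+02]
 [ 0.00000e+00  0.00000e+00  0.00000e+00  1.00000e+00]]
([230, 40, 190, 120, 7920], array([ 486.2, -209.2]), array([224.9, 130.8]), 1.5682)
[[120   6 126]
 [150   2 124]
 [ 60   4 124]
 [ 60   2 118]
 [135   4 121]] [ 30   1 254] [38 14 73]
270 [[556.8, -146.2, 0.3], [550.1, -146.2, 2.1], [542.0, -147.2, 11.6], [536.2, -146.4, 7.4], [529.5, -146.3, 8.9], [522.7, -146.3, 10.9], [515.7, -146.6, 14.7], [508.7, -147.0, 19.3], [501.9, -147.1, 21.9], [495.3, -147.0, 22.7], [488.7, -146.7, 22.8], [482.0, -146.4, 22.6], [475.3, -146.0, 22.1], [468.5, -146.0, 23.6], [461.6, -145.7, 23.4], [454.9, -146.1, 28.3], [446.5, -141.6, 0.3], [439.2, -141.4, 0.8], [431.6, -140.9, -0.3], [424.1, -140.6, -0.2]]
292 [[556.7, -172.0, 0.7], [550.2, -171.8, 0.8], [542.0, -172.5, 11.2], [536.0, -172.1, 8.5], [529.0, -172.2, 11.7], [522.0, -172.4, 16.0], [515.2, -172.4, 18.2], [508.4, -172.6, 
[... 959 characters left out ...]
16.1, 25.3], [488.3, -216.1, 26.3], [481.7, -216.1, 27.1], [475.1, -216.1, 25.4], [468.3, -216.1, 27.7], [461.6, -216.1, 27.7], [454.7, -216.2, 27.0], [447.8, -216.2, 26.1], [438.9, -216.7, 0.1], [431.5, -216.7, 1.0], [424.0, -216.7, 0.8]]
345 [[556.5, -233.9, 1.1], [550.0, -234.0, 0.9], [543.4, -234.1, 1.5], [535.3, -233.6, 11.9], [530.1, -234.2, 2.3], [470.9, -208.6, 445.4], [514.2, -232.9, 26.7], [507.8, -233.0, 26.6], [501.5, -233.2, 24.7], [494.8, -233.2, 26.8], [488.3, -233.3, 27.2], [481.7, -233.3, 27.1], [475.0, -233.5, 26.0], [468.3, -233.6, 25.7], [461.5, -233.6, 27.7], [454.7, -233.7, 26.9], [447.7, -233.9, 25.2], [440.8, -233.9, 27.3], [431.4, -235.6, -0.6], [424.0, -235.6, 1.2]]
```

View pics/w1c.png

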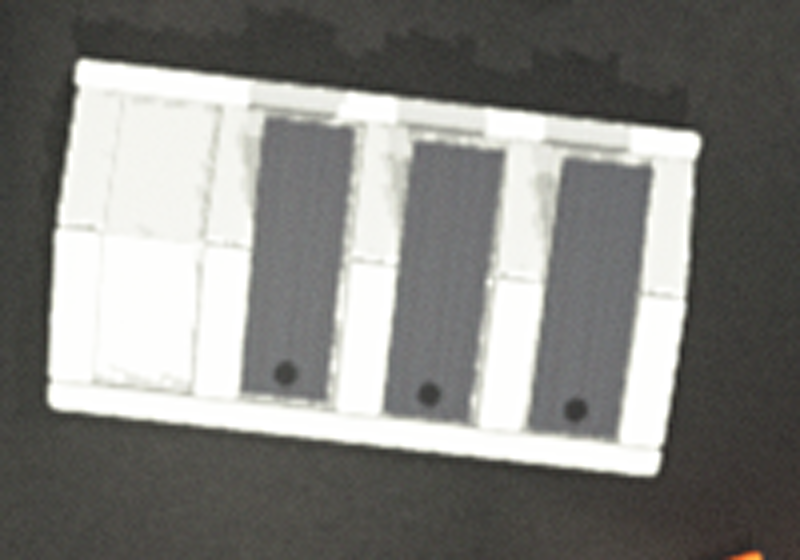

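Run:
```python
from h import *
p,d,c=snap('wrist','tmp.png')
for s in strips(p,c,roi=(235,40,420,155),lo=95,hi=150): print(s)
# tray near edge line etc from bright mask using cloud z>5
C=cloud(d,c); hsv=cv2.cvtColor(p,cv2.COLOR_BGR2HSV)
m=(hsv[...,2]>95)&(C[...,2]>6)&(C[...,2]<40); m[:, :230]=0;m[:,425:]=0;m[165:]=0;m[:30]=0
W=C[m][:,:2].astype(np.float32); print(len(W),cv2.minAreaRect(W))
```

```text
([291, 59, 27, 71, 1469], array([ 494.1, -185.5]), array([74.9, 25.7]), -0.1244)
([326, 65, 30, 70, 1485], array([ 487.5, -227.5]), array([75.1, 25.9]), -0.1127)
([362, 70, 31, 69, 1508], array([ 482.9, -270.2]), array([75.7, 26.3]), -0.1055)
13106 ((491.9696960449219, -207.51513671875), (181.4660186767578, 97.4784927368164), 83.49302673339844)
```

```bash
python3 -m inch '{"hand":[1,1,1,1,1,1,1,1,1],"delta_pos":[[2.1,-3.1,0],[2.1,-3.1,0],[2.1,-3.1,0],[2.1,-3.1,0],[2.1,-3.1,0],[2.1,-3.1,0],[2.1,-3.1,0],[2.1,-3.1,0],[0,0,0]],"turn":[0,0,0,0,0,0,0,0,0]}'
python3 - <<'E'
from h import *
p,d,c=snap('wrist','w2.png')
np.save('w2d.npy',d)
np.set_printoptions(precision=1,suppress=True)
for l in ['comparator','lever_ball','anvil','plunger','lift_lever']:
  for x in search_frame('wrist',l)[:4]:
    u,v=x['centre']; print(l,np.array([u,v]),round(x['p'],2),w(c,u,v,d[int(v),int(u)]))
E
```

```text
t: 5.85
eef_pos: [570.8, 41.5, 351.6]
tcp_rot: [-3.141, -0.0, 0.001]
ft_force: [-0.7, -0.3, -0.2]
opening: 1.0
comparator [349.2  88. ] 0.84 [660.1  21.8 168.5]
lever_ball [441.2 105.9] 0.96 [648.  -58.7 136.5]
lever_ball [216.6 332.1] 0.41 [357.  185.4  30.8]
lever_ball [485.1 226.5] 0.2 [ 504.7 -162.7   24.5]
anvil [346.8  83.6] 0.94 [664.4  22.8 154.5]
anvil [510.  102.6] 0.38 [ 654.8 -178.4   15.6]
lift_lever [441.6 105.7] 0.65 [648.2 -59.  136.5]
lift_lever [570.8 235.3] 0.6 [ 493.7 -271.4   26.4]
```

View pics/w2.png

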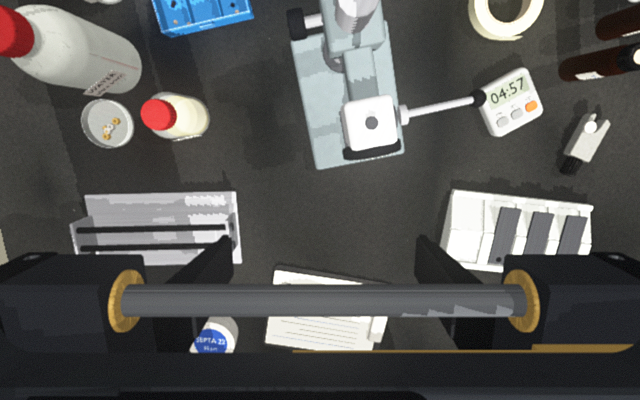

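Run:
```python
from h import *
np.set_printoptions(precision=1,suppress=True)
p,d,c=snap('wrist','w2c.png',(270,0,550,190),2.8)
C=cloud(d,c)
roi=np.zeros(d.shape,bool); roi[0:190,270:480]=1
def rect(m):
    W=C[m][:,:2].astype(np.float32); W=W[np.abs(W-np.median(W,0)).max(1)<200]; print(len(W),cv2.minAreaRect(W),np.median(C[m],0))
rect(roi&(C[...,2]>178)&(C[...,2]<192)&(C[...,0]<690))
rect(roi&(C[...,2]>19)&(C[...,2]<26))
m=roi&(C[...,2]>100)&(C[...,2]<145)&(C[...,1]<-10);rect(m)
for v in (96,98,100):
  print([ (u,C[v,u]) for u in range(472,486,3)])
```

```text
2678 ((651.1251831054688, 10.931608200073242), (82.19071197509766, 36.04997253417969), 10.83680248260498) [634.7   7.9 182.4]
6293 ((670.6244506835938, -38.52076721191406), (149.26268005371094, 214.85476684570312), 10.801593780517578) [668.9  38.8  22.7]
597 ((646.9301147460938, -59.506553649902344), (15.527742385864258, 82.00182342529297), 15.783285140991211) [652.1 -76.7 127.3]
[(472, array([655.6, -90.9, 124.6])), (475, array([655.6, -93.4, 124.9])), (478, array([655.7, -96.6, 123.5])), (481, array([655.7, -99.4, 123.2])), (484, array([ 661.1, -148.9,   16.4]))]
[(472, array([653.9, -91.1, 124.5])), (475, array([654. , -93.9, 124. ])), (478, array([654.1, -97.6, 121.6])), (481, array([ 654.1, -100.2,  121.7])), (484, array([ 658.9, -149.2,   16.2]))]
[(472, array([652.3, -92. , 122.7])), (475, array([652.3, -94.4, 123.4])), (478, array([652.4, -97.9, 121.4])), (481, array([ 656.6, -145.7,   16.8])), (484, array([ 656.6, -148.9,   17.3]))]
```

View pics/w2c.png

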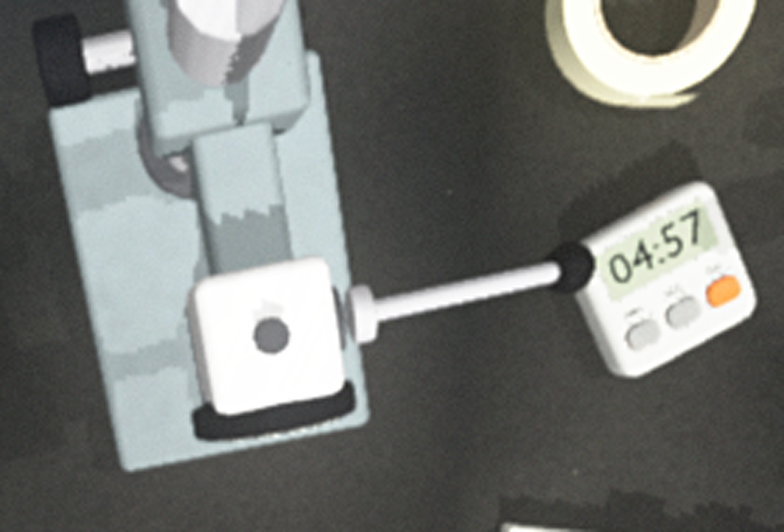

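Run:
```python
from h import *
np.set_printoptions(precision=1,suppress=True)
p,d,c=snap('wrist','tmp.png'); C=cloud(d,c)
f=lambda a,b,Z:wz(c,270+a/2.8-.3,b/2.8-.3,Z)
for a,b in [(190,283),(330,257),(346,400),(215,416)]: print(f(a,b,186))
print('circ',f(272,335,187))
print('ball',f(572,266,117))
print('base near corners',f(125,470,22),f(368,425,22),'farleft',f(50,112,22))
roi=np.zeros(d.shape,bool); roi[80:165,330:410]=1
m=roi&(C[...,2]>178)&(C[...,2]<192)&(C[...,0]<660); m=cv2.erode(m.astype(np.uint8),np.ones((3,3)))>0
W=C[m][:,:2].astype(np.float32);print(len(W),cv2.minAreaRect(W),np.median(C[m][:,2]))
```

```text
[649.5  29.5 186. ]
[655.7  -5.8 186. ]
[620.1 -11.6 186. ]
[616.   22.7 186. ]
circ [636.6   8.4 187. ]
ball [657.2 -95.5 117. ]
base near corners [578.2  50.8  22. ] [597.4 -53.8  22. ] farleft [721.3  79.4  22. ]
2338 ((632.5230102539062, 7.477375030517578), (42.05767059326172, 34.179630279541016), 11.225042343139648) 182.50727859176024
```

```bash
python3 -m inch '{"hand":[0.7,0.7,0.7,0.7,0.7,0.7,0.7,0.7,0.7,0.7,0.7,0.7,0.7,0.7,0.7,0.7,0.7],"delta_pos":[[0,0,0],[0,0,0],[0,0,0],[0,0,0],[0,0,0],[0,0,0],[0,0,0],[0,0,0],[0,0,0],[0,0,0],[0,0,0],[0,0,0],[-3.8,1.5,0],[-3.8,1.5,0],[-3.8,1.5,0],[-3.7,1.4,0],[0,0,0]],"turn":[-0.1465,-0.1465,-0.1465,-0.1465,-0.1465,-0.1465,-0.1465,-0.1465,-0.1465,-0.1465,-0.1465,-0.1465,0,0,0,0,0]}'
python3 - <<'E'
from h import *
print(env.state()['joints'])
p,d,c=snap('wrist','w3.png')
for x in search_frame('wrist','lever_ball')[:3]:
    u,v=x['centre']; print(x,wz(c,u,v,117))
E
```

```text
t: 7.95
eef_pos: [656.4, -102.1, 351.4]
tcp_rot: [-3.141, 0.001, 1.754]
ft_force: [-1.4, 0.1, -0.1]
opening: 0.699
[-2.53433455e-01  5.01944804e-01  1.37635004e+00 -7.25307039e-04
  1.26316902e+00 -4.36252670e-01]
{'centre': [322.6, 142.1], 'p': 0.8} [645.71313102 -53.21856363 117.        ]
{'centre': [190.9, 199.1], 'p': 0.65} [ 530.79218721 -129.5787771   117.        ]
```

View pics/w3.png

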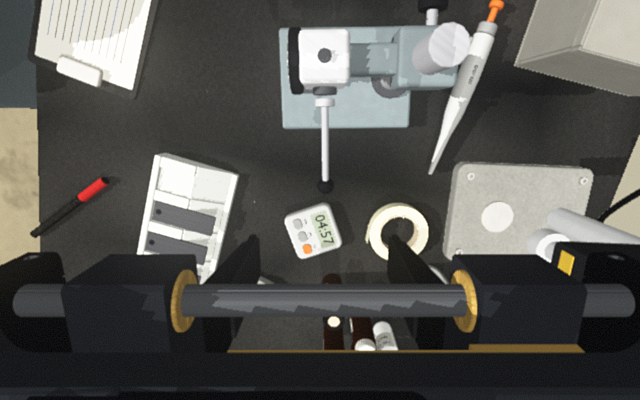

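Run:
```python
from h import *
p,d,c=snap('wrist','tmp.png')
print(wz(c,325,186,116), wz(c,324.5,55.5,187), env.state()['eef_pos'],env.state()['tcp_rot'])
# base edge line (280,28)-(283,127), (408,27?) 
a=wz(c,285,128,22);b=wz(c,410,128,22);print(a,b,np.arctan2(b[1]-a[1],b[0]-a[0]))
C=cloud(d,c);print(np.round(C[180:192:2,319:331:2,2]))
```

```text
[654.83775719 -91.40697042 116.        ] [634.65486224  11.86447313 187.        ] [654.75147296 -97.89551455 352.09590926] [-3.14114242e+00 -2.71945794e-04  1.75697048e+00]
[599.27634832 -49.77462875  22.        ] [744.52247974 -22.5040087   22.        ] 0.1855938302786166
[[  0.   0. 121. 124. 126. 123.]
 [  1.   2. 120. 124. 123. 120.]
 [  2. 121. 121. 124. 123. 122.]
 [119. 122. 123. 124. 124. 124.]
 [121. 123. 126. 124. 125. 123.]
 [121. 123. 124. 125. 125. 123.]]
```

```bash
python3 -m inch '{"hand":[0.7,0.7,0.7,0.7,0.7,0.7,0,0,0,0,0,0,0],"delta_pos":[[0.4,0.15,4],[0,0,4],[0,0,4],[0,0,4],[0,0,1.7],[0,0,0],[0,0,0],[0,0,0],[0,0,0],[0,0,0],[0,0,0],[0,0,0],[0,0,0]],"turn":[0,0,0,0,0,0,0,0,0,0,0,0,0]}'
python3 - <<'E'
from h import *
p,d,c=snap('wrist','w4.png')
E
```

```text
t: 9.4
eef_pos: [655.9, -93.5, 175.3]
tcp_rot: [3.141, 0.0, 1.758]
ft_force: [4.1, -0.1, -0.3]
opening: 0.167
```

View pics/w4.png

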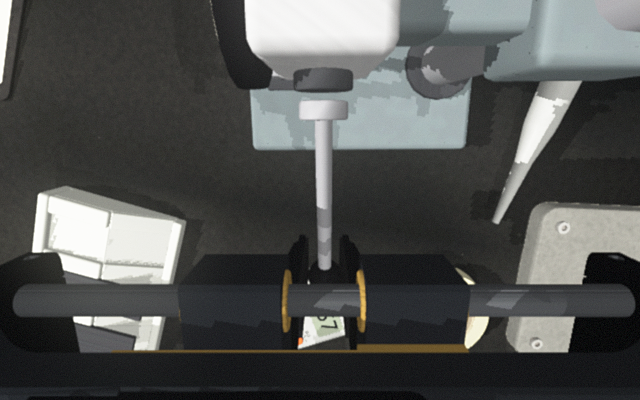

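```bash
python3 -m inch '{"hand":[0,0,0,0,0,0,0,0.6,0.6,0.6,0.6,0.6],"delta_pos":[[-0.35,0,-1.15],[-0.25,0,-1.15],[-0.13,0,-1.16],[0.1,0,-1.3],[0.3,0,-1.3],[0.55,0,-1.3],[0,0,0],[0,0,0],[0,0,0],[0,0,0],[0,0,-4],[0,0,-4]],"turn":[0,0,0,0,0,0,0,0,0,0,0,0]}'
python3 - <<'E'
from h import *
p,d,c=snap('wrist','w5.png');snap('side','sd5.png',(320,90,420,190),5)
E
```

```text
t: 10.65
eef_pos: [655.1, -91.5, 328.3]
tcp_rot: [-3.138, -0.002, 1.758]
ft_force: [0.8, -0.9, 0.3]
opening: 0.514
```

View pics/w5.png

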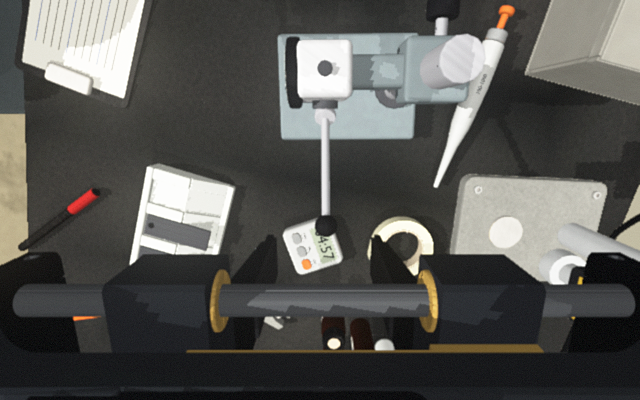

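View pics/sd5.png

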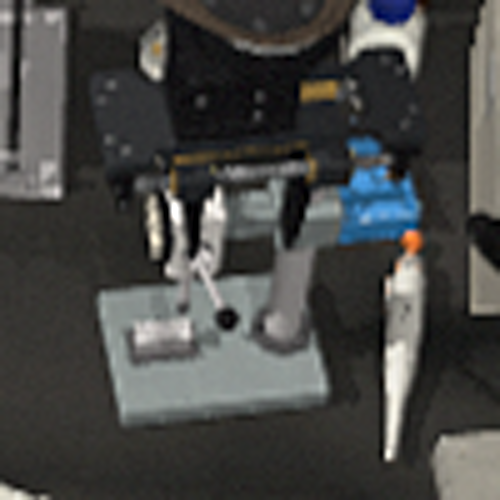

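Run:
```python
from h import *
p,d,c=snap('wrist','tmp.png');C=cloud(d,c);print(np.round(C[218:231:3,320:332:3]).tolist()); print(env.state()['eef_pos'])
```

```text
[[[653.0, -90.0, 190.0], [655.0, -89.0, 190.0], [657.0, -89.0, 190.0], [660.0, -89.0, 188.0]], [[654.0, -92.0, 190.0], [656.0, -91.0, 191.0], [658.0, -91.0, 191.0], [660.0, -91.0, 189.0]], [[654.0, -94.0, 192.0], [656.0, -94.0, 191.0], [658.0, -93.0, 190.0], [660.0, -93.0, 190.0]], [[654.0, -96.0, 191.0], [657.0, -96.0, 191.0], [659.0, -95.0, 190.0], [661.0, -96.0, 189.0]], [[655.0, -99.0, 190.0], [657.0, -98.0, 190.0], [659.0, -98.0, 190.0], [676.0, -154.0, 14.0]]]
[655.77242997 -91.55394205 330.94022452]
```

```bash
python3 -m inch '{"hand":[0,0,0,0,0,0,0,0,0,0,0,0,0,0,0,0,0,0],"delta_pos":[[-1.75,-3.8,0],[-1.75,-3.8,0],[-1.75,-3.8,0],[-1.75,-3.8,0],[0,0,1.4],[0,0,1.4],[0,0,1.4],[0,0,1.4],[0,0,1.4],[0,0,1.4],[0,0,1.4],[0,0,1.4],[0,0,1.4],[0,0,1.4],[0,0,1.4],[0,0,1.4],[0,0,0]],"turn":[0,0,0,0,0.144,0.144,0.144,0.144,0.144,0.144,0.144,0.144,0.144,0.144,0.144,0.144,0.144,0]}'
python3 - <<'E'
from h import *
p,d,c=snap('wrist','w6.png'); print(env.state()['eef_pos'],env.state()['tcp_rot'],env.state()['ft_force'])
E
```

```text
[655.31859645 -91.42577479 328.95888932] [3.14126054e+00 3.26410438e-04 1.75766472e+00] [-0.40155919 -0.85410133 -1.34304692]validation failed for argument at $.de...
```

View pics/w6.png

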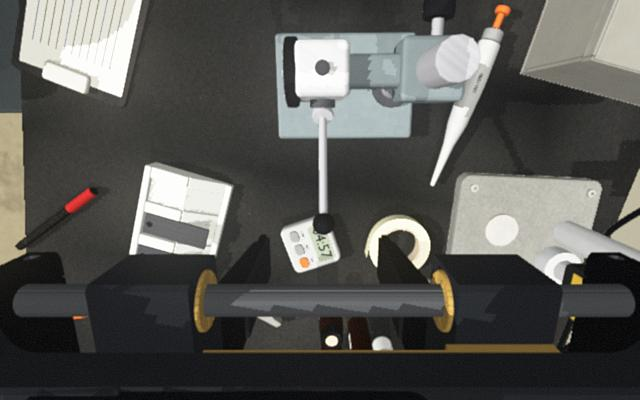

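Row count mismatch (17 vs 18); resend.

```bash
python3 -m inch '{"hand":[0,0,0,0,0,0,0,0,0,0,0,0,0,0,0,0,0,0],"delta_pos":[[-1.75,-3.8,0],[-1.75,-3.8,0],[-1.75,-3.8,0],[-1.75,-3.8,0],[0,0,1.4],[0,0,1.4],[0,0,1.4],[0,0,1.4],[0,0,1.4],[0,0,1.4],[0,0,1.4],[0,0,1.4],[0,0,1.4],[0,0,1.4],[0,0,1.4],[0,0,1.4],[0,0,1.4],[0,0,0]],"turn":[0,0,0,0,0.144,0.144,0.144,0.144,0.144,0.144,0.144,0.144,0.144,0.144,0.144,0.144,0.144,0]}'
python3 - <<'E'
from h import *
p,d,c=snap('wrist','w6.png'); print(env.state()['eef_pos'],env.state()['tcp_rot'],env.state()['ft_force'])
E
```

```text
t: 12.65
eef_pos: [517.9, -187.9, 144.1]
tcp_rot: [-3.14, 0.005, -0.117]
ft_force: [-0.8, 0.0, 0.7]
opening: 0.004
[ 518.32192447 -188.03564096  145.25092696] [-3.1403318   0.00365845 -0.11117213] [ 0.44360791 -0.46151908  0.05984458]
```

View pics/w6.png

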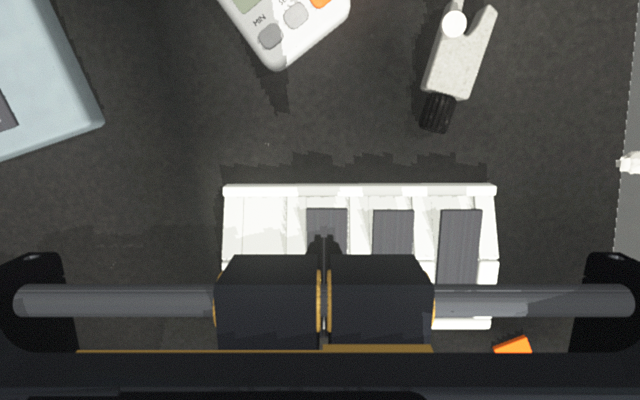

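```bash
python3 -m inch '{"hand":[0,0,0,0,0,0],"delta_pos":[[0.2,0.1,2.5],[0,0,1],[0,0,0.5],[0,0,0.3],[0,0,0.2],[0,0,0]],"turn":[0,0,0,0,0,0]}'
```

```text
t: 13.3
eef_pos: [521.1, -189.6, 102.1]
tcp_rot: [3.141, -0.0, -0.114]
ft_force: [0.6, -0.3, -0.5]
opening: 0.002
```

```bash
python3 -m inch '{"hand":[0,0],"delta_pos":[[0,0,0.1],[0,0,0]],"turn":[0,0]}'
python3 - <<'E'
from h import *
snap('wrist','w7.png',(200,150,520,350),2.4);snap('side','sd7.png',(270,170,350,250),6)
E
```

```text
t: 13.5
eef_pos: [521.1, -189.6, 101.1]
tcp_rot: [3.141, -0.0, -0.114]
ft_force: [0.3, 0.5, -0.2]
opening: 0.005
```

View pics/w7.png

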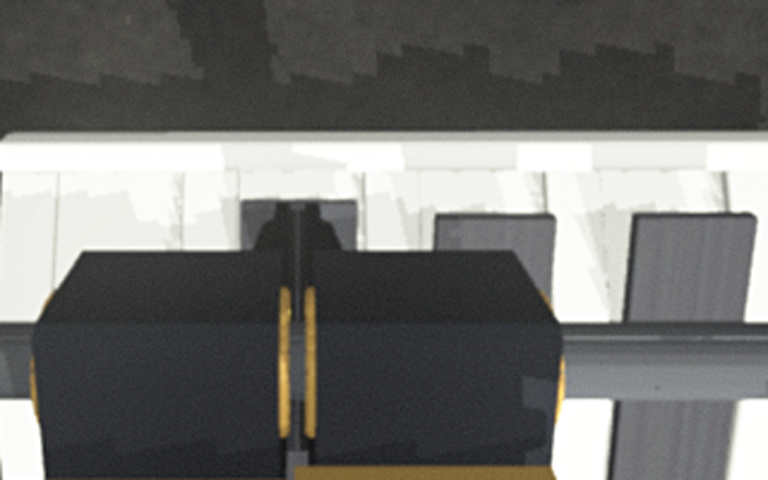

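View pics/sd7.png

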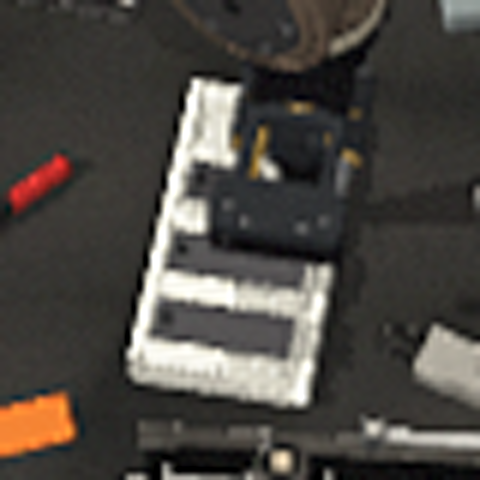

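```bash
python3 -m inch '{"hand":[0,0],"delta_pos":[[0,0,0.1],[0,0,0.1]],"turn":[0,0]}'; python3 -m inch '{"hand":[0,0],"delta_pos":[[0,0,0.1],[0,0,0]],"turn":[0,0]}'; python3 -m inch '{"hand":[0,0],"delta_pos":[[0,0,0.1],[0,0,0]],"turn":[0,0]}'
```

```text
t: 13.8
eef_pos: [521.1, -189.6, 98.8]
tcp_rot: [3.141, -0.0, -0.114]
ft_force: [0.5, 0.4, -0.1]
opening: 0.004
t: 14.0
eef_pos: [521.1, -189.6, 97.8]
tcp_rot: [3.141, -0.0, -0.114]
ft_force: [0.9, -0.1, 0.5]
opening: 0.006
t: 14.2
eef_pos: [521.5, -189.8, 97.2]
tcp_rot: [3.141, -0.001, -0.114]
ft_force: [1.4, 0.2, 5.1]
opening: 0.006
```

```bash
python3 -m inch '{"hand":[0,0,0,0,0,0],"delta_pos":[[0.15,0,0.07],[0.15,0,0.07],[0.15,0,0.07],[0.15,0,0.07],[0.15,0,0.07],[0,0,0]],"turn":[0,0,0,0,0,0]}'; python3 -m inch '{"hand":[0,0,0],"delta_pos":[[0.15,0,0.07],[0.1,0,0.05],[0,0,0]],"turn":[0,0,0]}'
python3 - <<'E'
from h import *
snap('wrist','w8.png',(200,150,520,350),2.4)
E
```

```text
t: 14.8
eef_pos: [528.8, -190.6, 93.6]
tcp_rot: [3.141, -0.001, -0.114]
ft_force: [0.6, -0.2, 6.0]
opening: 0.004
t: 15.1
eef_pos: [531.1, -190.8, 92.5]
tcp_rot: [3.141, -0.0, -0.114]
ft_force: [-1.2, 0.3, 8.3]
opening: 0.008
```

View pics/w8.png

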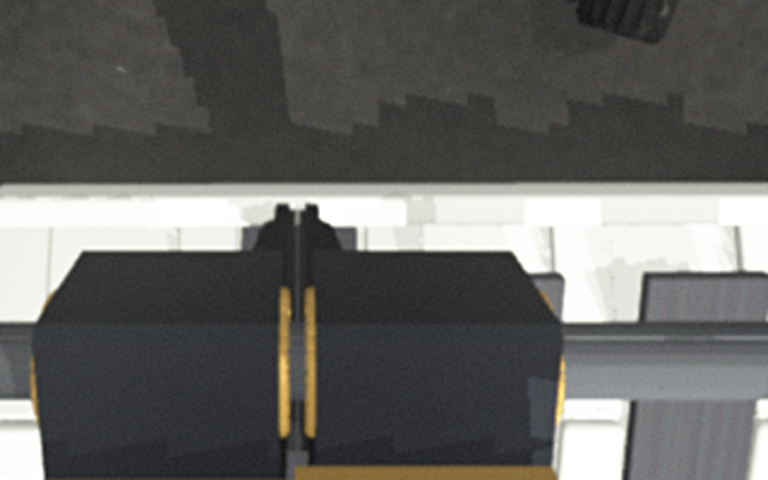

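```bash
python3 -m inch '{"hand":[0,0,0.6,0.6,0.6,0.6,0.6],"delta_pos":[[0,0,-2.5],[0,0,-5],[-4,0,-5],[-5,0,-4],[-4,0,0],[-3,0,0],[0,0,0]],"turn":[0,0,0,0,0,0,0]}'
python3 - <<'E'
from h import *
p,d,c=snap('wrist','w9.png',(200,20,460,230),3);print(env.state()['eef_pos'])
C=cloud(d,c); np.save('C9.npy',C)
E
```

```text
t: 15.85
eef_pos: [388.6, -173.8, 237.6]
tcp_rot: [-3.141, 0.002, -0.115]
ft_force: [0.6, 0.5, -0.8]
opening: 0.367
[ 390.56012625 -174.57956998  237.6911706 ]
```

View pics/w9.png

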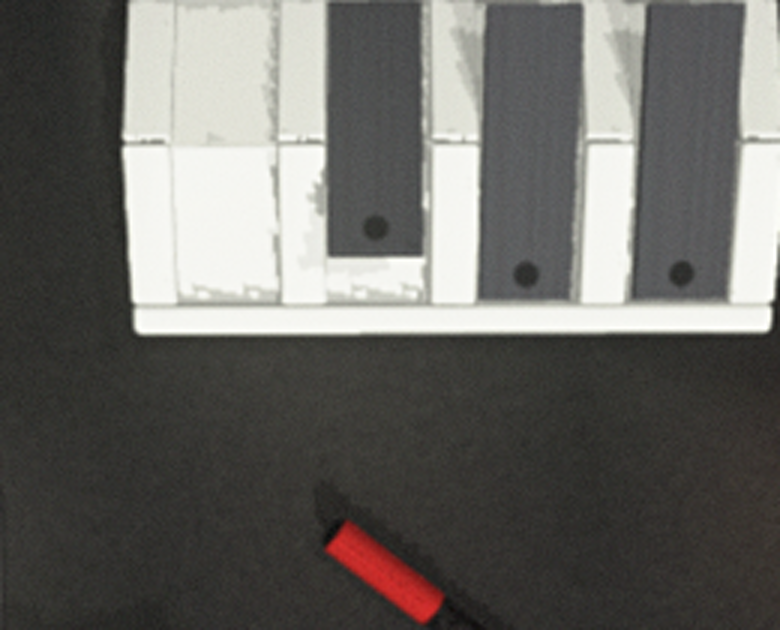

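Run:
```python
from h import *
np.set_printoptions(precision=1,suppress=True)
C=np.load('C9.npy')
for v in range(60,112,4): print(v,C[v,325], C[v,375])
p,d,c=snap('wrist','tmp.png')
t0=np.array([492,-207.5]);s,k=np.sin(.1136),np.cos(.1136)
for (u,v,Z) in [(309,105.5,39),(340.5,105.5,39),(308,70,30),(341,70,30),(360,119,26.5),(375,119,26.5)]:
    q=wz(c,u,v,Z)[:2]; r=q-t0; print((u,v),q,'tray',np.array([r[0]*k-r[1]*s,r[0]*s+r[1]*k]))
```

```text
60 [ 503.9 -188.1   25.2] [ 498.7 -228.1   28.4]
64 [ 500.7 -187.7   26.1] [ 496.1 -228.3   25.5]
68 [ 497.5 -187.4   27.8] [ 493.  -228.    25.9]
72 [ 494.3 -187.    28.6] [ 489.8 -227.6   26.8]
76 [ 491.2 -186.6   30. ] [ 486.8 -227.4   26.4]
80 [ 488.  -186.2   31.8] [ 483.6 -227.    27.8]
84 [ 484.8 -185.9   33.2] [ 480.6 -226.9   26.6]
88 [ 481.6 -185.5   35.8] [ 477.4 -226.5   27.5]
92 [ 478.5 -185.1   36.7] [ 474.3 -226.4   26.8]
96 [ 475.4 -184.8   38.4] [ 471.1 -226.    27.5]
100 [ 472.2 -184.4   40.2] [ 468.  -226.    25.8]
104 [ 469.2 -184.    40.6] [ 464.8 -225.5   27.7]
108 [ 466.5 -183.8   23.3] [ 461.6 -225.3   27.2]
(309, 105.5) [ 470.9 -171.6] tray [-25.1  33.3]
(340.5, 105.5) [ 467.9 -196.7] tray [-25.1   8. ]
(308, 70) [ 498.6 -173.9] tray [ 2.7 34.1]
(341, 70) [ 495.5 -200.4] tray [2.7 7.4]
(360, 119) [ 455.4 -212.6] tray [-35.8  -9.2]
(375, 119) [ 454.  -225.2] tray [-35.8 -21.9]
```

```bash
python3 -m inch '{"hand":[0.6,0.6,0.6,0.6,0.6],"delta_pos":[[3.8,0.05,2],[3.78,0,3],[0,0,4],[0,0,4],[0,0,0]],"turn":[0,0,0,0,0]}'
python3 - <<'E'
from h import *
p,d,c=snap('wrist','w10.png');print(env.state()['eef_pos'])
E
```

```text
t: 16.45
eef_pos: [468.1, -183.8, 104.6]
tcp_rot: [-3.141, 0.001, -0.113]
ft_force: [0.0, 0.8, 1.0]
opening: 0.598
[ 467.87394923 -183.76074987  105.40447179]
```

View pics/w10.png

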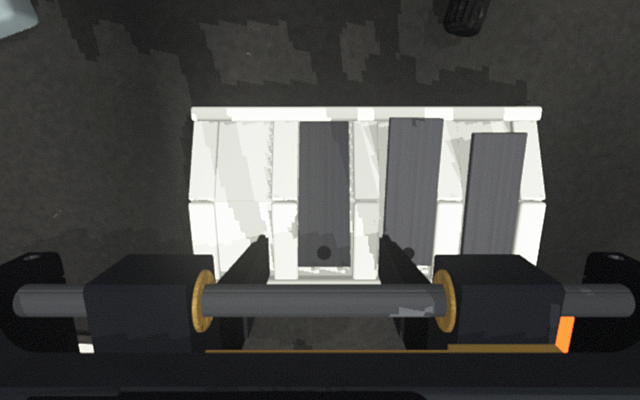

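Run:
```python
from h import *
np.set_printoptions(precision=1,suppress=True)
p,d,c=snap('wrist','w10c.png',(180,90,560,280),2.1);C=cloud(d,c);print(env.state()['eef_pos'],env.state()['ft_force'])
for v in range(112,285,8): print(v,C[v,325],C[v,415],C[v,495])
```

```text
[ 467.8 -183.8  106. ] [ 0.5 -0.4  1.2]
112 [ 539.2 -191.9   12.7] [ 534.  -238.1   11.9] [ 529.2 -279.2   11.8]
120 [ 535.2 -191.4    8.6] [ 530.5 -234.5   25.8] [ 524.7 -282.4    5.1]
128 [ 531.2 -191.    10.1] [ 526.7 -234.5   24.9] [ 520.7 -281.3    7.6]
136 [ 527.3 -190.5   14. ] [ 522.9 -234.1   25.6] [ 518.7 -272.    27.4]
144 [ 523.2 -190.1   13.7] [ 519.2 -233.7   26.6] [ 514.7 -272.5   26.5]
152 [ 519.3 -189.6   16.2] [ 515.2 -233.7   26. ] [ 510.8 -272.5   26.5]
160 [ 515.4 -189.2   18.1] [ 511.3 -233.4   26.1] [ 507.2 -271.8   28. ]
168 [ 511.5 -188.7   19.7] [ 507.5 -233.1   26.8] [ 503.1 -272.    27.7]
176 [ 507.8 -188.3   22.4] [ 503.4 -233.    26.4] [ 499.1 -272.1   27.6]
184 [ 503.8 -187.8   22.9] [ 499.3 -232.8   26.4] [ 495.3 -271.7   28.5]
192 [ 500.  -187.4   24.7] [ 495.1 -232.7   26. ] [ 490.8 -272.4   27.2]
200 [ 496.2 -187.    26.4] [ 491.3 -232.1   27.5] [ 486.6 -272.4   27.1]
208 [ 492.8 -186.6   29.3] [ 487.1 -232.    27.4] [ 482.5 -272.4   27.3]
216 [ 489.1 -186.1   30.8] [ 483.1 -231.6   28. ] [ 478.5 -272.1   28. ]
224 [ 485.5 -185.7   32.6] [ 478.5 -231.6   27.2] [ 474.2 -272.    28.2]
232 [ 482.3 -185.4   35.6] [ 474.  -231.5   26.7] [ 469.9 -272.1   28.2]
240 [ 478.1 -184.9   35.3] [ 470.3 -230.9   28.4] [ 465.1 -272.5   27.4]
248 [ 474.8 -184.5   37.7] [ 465.8 -230.7   28.2] [ 460.6 -272.6   27.3]
256 [ 471.8 -184.1   40.6] [ 461.5 -230.4   28.7] [ 497.1 -231.7  113.7]
264 [ 467.8 -183.7   41. ] [ 457.1 -230.1   29. ] [ 497.4 -229.2  118.9]
272 [ 455.  -182.3   22.8] [ 474.9 -219.7   73.6] [ 497.7 -227.   123.5]
280 [ 452.8 -182.    27.9] [ 475.4 -217.9   81.1] [ 497.9 -225.1  127.5]
```

View pics/w10c.png

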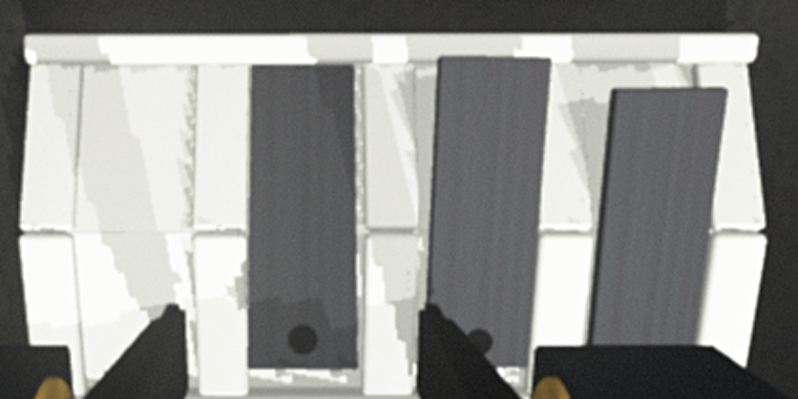

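```bash
python3 -m inch '{"hand":[0.6,0.6,0.3,0.1,0,0,0,0],"delta_pos":[[-0.25,0,-0.1],[0,0,0],[0,0,0],[0,0,0],[0,0,0],[0,0,0],[0,0,0],[0,0,0]],"turn":[0,0,0,0,0,0,0,0]}'
python3 - <<'E'
from h import *
p,d,c=snap('wrist','w11.png',(180,90,560,300),2.1);print(env.state()['eef_pos'])
E
```

```text
t: 17.35
eef_pos: [464.4, -183.7, 108.4]
tcp_rot: [3.141, -0.0, -0.114]
ft_force: [-0.6, 0.1, 0.9]
opening: 0.262
[ 464.37562887 -183.62762382  108.44060212]
```

View pics/w11.png

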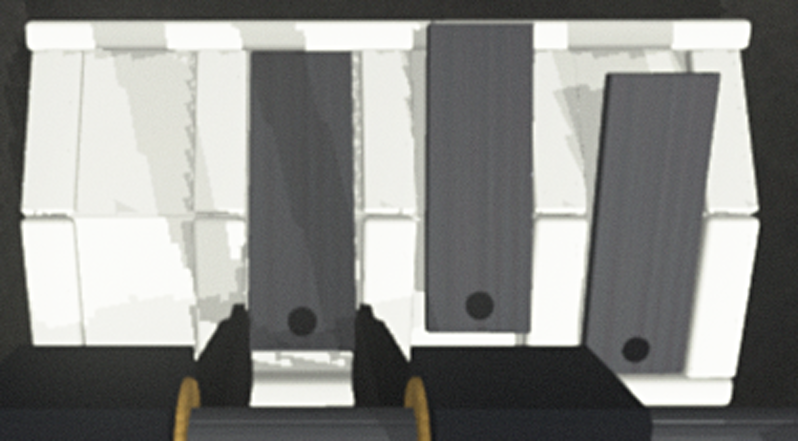

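```bash
python3 -m inch '{"hand":[0,0,0,0,0,0,0],"delta_pos":[[0,0,-0.5],[0,0,-2],[0,0,-4],[0,0,-4],[0,0,-4],[0,0,-3],[0,0,0]],"turn":[0,0,0,0,0,0,0]}'
python3 - <<'E'
from h import *
np.set_printoptions(precision=1,suppress=True)
p,d,c=snap('wrist','w12.png');print(env.state()['eef_pos'])
C=cloud(d,c)
for v in range(100,290,10): print(v,C[v,323],C[v,380])
E
```

```text
t: 18.1
eef_pos: [465.1, -183.9, 287.4]
tcp_rot: [3.139, -0.006, -0.114]
ft_force: [1.3, -1.5, -1.1]
opening: 0.26
[ 464.5 -183.6  285.2]
100 [ 551.1 -192.6   -3.1] [ 544.2 -251.4   -0.6]
110 [ 540.9 -191.4    9.7] [ 534.2 -249.4    7.6]
120 [ 532.5 -190.5  185.6] [ 524.3 -248.7    7. ]
130 [ 527.4 -189.9  188.5] [ 514.5 -247.2   12.3]
140 [ 522.4 -189.3  191.4] [ 504.8 -245.7   16.7]
150 [ 517.3 -188.7  192.9] [ 495.3 -244.2   22.1]
160 [ 512.4 -188.2  195.6] [ 485.6 -243.    24.8]
170 [ 507.6 -187.6  198.3] [ 475.4 -242.4   24.1]
180 [ 502.8 -187.1  200.6] [ 465.  -241.6   24. ]
190 [ 497.8 -186.5  201.9] [ 454.6 -240.8   24.2]
200 [ 493.5 -186.   206.1] [ 444.1 -240.    24.3]
210 [ 488.5 -185.4  206.9] [ 425.8 -242.8   -1.9]
220 [ 484.  -184.9  209.5] [ 414.3 -241.8   -1.2]
230 [ 479.8 -184.4  212.8] [ 402.1 -241.1   -2.3]
240 [ 475.1 -183.9  214.1] [ 390.6 -240.    -0.8]
250 [ 470.9 -183.4  216.8] [ 377.6 -239.3   -2.5]
260 [ 377.3 -172.5    8. ] [ 497.1 -201.1  295.2]
270 [ 364.9 -171.1    7.8] [ 496.4 -200.4  299.5]
280 [ 348.3 -169.2   -0.8] [ 495.7 -199.7  303.5]
```

View pics/w12.png

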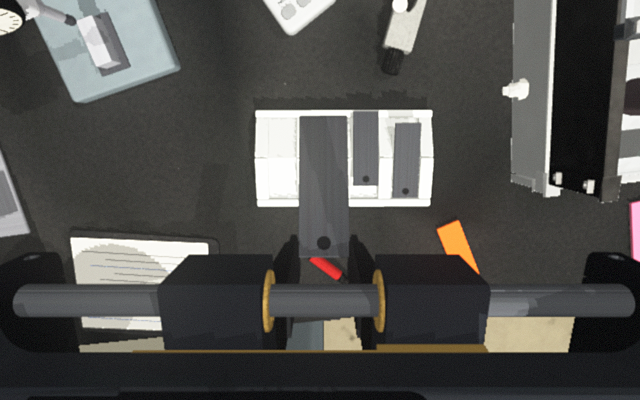

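```bash
python3 -m inch '{"hand":[0,0,0,0,0,0,0,0,0,0],"delta_pos":[[0.14,-4.1,0],[0.14,-4.1,0],[0.14,-4.1,0],[0.14,-4.25,0],[0,0,3],[0,0,3],[0,0,3],[0,0,3],[0,0,0],[0,0,0]],"turn":[0,0,0,0,-0.1,-0.1,-0.1,0,0,0]}'
python3 - <<'E'
from h import *
np.set_printoptions(precision=1,suppress=True)
p,d,c=snap('wrist','w13.png');print(env.state()['eef_pos'],env.state()['tcp_rot'])
C=cloud(d,c)
for v in range(110,260,12): print(v,C[v,323])
E
```

```text
t: 19.15
eef_pos: [488.5, -19.8, 163.0]
tcp_rot: [-3.141, 0.002, 0.185]
ft_force: [-0.2, -0.3, -0.6]
opening: 0.263
[488.9 -19.9 163.9] [3.1 0.  0.2]
110 [561.8  -4.9   1.4]
122 [554.8  -6.3  64.8]
134 [548.8  -7.5  68.5]
146 [542.7  -8.6  69.6]
158 [536.9  -9.7  73.4]
170 [531.1 -10.8  76.3]
182 [525.4 -11.8  79.5]
194 [519.8 -12.9  81.9]
206 [514.2 -13.9  84.7]
218 [508.8 -15.   87.6]
230 [503.4 -16.   90.3]
242 [497.9 -17.   92.4]
254 [492.8 -18.   95.4]
```

View pics/w13.png

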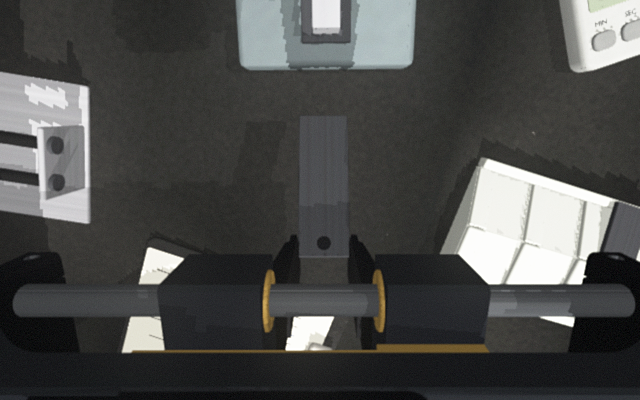

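Run:
```python
from h import *
np.set_printoptions(precision=1,suppress=True)
p,d,c=snap('wrist','w13c.png',(230,0,420,90),4)
u=np.array([np.cos(.187),np.sin(.187)]);v=np.array([-u[1],u[0]]);P=np.array([636.2,8.1])
C=cloud(d,c)
for q in [(312,34),(341,34),(313,5),(340,5)]:
    W=wz(c,*q,40)[:2]-P; print(q,W@u,W@v)
for r in range(0,75,4): X=C[r,326]; print(r,X,(X[:2]-P)@u)
```

```text
(312, 34) -34.02830520813924 7.023223784392719
(341, 34) -34.06269732176097 -9.512196677267486
(313, 5) -19.169084776739183 6.310318755260591
(340, 5) -19.20036460889246 -8.796929095908983
0 [619.2   3.9  42.6] -17.4361887535788
4 [617.4   3.6  42.3] -19.32188046345262
8 [615.7   3.2  41.3] -21.055066898140907
12 [613.5   2.8  42. ] -23.24222258436082
16 [611.5   2.5  42.1] -25.282524216869724
20 [610.    2.2  40.2] -26.84488041539011
24 [607.6   1.7  41.9] -29.293909504875046
28 [605.7   1.4  41.4] -31.22657419952677
32 [605.4   1.2  33.3] -31.572685624939805
36 [604.9   1.1  25. ] -32.03959197135769
40 [602.6   0.7  25.8] -34.43744533847369
44 [600.4   0.2  25.3] -36.601781509546065
48 [598.8  -0.1  22.2] -38.31329427510226
52 [596.4  -0.5  22.9] -40.736147284133146
56 [594.1  -1.   22.9] -43.05857897226919
60 [591.8  -1.4  22.8] -45.36638807797227
64 [589.5  -1.8  23. ] -47.73971069863632
68 [587.9  -2.2  17.6] -49.4102727501187
72 [587.3  -2.4   1.8] -50.01185408330638
```

View pics/w13c.png

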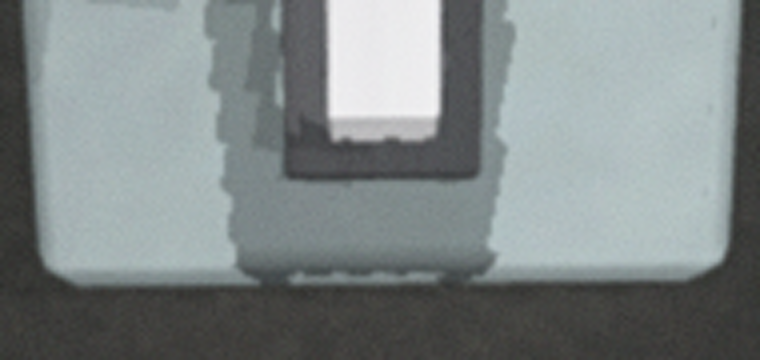

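```bash
python3 -m inch '{"hand":[0,0,0,0,0,0,0,0],"delta_pos":[[2.1,0.1,0.3],[2.1,0,0],[2.1,0,0],[0,0,1],[0,0,1],[0,0,0.7],[0,0,0.7],[0,0,0]],"turn":[0,0,0,0,0,0,0,0]}'
python3 - <<'E'
from h import *
np.set_printoptions(precision=1,suppress=True)
p,d,c=snap('wrist','w14.png');print(env.state()['eef_pos'],env.state()['tcp_rot'])
C=cloud(d,c)
for v in range(80,260,12): print(v,C[v,323])
E
```

```text
t: 20.05
eef_pos: [550.3, -9.3, 125.6]
tcp_rot: [-3.141, 0.001, 0.185]
ft_force: [-0.9, -0.2, 2.2]
opening: 0.259
[550.6  -9.3 126.1] [-3.1  0.   0.2]
80 [619.7   4.6 219.2]
92 [619.7   4.6 219.2]
104 [619.7   4.6 219.2]
116 [619.7   4.6 219.2]
128 [619.7   4.6 219.2]
140 [619.7   4.6 219.2]
152 [619.7   4.6 219.2]
164 [619.7   4.6 219.2]
176 [619.7   4.6 219.2]
188 [619.7   4.6 219.2]
200 [580.1  -2.5  52.1]
212 [574.2  -3.6  52.6]
224 [568.8  -4.6  55. ]
236 [563.1  -5.7  56.2]
248 [557.1  -6.8  56.5]
```

View pics/w14.png

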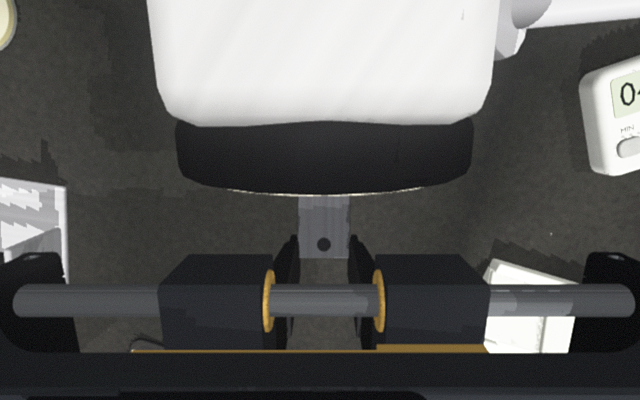

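```bash
python3 -m inch '{"hand":[0,0,0],"delta_pos":[[0,0,0.5],[0,0,0.4],[0,0,0]],"turn":[0,0,0]}'; python3 -m inch '{"hand":[0,0],"delta_pos":[[0,0,0.3],[0,0,0]],"turn":[0,0]}'
python3 - <<'E'
from h import *
np.set_printoptions(precision=1,suppress=True)
p,d,c=snap('wrist','w15.png');print(env.state()['eef_pos'],env.state()['ft_force'])
C=cloud(d,c)
for v in range(200,260,6): print(v,C[v,323])
E
```

```text
t: 20.4
eef_pos: [550.9, -9.2, 117.0]
tcp_rot: [-3.142, 0.0, 0.186]
ft_force: [-0.4, -0.4, 2.1]
opening: 0.26
t: 20.6
eef_pos: [551.0, -9.2, 114.2]
tcp_rot: [3.141, -0.0, 0.186]
ft_force: [0.1, 0.6, 1.9]
opening: 0.26
[551.   -9.2 114.4] [-1.2 -0.9  1.6]
200 [620.1   4.7 207.6]
206 [620.1   4.7 207.6]
212 [620.1   4.7 207.6]
218 [620.1   4.7 207.6]
224 [620.1   4.7 207.6]
230 [620.1   4.7 207.6]
236 [564.1  -5.5  45.8]
242 [560.6  -6.2  44.6]
248 [557.7  -6.7  45. ]
254 [554.4  -7.4  44.8]
```

```bash
python3 -m inch '{"hand":[0,0],"delta_pos":[[0,0,0.12],[0,0,0]],"turn":[0,0]}'; python3 -m inch '{"hand":[0,0,0,0,0],"delta_pos":[[0,0,-0.35],[0.7,0,0],[0.7,0,0],[0.6,0,0],[0,0,0]],"turn":[0,0,0,0,0]}'; python3 -m inch '{"hand":[0,0],"delta_pos":[[0,0,0.2],[0,0,0]],"turn":[0,0]}';python3 - <<'E'
from h import *
p,d,c=snap('wrist','w16.png');snap('side','sd16.png',(320,90,420,190),5);snap('scene','sc16.png',(290,90,390,190),5)
E
```

```text
t: 20.85
eef_pos: [550.9, -9.2, 113.2]
tcp_rot: [3.141, -0.0, 0.186]
ft_force: [-0.8, 0.3, 2.1]
opening: 0.257
t: 21.35
eef_pos: [571.5, -5.3, 116.6]
tcp_rot: [3.141, -0.001, 0.186]
ft_force: [0.8, 0.7, -0.2]
opening: 0.258
t: 21.55
eef_pos: [570.6, -5.5, 114.5]
tcp_rot: [3.141, -0.0, 0.186]
ft_force: [1.6, -1.0, 0.9]
opening: 0.263
```

View pics/sd16.png

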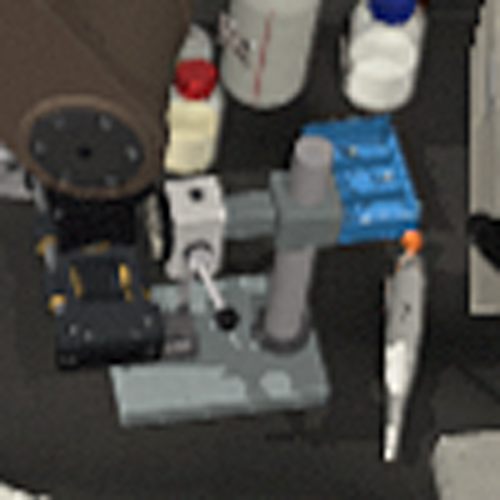

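View pics/sc16.png

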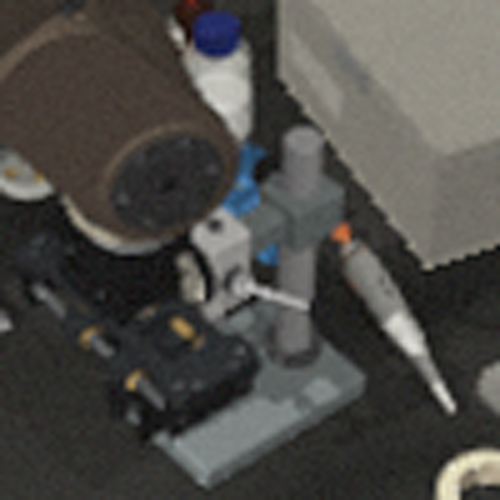

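```bash
python3 -m inch '{"hand":[0,0,0.4,0.4,0.4,0.4,0.4],"delta_pos":[[0,0,0.1],[0,0,0.05],[0,0,0],[0,0,0],[0,0,0],[0,0,0],[0,0,0]],"turn":[0,0,0,0,0,0,0]}'; python3 -m inch '{"hand":[0.4,0.4,0.4,0.4,0.4],"delta_pos":[[-1.5,0,0],[-4,0,0],[-4,0,0],[0,0,0],[0,0,0]],"turn":[0,0,0,0,0]}';python3 - <<'E'
from h import *
np.set_printoptions(precision=1,suppress=True)
p,d,c=snap('wrist','w17.png');snap('side','sd17.png',(320,90,420,190),5);
C=cloud(d,c);print(env.state()['eef_pos'])
P=np.array([636.4,7.1]);u=np.array([np.cos(.187),np.sin(.187)])
for r in range(70,150,5): print(r,C[r,324],(C[r,324][:2]-P)@u)
E
```

```text
t: 22.4
eef_pos: [570.5, -5.5, 113.1]
tcp_rot: [3.142, 0.0, 0.186]
ft_force: [-0.0, -0.4, 0.0]
opening: 0.395
t: 22.9
eef_pos: [477.4, -23.3, 113.5]
tcp_rot: [3.141, -0.001, 0.185]
ft_force: [0.9, 0.1, -0.0]
opening: 0.401
[478.3 -23.1 113.4]
70 [571.3  -5.2   2.1] -66.2457737138388
75 [568.9  -5.6   1.1] -68.72084254061123
80 [566.3  -6.1   0.8] -71.30923151685407
85 [563.7  -6.6   1.1] -73.97558923812227
90 [561.1  -7.1   0.6] -76.59037199843483
95 [558.5  -7.6   0.8] -79.27805934198179
100 [555.9  -8.1   0.5] -81.9570309991823
105 [553.2  -8.6   1.5] -84.70062516848905
110 [550.5  -9.1   0.7] -87.40593611919498
115 [547.8  -9.6  -0.5] -90.1516350933327
120 [545.1 -10.1   1.3] -92.9180177079868
125 [542.3 -10.6   0.2] -95.72218703202057
130 [539.6 -11.1   0.1] -98.54250716737566
135 [536.7 -11.7  -1.1] -101.43712802282319
140 [534.  -12.2   1.2] -104.1566023853933
145 [531.2 -12.7   1.3] -107.00961913669013
```

View pics/w17.png

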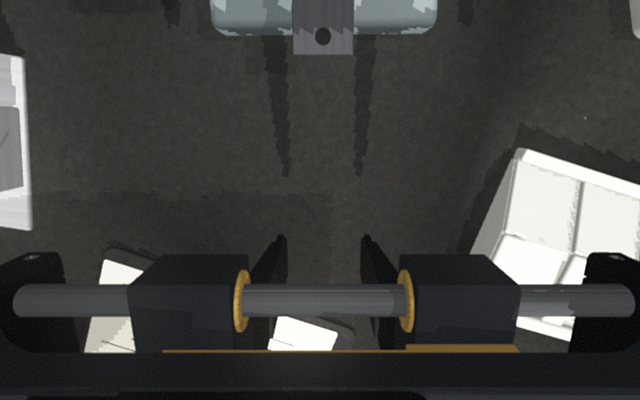

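View pics/sd17.png

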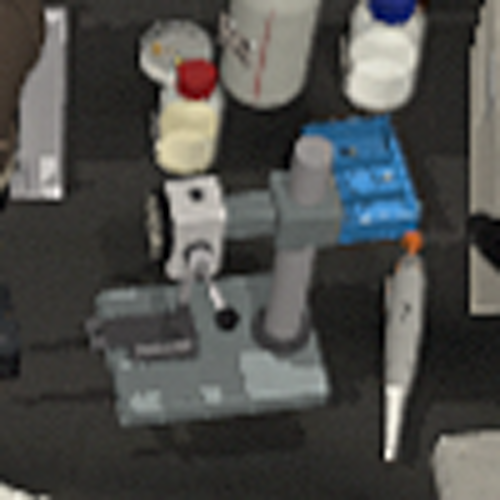

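```bash
python3 -m inch '{"hand":[0.6,0.6,0.6,0.6,0.6,0.6,0.6,0.6,0.6,0.6,0.6,0.6,0.6],"delta_pos":[[0,0,-4.4],[0,0,-4.4],[0,0,-4.4],[0,0,-4.4],[0,0,-4.4],[0,0,0],[0,0,0],[0,0,0],[0,0,0],[0,0,0],[0,0,0],[0,0,0],[0,0,0]],"turn":[0,0,-0.143,-0.143,-0.143,-0.143,-0.143,-0.143,-0.143,-0.143,-0.143,-0.143,-0.143]}';  python3 -m inch '{"hand":[0.6,0.6,0.6,0.6,0.6,0.6],"delta_pos":[[-2.05,3.24,0],[-2.05,3.24,0],[-2.05,3.24,0],[-2.05,3.24,0],[-2.05,3.24,0],[0,0,0]],"turn":[0,0,0,0,0,0]}';python3 - <<'E'
from h import *
np.set_printoptions(precision=1,suppress=True)
p,d,c=snap('wrist','w18.png');print(env.state()['eef_pos'],env.state()['tcp_rot'])
C=cloud(d,c)
m=np.zeros(d.shape,bool);m[190:250,290:350]=1
m&=(C[...,2]>178)&(C[...,2]<196)&(p.max(-1)<90)
print(m.sum(),np.median(C[m],0),C[m].max(0),C[m].min(0))
E
```

```text
t: 24.3
eef_pos: [478.0, -22.8, 333.4]
tcp_rot: [3.141, 0.0, 1.765]
ft_force: [-0.7, 0.2, -0.1]
opening: 0.601
t: 24.9
eef_pos: [659.0, -94.8, 331.8]
tcp_rot: [3.141, 0.0, 1.758]
ft_force: [-0.5, 0.6, -1.5]
opening: 0.601
[657.2 -93.9 331.9] [-3.1 -0.   1.8]
371 [654.2 -91.3 192.1] [662.2 -85.2 195.4] [ 646.8 -100.5  185.5]
```

View pics/w18.png

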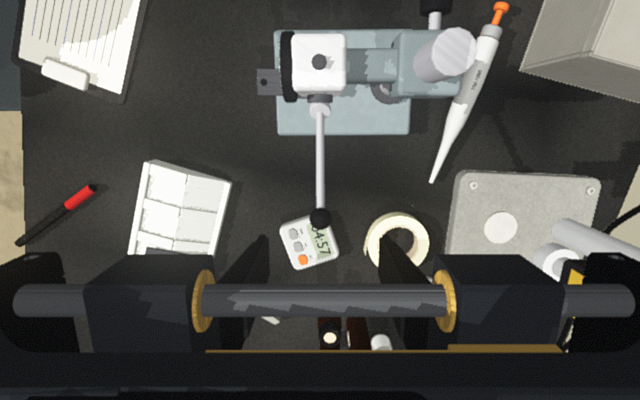

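```bash
python3 -m inch '{"hand":[0.6,0.6,0.6,0.6,0,0,0,0,0],"delta_pos":[[0.16,-0.17,3],[0,0,3],[0,0,2.9],[0,0,0],[0,0,0],[0,0,0],[0,0,0],[0,0,0],[0,0,0]],"turn":[0,0,0,0,0,0,0,0,0]}'; python3 -m inch '{"hand":[0,0,0,0,0,0,0,0],"delta_pos":[[-0.35,0,1.1],[-0.23,0,1.15],[-0.1,0,1.15],[0.1,0,1.15],[0.23,0,1.15],[0.4,0,1.2],[0,0,0],[0,0,0]],"turn":[0,0,0,0,0,0,0,0]}'
python3 - <<'E'
from h import *
snap('side','sd19.png',(320,90,420,190),5);snap('wrist','w19.png')
E
```

```text
t: 25.85
eef_pos: [653.6, -92.2, 244.9]
tcp_rot: [3.141, 0.0, 1.759]
ft_force: [0.1, -1.0, -0.4]
opening: 0.234
t: 26.65
eef_pos: [655.4, -92.2, 175.0]
tcp_rot: [3.137, 0.002, 1.759]
ft_force: [11.1, -0.8, -2.3]
opening: 0.146
```

View pics/sd19.png

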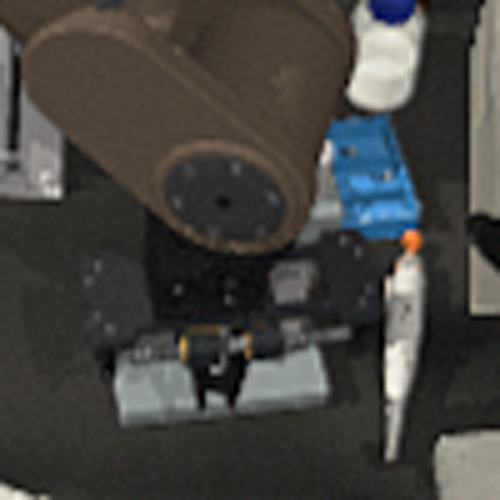

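View pics/w19.png

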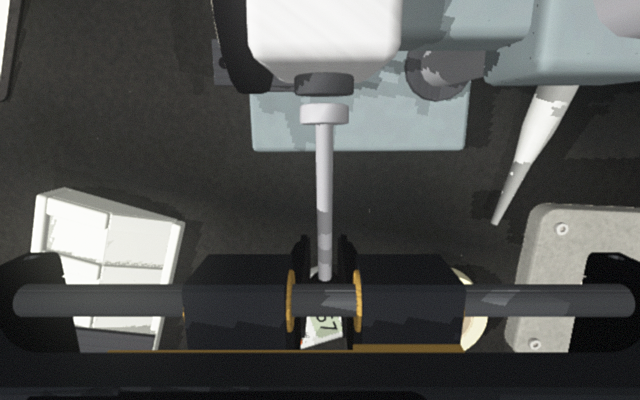

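```bash
python3 -m inch '{"hand":[0,0,0,0,0,0,0,0,0,0,0,0,0,0,0,0,0,0,0,0],"delta_pos":[[0,0,0.2],[0,0,0],[0,0,0],[0,0,0],[0,0,0],[0,0,0],[0,0,0],[0,0,0],[0,0,0],[0,0,0],[0,0,0],[0,0,0],[0,0,0],[0,0,0],[0,0,0],[0,0,0],[0,0,0],[0,0,0],[0,0,0],[0,0,0]],"turn":[0,0,0,0,0,0,0,0,0,0,0,0,0,0,0,0,0,0,0,0]}'
python3 - <<'E'
from h import *
snap('scene','sc20.png',(280,80,400,200),5)
E
```

```text
t: 28.75
eef_pos: [655.3, -91.7, 173.4]
tcp_rot: [3.136, 0.002, 1.759]
ft_force: [11.0, 2.7, 0.0]
opening: 0.149
```

View pics/sc20.png

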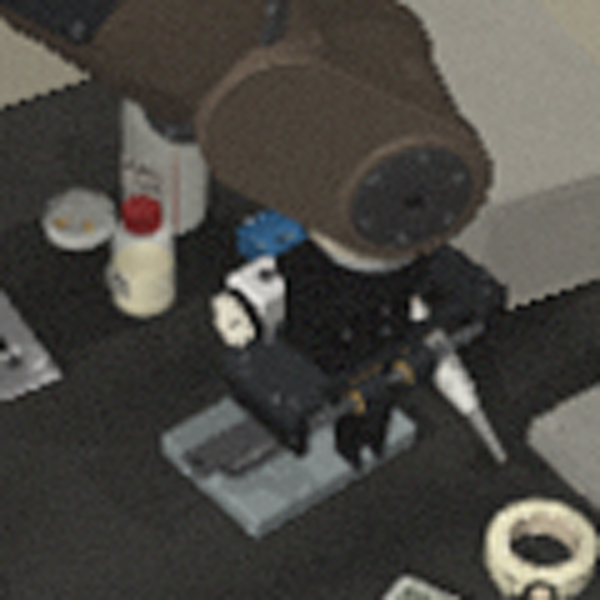

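```bash
python3 -m inch '{"hand":[0.6,0.6,0.6,0.6,0.6,0.6,0.6,0.6],"delta_pos":[[0,0,0],[0,0,0],[0,0,0],[0,0,-4],[0,0,-4],[0,0,-4],[-4,0,-4],[0,0,0]],"turn":[0,0,0,0,0,0,0,0]}'
python3 - <<'E'
from h import *
np.set_printoptions(precision=1,suppress=True)
p,d,c=snap('wrist','w21.png');snap('side','sd21.png',(330,100,410,180),6);print(env.state()['eef_pos'])
C=cloud(d,c)
m=np.zeros(d.shape,bool);m[100:240,290:360]=1
m&=(C[...,2]>100)&(C[...,2]<150)&(p.max(-1)<90)
print(m.sum(),np.median(C[m],0),C[m].max(0),C[m].min(0))
E
```

```text
t: 29.6
eef_pos: [661.1, -129.4, 333.5]
tcp_rot: [3.135, 0.004, 1.757]
ft_force: [-0.9, -0.0, 0.5]
opening: 0.598
[ 659.7 -127.   328.4]
236 [655.3 -94.  123.2] [662.9 -87.  126. ] [ 647.6 -101.8  116.7]
```

View pics/w21.png

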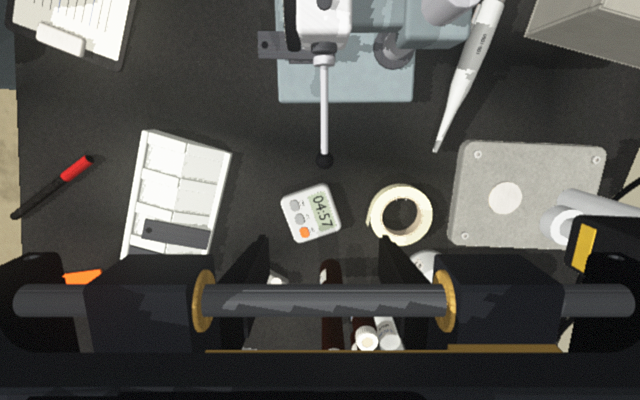

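View pics/sd21.png

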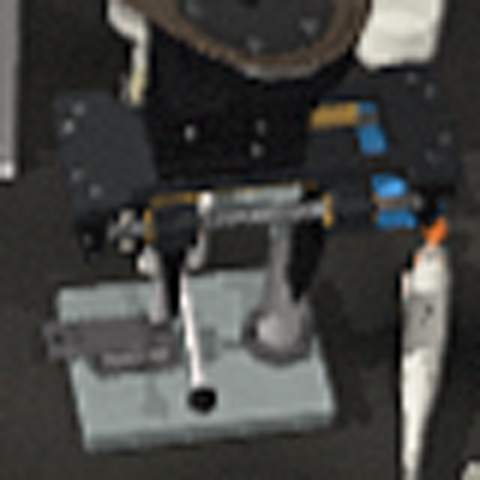

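```bash
python3 -m inch '{"hand":[0.4,0.4,0.4,0.4,0.4,0.4,0,0,0,0,0,0],"delta_pos":[[3.4,0.2,0],[0,0,4],[0,0,4],[0,0,4],[0,0,3.3],[0,0,0],[0,0,0],[0,0,0],[0,0,0],[0,0,0],[0,0,0],[0,0,0]],"turn":[0,0,0,0,0,0,0,0,0,0,0,0]}'; python3 -m inch '{"hand":[0,0,0,0,0,0,0,0.4,0.4,0.4,0.4,0.4,0.4],"delta_pos":[[-0.35,0,-1.15],[-0.25,0,-1.15],[-0.13,0,-1.16],[0.1,0,-1.3],[0.3,0,-1.3],[0.5,0,-1.5],[0.05,0,-0.2],[0,0,0],[0,0,0],[0,0,0],[0,0,-4],[0,0,-4],[0,0,0]],"turn":[0,0,0,0,0,0,0,0,0,0,0,0,0]}'
python3 - <<'E'
from h import *
np.set_printoptions(precision=1,suppress=True)
p,d,c=snap('wrist','w22.png');print(env.state()['eef_pos'])
C=cloud(d,c)
m=np.zeros(d.shape,bool);m[150:250,290:360]=1
m&=(C[...,2]>100)&(C[...,2]<205)&(p.max(-1)<90)
print(m.sum(),np.median(C[m],0),C[m].max(0),C[m].min(0))
E
```

```text
t: 30.9
eef_pos: [656.0, -92.4, 176.3]
tcp_rot: [3.14, 0.0, 1.759]
ft_force: [1.6, 3.5, 1.5]
opening: 0.15
t: 32.2
eef_pos: [656.1, -90.9, 338.3]
tcp_rot: [3.135, 0.003, 1.759]
ft_force: [0.3, -0.2, -0.4]
opening: 0.4
[655.5 -90.8 335.4]
357 [654.8 -91.2 190.8] [662.6 -85.2 193.9] [ 647.5 -100.6  184.5]
```

View pics/w22.png

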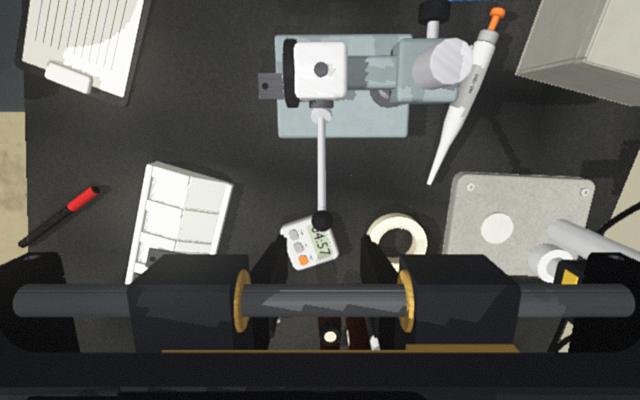

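```bash
python3 -m inch '{"hand":[0.4,0.4,0.4,0.4,0.4,0.4,0.4,0.4,0.4,0.4,0.4,0.4,0.4,0.4,0.4,0.4,0.4,0.4],"delta_pos":[[1.95,-3.25,0],[1.95,-3.25,0],[1.95,-3.25,0],[1.95,-3.25,0],[1.95,-3.25,0],[0,0,2],[0,0,2],[0,0,2],[0,0,2],[0,0,2],[0,0,2],[0,0,2],[0,0,2],[0,0,2],[0,0,2],[0,0,2],[0,0,0],[0,0,0]],"turn":[0,0,0,0,0,0.143,0.143,0.143,0.143,0.143,0.143,0.143,0.143,0.143,0.143,0.143,0,0]}'
python3 - <<'E'
from h import *
np.set_printoptions(precision=1,suppress=True)
p,d,c=snap('wrist','w23.png',(220,0,420,150),4);print(env.state()['eef_pos'],env.state()['tcp_rot'])
C=cloud(d,c)
for r in range(0,75,5): print(r,C[r,315:332:8].tolist())
E
```

```text
t: 34.05
eef_pos: [476.9, -25.1, 112.8]
tcp_rot: [-3.141, 0.002, 0.19]
ft_force: [-0.4, 0.4, -0.1]
opening: 0.401
[477.2 -25.1 113.3] [-3.1  0.   0.2]
0 [[591.0006039027967, 1.1922431966264142, 45.30432717210786], [591.337982014627, -2.10937292367848, 46.31346455263014], [592.2439020325896, -5.298958714106996, 45.299212275706765]]
5 [[588.9391380196994, 0.7890337074115958, 46.19607694058877], [589.8951451454507, -2.382773972979974, 44.94830381979145], [590.808893548451, -5.611185896067192, 43.8902229207894]]
10 [[587.3329711422009, 0.5126417773332417, 45.331518330285746], [587.9690946901189, -2.7514077700224178, 45.28803003395535], [588.382317788447, -6.0433854183282785, 46.09596863714282]]
15 [[585.3751599137527, 0.13926712303234012, 45.78364975749341], [586.0364846517298, -3.1213111879704236, 45.637255919645185], [586.8682759925323, -6.368505944926603, 44.81551324941012]]
20 [[583.4154903210026, -0.2344719023415962, 46.23662170069173], [584.1118831581401, -3.4895973507671725, 45.93529616325432], [584.861400588763, -6.751376766728275, 45.421689536658505]]
25 [[581.8157215415334, -0.
[... 1132 characters left out ...]
4634292895942], [577.5561857100516, -4.6672488643083785, 1.6809115319495618], [578.3877714227127, -8.942008812055017, 1.595342736458548]]
60 [[574.1661005999551, -0.8818018243242705, 2.2649175340644376], [575.0729800630012, -5.141699409700022, 1.6362050974023248], [575.8728836242583, -9.433729011500255, 1.783361352729429]]
65 [[571.6694347508302, -1.3429550395239573, 2.222664975442143], [572.7963121401483, -5.573708875834453, -0.16023753763735726], [573.4532363161338, -9.923648193550665, 1.1583928368506236]]
70 [[569.2614607331533, -1.7645768780128268, 1.22602927508089], [570.1360657616717, -6.083742515773047, 0.8271727226152734], [570.9161316773125, -10.421885088942357, 1.2439767262875137]]
```

View pics/w23.png

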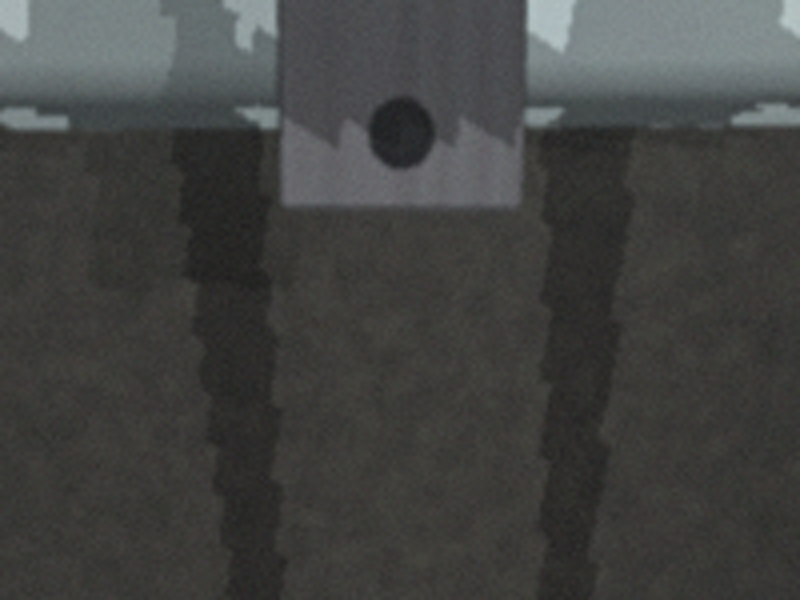

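```bash
python3 -m inch '{"hand":[0.4,0.4,0.4,0.4,0,0,0,0,0],"delta_pos":[[3.4,-0.06,0],[3.4,-0.06,0],[2.7,-0.06,0],[0,0,0],[0,0,0],[0,0,0],[0,0,0],[0,0,0],[0,0,0]],"turn":[0,0,0,0,0,0,0,0,0]}'; python3 -m inch '{"hand":[0,0,0,0,0,0],"delta_pos":[[0,0,-0.4],[-2,0,-0.1],[-3.5,0,0],[-3.5,0,0],[0,0,-4],[0,0,0]],"turn":[0,0,0,0,0,0]}'
python3 - <<'E'
from h import *
np.set_printoptions(precision=1,suppress=True)
p,d,c=snap('wrist','w24.png');print(env.state()['eef_pos'],env.state()['tcp_rot'])
C=cloud(d,c)
for r in range(100,270,15): print(r,C[r,323])
E
```

```text
t: 35.0
eef_pos: [570.1, -5.9, 113.3]
tcp_rot: [3.142, 0.0, 0.186]
ft_force: [-1.0, -0.6, 0.0]
opening: 0.258
t: 35.6
eef_pos: [482.6, -22.7, 161.4]
tcp_rot: [3.14, -0.005, 0.185]
ft_force: [0.8, -0.7, -1.8]
opening: 0.258
[482.6 -22.6 160. ] [ 3.1 -0.   0.2]
100 [558.7  -7.3  89.6]
115 [552.3  -8.5  90.1]
130 [545.8  -9.8  89.2]
145 [539.1 -11.   89.8]
160 [532.2 -12.3  88.9]
175 [525.5 -13.6  90.6]
190 [518.4 -14.9  90.4]
205 [511.  -16.3  89.9]
220 [503.6 -17.6  89.9]
235 [496.5 -19.   91.3]
250 [488.3 -20.5  90. ]
265 [441.3 -29.3   0.1]
```

View pics/w24.png

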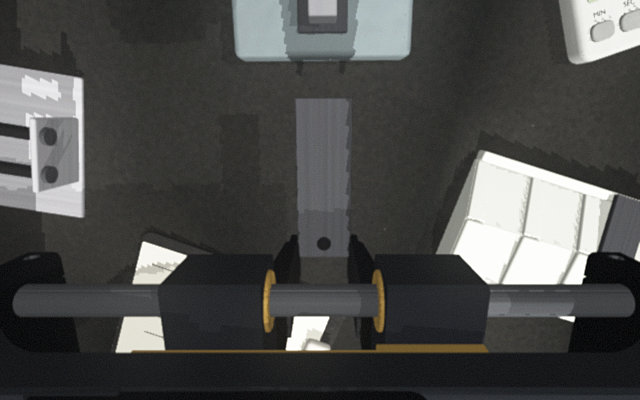

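```bash
python3 -m inch '{"hand":[0,0,0,0,0,0,0,0,0,0,0,0],"delta_pos":[[0,0,-4.5],[0,0,-4.5],[-0.56,-4.48,-0.8],[-0.56,-4.48,-0.8],[-0.56,-4.48,-0.8],[-0.56,-4.48,-0.8],[-0.56,-4.48,-0.8],[-0.56,-4.48,-0.8],[0,0,0],[0,0,0],[0,0,0],[0,0,0]],"turn":[0,0,0,0,0,0,0,0,0.093,0.093,0,0]}'
python3 - <<'E'
from h import *
np.set_printoptions(precision=1,suppress=True)
p,d,c=snap('wrist','w25.png');print(env.state()['eef_pos'],env.state()['tcp_rot'],env.state()['opening'])
C=cloud(d,c);m=(C[...,2]>32)&(C[...,2]<48)&(C[...,1]>80)&(C[...,0]>430)&(C[...,0]<560);m[260:]=0
W=C[m][:,:2].astype(np.float32);print(len(W),cv2.minAreaRect(W))
np.save('C25.npy',C)
E
```

```text
t: 36.85
eef_pos: [399.4, 235.6, 295.6]
tcp_rot: [3.141, 0.001, 0.002]
ft_force: [0.3, -0.1, -1.0]
opening: 0.261
[399.5 235.5 295.7] [3.1 0.  0. ] 0.2579033277222393
5358 ((495.8939208984375, 318.1273193359375), (129.8839874267578, 328.88525390625), 0.3026684820652008)
```

View pics/w25.png

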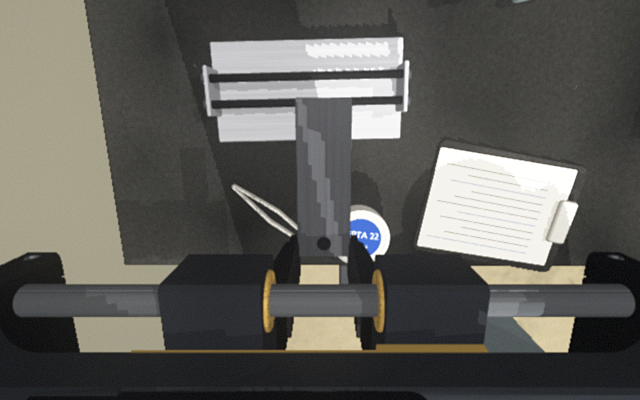

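```bash
cat >> h.py <<'E'
def plate(p,c,pts,Z):
    W=np.array([wz(c,u,v,Z)[:2] for u,v in pts]);return W
E
python3 - <<'E'
from h import *
np.set_printoptions(precision=1,suppress=True)
p,d,c=snap('wrist','w25c.png',(195,25,420,150),3.5);
W=plate(p,c,[(210,42),(403,38),(402,135),(219,141)],4);print(W,W.mean(0))
R=plate(p,c,[(214,77.5),(404,74),(214,107),(404,102)],37);print(R,R.mean(0),np.arctan2(R[0,0]-R[1,0],R[0,1]-R[1,1]))
B=plate(p,c,[(207.5,90.5),(406.5,86)],42);print(B,B.mean(0))
E
```

```text
[[541.9 351.5]
 [545.8 156. ]
 [449.6 151.5]
 [443.  349.7]] [495.1 252.2]
[[504.7 340.3]
 [508.  160.1]
 [477.8 342.4]
 [482.5 158.6]] [493.3 250.4] -0.01805064739663511
[[492.6 345.9]
 [496.8 158.2]] [494.7 252. ]
```

View pics/w25c.png

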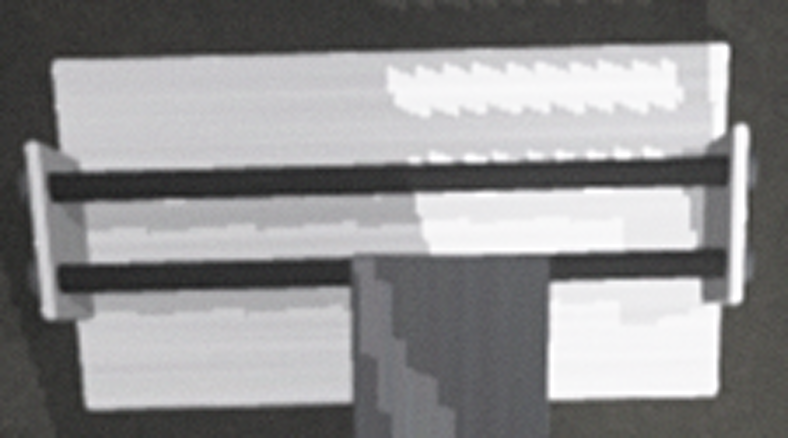

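```bash
python3 -m inch '{"hand":[0,0,0,0,0,0,0,0],"delta_pos":[[1.8,-2.35,0],[1.8,-2.35,0],[1.8,-2.3,0],[0,0,4.3],[0,0,4.3],[0,0,4.3],[0,0,4],[0,0,0]],"turn":[-0.02,0,0,0,0,0,0,0]}'; python3 -m inch '{"hand":[0,0,0],"delta_pos":[[0,0,0.6],[0,0,0.4],[0,0,0]],"turn":[0,0,0]}'
python3 - <<'E'
from h import *
p,d,c=snap('wrist','w26.png',None,1);print(env.state()['eef_pos'],env.state()['tcp_rot'],env.state()['opening'])
E
```

```text
t: 37.75
eef_pos: [451.0, 305.1, 122.9]
tcp_rot: [3.138, 0.007, 0.02]
ft_force: [0.2, 0.3, -0.5]
opening: 0.255
t: 38.05
eef_pos: [452.8, 306.4, 118.3]
tcp_rot: [-3.141, -0.002, 0.02]
ft_force: [0.3, -0.5, -1.3]
opening: 0.262
[452.80454667 306.44435594 118.41364137] [-3.14075789e+00 -1.92082018e-03  1.98969340e-02] 0.25698409768560126
```

View pics/w26.png

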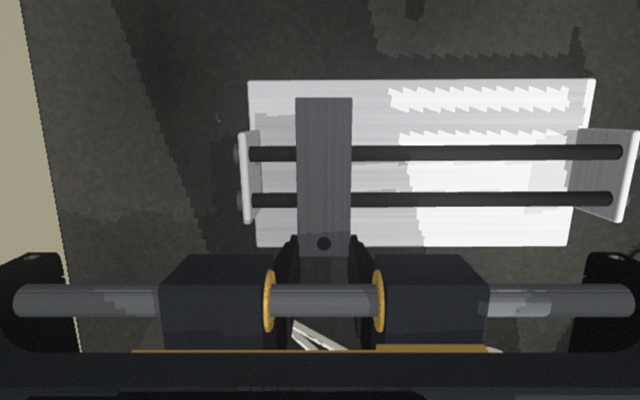

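Good: coupon over both rods, left side, well aligned. Lower until contact.

```bash
python3 -m inch '{"hand":[0,0,0],"delta_pos":[[0,0,0.4],[0,0,0.2],[0,0,0]],"turn":[0,0,0]}'; python3 -m inch '{"hand":[0,0],"delta_pos":[[0,0,0.1],[0,0,0]],"turn":[0,0]}'
```

```text
t: 38.4
eef_pos: [452.5, 306.3, 111.2]
tcp_rot: [-3.141, -0.0, 0.02]
ft_force: [0.3, -0.0, 1.2]
opening: 0.263
t: 38.6
eef_pos: [452.5, 306.3, 110.2]
tcp_rot: [-3.142, -0.0, 0.02]
ft_force: [0.3, 1.3, 1.3]
opening: 0.256
```

```bash
python3 -m inch '{"hand":[0.4,0.4,0.4,0.4,0.4,0.4,0.4],"delta_pos":[[0,0,0],[0,0,0],[0,0,0],[-2,0,0],[-1,0,-3],[0,0,-5],[0,0,0]],"turn":[0,0,0,0,0,0,0]}'
python3 - <<'E'
from h import *
np.set_printoptions(precision=1,suppress=True)
p,d,c=snap('wrist','w27.png',None,1);print(env.state()['eef_pos'],env.state()['tcp_rot'],env.state()['opening'])
C=cloud(d,c)
for v in range(80,260,15): print(v,C[v,323])
E
```

```text
t: 39.3
eef_pos: [423.5, 306.6, 194.9]
tcp_rot: [-3.138, -0.007, 0.02]
ft_force: [1.5, 0.2, -1.1]
opening: 0.402
[423.  306.2 192.6] [-3.1 -0.   0. ] 0.4044802086277061
80 [517.  309.6  39.9]
95 [507.5 309.4  40.1]
110 [497.8 309.2  39.3]
125 [487.8 309.   39.8]
140 [477.7 308.9  40.5]
155 [467.4 308.7  40.5]
170 [456.9 308.5  40.3]
185 [438.1 308.3  -1.9]
200 [425.4 308.   -1. ]
215 [411.9 307.8  -2.2]
230 [398.9 307.5  -0.7]
245 [384.9 307.2  -1.5]
```

View pics/w27.png

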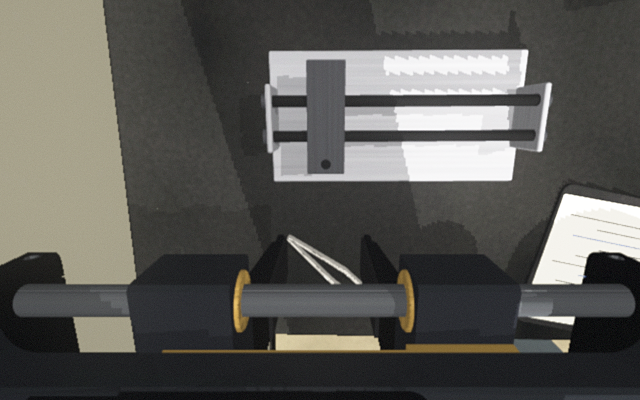

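```bash
python3 -m inch '{"hand":[0.4,0.4,0.4,0.4,0.4,0.4,0.4,0.4,0.4,0.4,0.4,0.4,0.4,0.4],"delta_pos":[[-0.32,4.68,-0.9],[-0.32,4.68,-0.9],[-0.32,4.68,-0.9],[-0.32,4.68,-0.9],[-0.32,4.68,-0.9],[-0.32,4.68,-0.9],[-0.32,4.68,-0.9],[-0.32,4.68,-0.9],[-0.32,4.68,-0.9],[-0.32,4.68,-0.9],[-0.32,4.68,-0.9],[0,0,0],[0,0,0],[0,0,0]],"turn":[0,0,0,0,0,0,0,0,0,0,0,0.134,0,0]}'
python3 - <<'E'
from h import *
np.set_printoptions(precision=1,suppress=True)
p,d,c=snap('wrist','w28.png',(180,20,500,240),2.4);print(env.state()['eef_pos'],env.state()['tcp_rot'],env.state()['opening'])
C=cloud(d,c);np.save('C28.npy',C)
E
```

```text
t: 40.75
eef_pos: [397.1, -209.3, 288.3]
tcp_rot: [-3.141, 0.001, -0.111]
ft_force: [-1.0, -0.9, 0.6]
opening: 0.404
[ 397.3 -209.   288.5] [-3.1  0.  -0.1] 0.39946513339344014
```

View pics/w28.png

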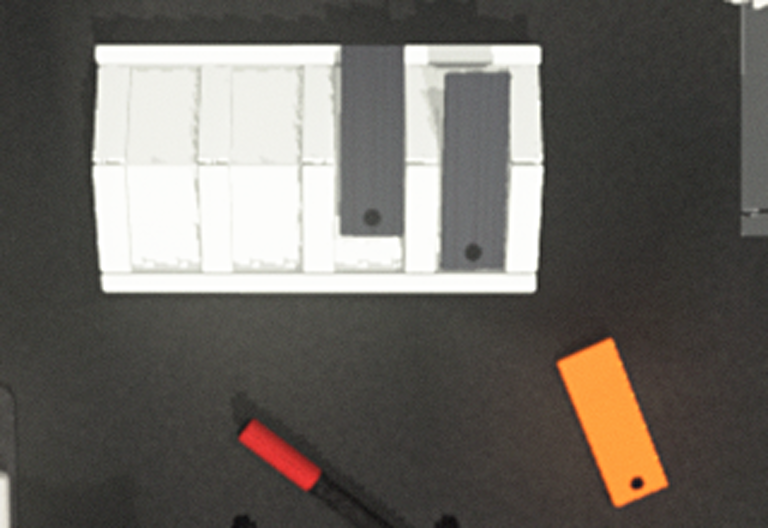

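Run:
```python
import numpy as np
np.set_printoptions(precision=1,suppress=True)
C=np.load('C28.npy');t0=np.array([492,-207.5]);s,k=np.sin(.1136),np.cos(.1136)
for v in range(34,126,5):
    q=C[v-1:v+2,332:340].reshape(-1,3).mean(0);r=q[:2]-t0; print(v,q,'tray',r[0]*k-r[1]*s,r[0]*s+r[1]*k)
```

```text
34 [ 543.8 -236.2    1.2] tray 54.69651800893762 -22.665023794229086
39 [ 537.3 -235.2   11.3] tray 48.175739165424794 -22.41714154375434
44 [ 531.8 -234.5   17. ] tray 42.648845668267505 -22.293209874963043
49 [ 527.2 -234.    18.3] tray 37.99418954191029 -22.30763349185039
54 [ 522.6 -233.5   19.4] tray 33.35040816798323 -22.321655023275383
59 [ 518.  -232.9   20.7] tray 28.69769332560464 -22.338292371833937
64 [ 513.4 -232.4   21.8] tray 24.053705865937793 -22.351552985129423
69 [ 508.8 -231.9   22.5] tray 19.474607518878138 -22.38344034915055
74 [ 504.2 -231.4   23.8] tray 14.804388618748554 -22.391313864093185
79 [ 499.5 -230.9   25.2] tray 10.12829376436881 -22.397609762732188
84 [ 494.9 -230.4   25.9] tray 5.5202076479843925 -22.431923130634228
89 [ 489.4 -229.4   41.9] tray -0.12291763550158397 -22.039396411920123
94 [ 485.7 -229.4   28.3] tray -3.8020809983117023 -22.456817054508576
99 [ 481.  -228.9   29.5] tray -8.460974595567107 -22.473195902455167
104 [ 476.4 -228.4   30.6] tray -13.12129451005984 -22.489187686146476
109 [ 471.8 -227.8   31.8] tray -17.78368648407359 -22.501936742780533
114 [ 467.1 -227.3   32.6] tray -22.44592722267035 -22.528123465001105
119 [ 462.4 -227.1   25.9] tray -27.202051060827895 -22.800226922466948
124 [ 457.5 -226.7   22.7] tray -32.07337700333835 -22.9579119494493
```

```bash
python3 -m inch '{"hand":[0,0,0,0,0,0,0,0],"delta_pos":[[3.8,0.34,1.5],[3.8,0.34,1.5],[3.8,0.34,1.5],[0,0,4],[0,0,4],[0,0,4],[0,0,1.3],[0,0,0]],"turn":[0.003,0,0,0,0,0,0,0]}';python3 -m inch '{"hand":[0,0,0],"delta_pos":[[0,0,0.2],[0,0,0.1],[0,0,0]],"turn":[0,0,0]}'
```

```text
t: 41.6
eef_pos: [509.2, -232.0, 109.8]
tcp_rot: [-3.14, 0.003, -0.115]
ft_force: [0.4, -0.7, 1.2]
opening: 0.003
t: 41.9
eef_pos: [509.8, -233.2, 109.5]
tcp_rot: [3.141, -0.002, -0.117]
ft_force: [0.2, 0.2, 0.7]
opening: 0.004
```

```bash
python3 -m inch '{"hand":[0,0,0],"delta_pos":[[0,0,0.2],[0,0,0.2],[0,0,0]],"turn":[0,0,0]}';python3 -m inch '{"hand":[0,0],"delta_pos":[[0,0,0.15],[0,0,0]],"turn":[0,0]}'
```

```text
t: 42.2
eef_pos: [509.4, -233.1, 104.1]
tcp_rot: [3.142, 0.0, -0.117]
ft_force: [0.3, 0.4, 0.2]
opening: 0.006
t: 42.4
eef_pos: [509.4, -233.1, 102.5]
tcp_rot: [-3.142, 0.0, -0.117]
ft_force: [0.3, 0.3, 0.3]
opening: 0.002
```

```bash
python3 -m inch '{"hand":[0,0],"delta_pos":[[0,0,0.1],[0,0,0]],"turn":[0,0]}';python3 -m inch '{"hand":[0,0],"delta_pos":[[0,0,0.1],[0,0,0]],"turn":[0,0]}'
```

```text
t: 42.6
eef_pos: [509.6, -233.1, 101.8]
tcp_rot: [3.141, -0.0, -0.117]
ft_force: [0.8, 0.0, 3.3]
opening: 0.008
t: 42.8
eef_pos: [509.9, -233.3, 101.4]
tcp_rot: [3.141, -0.002, -0.117]
ft_force: [0.3, 0.9, 10.1]
opening: -0.0
```

```bash
python3 -m inch '{"hand":[0,0,0,0],"delta_pos":[[-0.15,0,-0.03],[-0.15,0,-0.03],[-0.15,0,-0.03],[0,0,0]],"turn":[0,0,0,0]}';python3 -m inch '{"hand":[0,0,0,0],"delta_pos":[[-0.15,0,-0.03],[-0.15,0,-0.03],[-0.15,0,-0.03],[0,0,0]],"turn":[0,0,0,0]}'
python3 - <<'E'
from h import *
snap('wrist','w29.png',(200,120,520,350),2.4)
E
```

```text
t: 43.2
eef_pos: [505.8, -233.0, 102.4]
tcp_rot: [3.14, -0.003, -0.117]
ft_force: [1.6, -0.3, 7.6]
opening: 0.007
t: 43.6
eef_pos: [501.5, -232.5, 103.5]
tcp_rot: [3.14, -0.003, -0.117]
ft_force: [2.8, -0.2, 9.5]
opening: 0.002
```

View pics/w29.png

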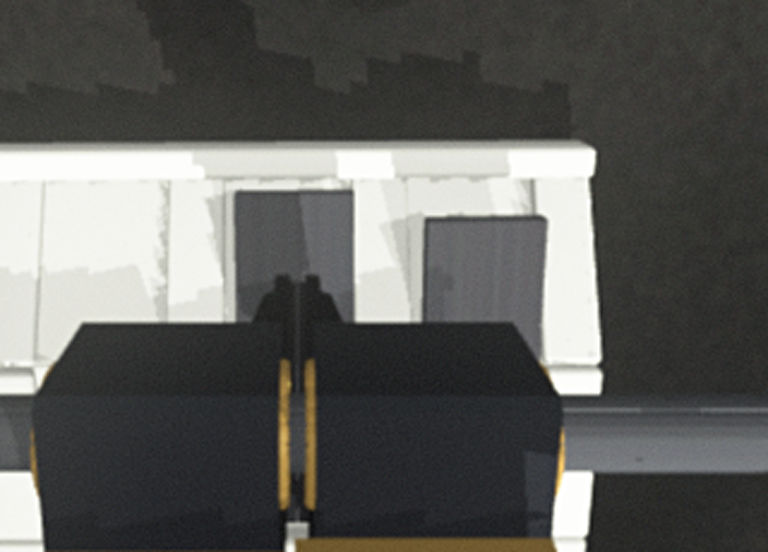

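```bash
python3 -m inch '{"hand":[0,0,0,0,0],"delta_pos":[[0,0,-0.8],[1.4,0,0],[0,0,0.6],[0,0,0.3],[0,0,0]],"turn":[0,0,0,0,0]}';python3 -m inch '{"hand":[0,0,0],"delta_pos":[[0,0,0.3],[0,0,0.1],[0,0,0]],"turn":[0,0,0]}'; python3 -m inch '{"hand":[0,0],"delta_pos":[[0,0,0.1],[0,0,0]],"turn":[0,0]}'
```

```text
t: 44.15
eef_pos: [513.6, -233.3, 100.6]
tcp_rot: [-3.141, 0.002, -0.117]
ft_force: [0.2, 0.5, 0.6]
opening: 0.002
t: 44.45
eef_pos: [514.2, -233.7, 98.1]
tcp_rot: [3.141, -0.0, -0.117]
ft_force: [-1.6, 0.9, 10.6]
opening: 0.005
t: 44.65
eef_pos: [514.3, -233.7, 97.7]
tcp_rot: [3.141, -0.001, -0.117]
ft_force: [-2.6, 1.2, 18.7]
opening: 0.006
```

```bash
python3 -m inch '{"hand":[0,0,0,0,0],"delta_pos":[[0,0,-0.08],[0.15,0,0.06],[0.15,0,0.07],[0.15,0,0.07],[0,0,0]],"turn":[0,0,0,0,0]}';python3 -m inch '{"hand":[0,0,0],"delta_pos":[[0.15,0,0.07],[0.15,0,0.07],[0,0,0]],"turn":[0,0,0]}';  python3 - <<'E'
from h import *
snap('wrist','w30.png',(200,120,520,350),2.4)
E
```

```text
t: 45.15
eef_pos: [519.0, -234.4, 95.9]
tcp_rot: [3.141, -0.001, -0.117]
ft_force: [-0.4, 0.1, 8.9]
opening: 0.002
t: 45.45
eef_pos: [522.1, -234.7, 94.4]
tcp_rot: [3.141, -0.001, -0.117]
ft_force: [0.6, -0.7, 7.4]
opening: 0.006
```

View pics/w30.png

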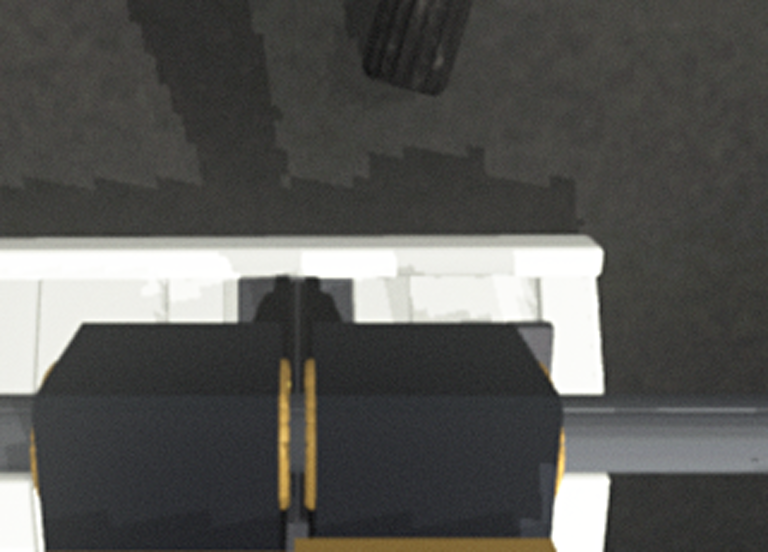

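```bash
python3 -m inch '{"hand":[0,0,0.4,0.4,0.4,0.4,0.4,0.4],"delta_pos":[[0,0,-2.5],[0,0,-5],[-4,0,-5],[-5,0,-2],[-4,0,0],[0,0,0],[0,0,0],[0,0,0]],"turn":[0,0,0,0,0,0,0,0]}'
python3 - <<'E'
from h import *
np.set_printoptions(precision=1,suppress=True)
p,d,c=snap('wrist','w31.png',(200,20,460,230),3);print(env.state()['eef_pos'],env.state()['tcp_rot'])
C=cloud(d,c)
for v in range(40,140,5): print(v,C[v-1:v+2,322:328].reshape(-1,3).mean(0))
E
```

```text
t: 46.3
eef_pos: [405.7, -221.1, 226.4]
tcp_rot: [3.141, -0.001, -0.117]
ft_force: [0.2, -0.2, -0.7]
opening: 0.389
[ 405.7 -221.   226.2] [ 3.1 -0.  -0.1]
40 [ 534.5 -236.2   11.2]
45 [ 531.  -235.8    9.8]
50 [ 527.2 -235.3    9.9]
55 [ 520.5 -234.4   29. ]
60 [ 519.1 -234.4   14. ]
65 [ 515.1 -233.9   15.6]
70 [ 511.1 -233.4   17.6]
75 [ 507.1 -232.9   19.2]
80 [ 501.6 -232.3   37.8]
85 [ 499.2 -232.    23. ]
90 [ 494.2 -231.4   41. ]
95 [ 490.5 -231.    43.3]
100 [ 487.5 -230.6   28.7]
105 [ 483.7 -230.2   30.5]
110 [ 479.8 -229.7   32. ]
115 [ 476.  -229.3   34.2]
120 [ 472.5 -228.8   51.7]
125 [ 468.5 -228.4   37.9]
130 [ 464.7 -227.9   39.1]
135 [ 460.3 -227.4   28.1]
```

View pics/w31.png

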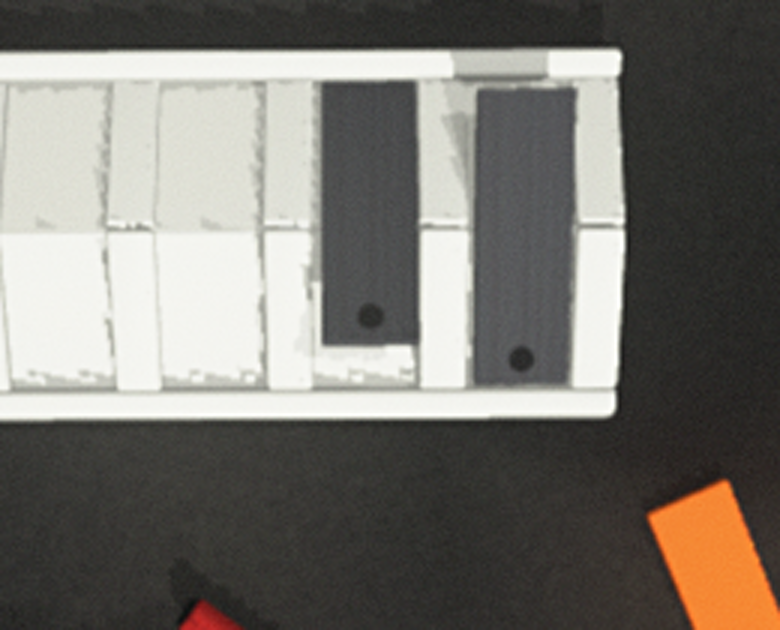

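```bash
python3 -m inch '{"hand":[0.4,0.4,0.4,0.4,0.4,0.4,0.4],"delta_pos":[[2.7,0,1],[2.71,0,4],[0,0,4],[0,0,1.5],[0,0,0.8],[0,0,0.4],[0,0,0]],"turn":[0,0,0,0,0,0,0]}'
python3 - <<'E'
from h import *
p,d,c=snap('wrist','w32.png',(180,90,560,300),2.1);print(env.state()['eef_pos'],env.state()['ft_force'])
E
```

```text
t: 47.05
eef_pos: [459.0, -227.2, 109.5]
tcp_rot: [3.141, -0.0, -0.117]
ft_force: [-0.4, -0.0, -0.4]
opening: 0.402
[ 459.08071583 -227.26619272  110.03196817] [-0.50201749 -0.37286646  0.44488947]
```

View pics/w32.png

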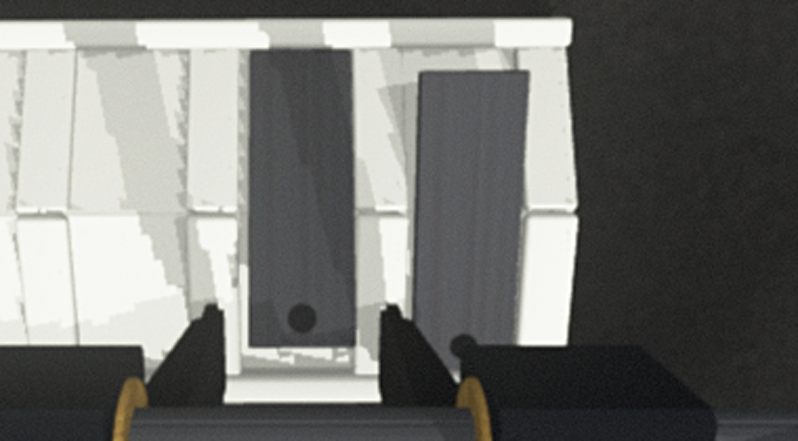

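```bash
python3 -m inch '{"hand":[0.4,0,0,0,0,0,0],"delta_pos":[[0,0,0.15],[0,0,0],[0,0,0],[0,0,0],[0,0,0],[0,0,0],[0,0,0]],"turn":[0,0,0,0,0,0,0]}'; python3 -m inch '{"hand":[0,0,0,0,0,0,0],"delta_pos":[[0,0,-0.5],[0,0,-2],[0,0,-4],[0,0,-4],[0,0,-4],[0,0,-3],[0,0,0]],"turn":[0,0,0,0,0,0,0]}'
python3 - <<'E'
from h import *
np.set_printoptions(precision=1,suppress=True)
p,d,c=snap('wrist','w33.png');print(env.state()['eef_pos'],env.state()['tcp_rot'])
C=cloud(d,c)
for v in range(110,270,12): print(v,C[v-1:v+2,320:326].reshape(-1,3).mean(0))
E
```

```text
t: 47.8
eef_pos: [458.7, -227.1, 108.1]
tcp_rot: [3.141, -0.0, -0.117]
ft_force: [-1.0, -0.4, 2.5]
opening: 0.257
t: 48.5
eef_pos: [459.4, -227.4, 286.9]
tcp_rot: [3.139, -0.006, -0.117]
ft_force: [-0.1, 0.3, -0.6]
opening: 0.263
[ 458.9 -227.1  284.6] [ 3.1 -0.  -0.1]
110 [ 535.2 -234.6    8.9]
122 [ 525.8 -233.8  185.3]
134 [ 519.7 -233.1  188.1]
146 [ 513.6 -232.3  191.2]
158 [ 507.7 -231.6  194.4]
170 [ 501.8 -231.   197.2]
182 [ 496.1 -230.3  200.3]
194 [ 490.4 -229.6  202.9]
206 [ 484.8 -228.9  205.9]
218 [ 479.3 -228.3  208.4]
230 [ 473.9 -227.6  211.2]
242 [ 471.9 -227.4  223.2]
254 [ 463.2 -226.4  216.5]
266 [ 360.4 -213.8   -1.2]
```

View pics/w33.png

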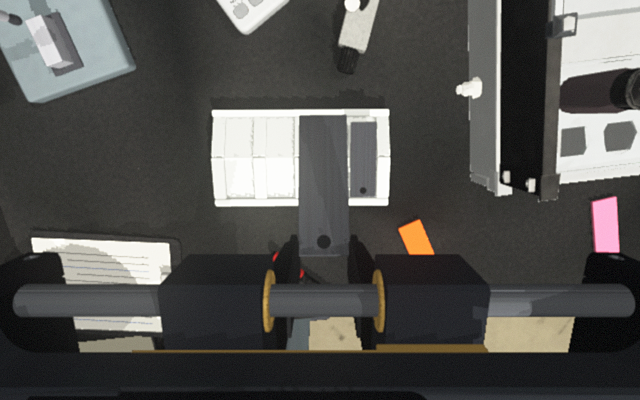

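```bash
python3 -m inch '{"hand":[0,0,0,0,0,0,0,0,0,0,0],"delta_pos":[[0.11,-4.19,0],[0.11,-4.19,0],[0.11,-4.19,0],[0.11,-4.19,0],[0.11,-4.19,0],[0,0,3],[0,0,3],[0,0,3],[0,0,3],[0,0,0],[0,0,0]],"turn":[0,0,0,0,0,-0.101,-0.101,-0.101,0,0,0]}'
python3 - <<'E'
from h import *
np.set_printoptions(precision=1,suppress=True)
p,d,c=snap('wrist','w34.png');print(env.state()['eef_pos'],env.state()['tcp_rot'][2])
C=cloud(d,c)
for v in range(110,260,24): print(v,C[v,323])
E
```

```text
t: 49.65
eef_pos: [488.4, -19.6, 162.5]
tcp_rot: [-3.141, 0.002, 0.185]
ft_force: [-0.5, 0.0, -0.9]
opening: 0.264
[488.8 -19.7 163.4] 0.18539769230472647
110 [561.6  -4.8   0.6]
134 [548.5  -7.3  66.5]
158 [536.8  -9.5  73.6]
182 [525.1 -11.7  77.7]
206 [514.1 -13.8  84.3]
230 [503.6 -15.7  91. ]
254 [493.  -17.7  95.8]
```

View pics/w34.png

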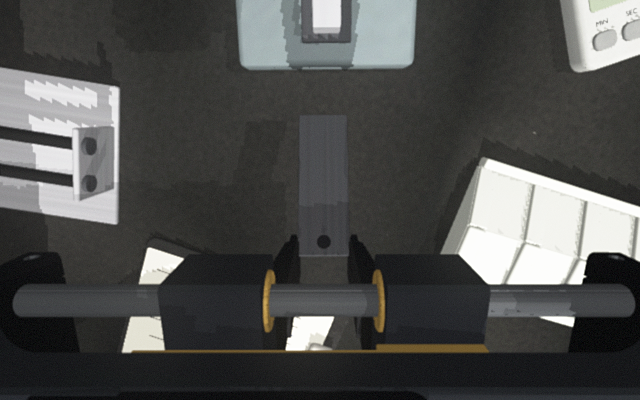

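```bash
python3 -m inch '{"hand":[0,0,0,0,0,0,0,0,0,0,0,0],"delta_pos":[[2.1,0.1,0.3],[2.1,0,0],[2.1,0,0],[0,0,1],[0,0,1],[0,0,0.7],[0,0,0.7],[0,0,0.5],[0,0,0.4],[0,0,0.3],[0,0,0.05],[0,0,0]],"turn":[0,0,0,0,0,0,0,0,0,0,0,0]}'
python3 - <<'E'
from h import *
np.set_printoptions(precision=1,suppress=True)
p,d,c=snap('wrist','w35.png');print(env.state()['eef_pos'],env.state()['ft_force'])
C=cloud(d,c)
for v in range(230,260,6): print(v,C[v,323])
E
```

```text
t: 50.9
eef_pos: [550.8, -9.0, 113.5]
tcp_rot: [3.141, -0.0, 0.186]
ft_force: [-0.1, -0.0, 2.1]
opening: 0.258
[550.8  -9.  113.6] [-1.2 -0.5  1.2]
230 [619.9   4.8 206.9]
236 [563.7  -5.4  44.4]
242 [560.6  -6.   44.4]
248 [557.4  -6.6  44.2]
254 [554.4  -7.2  44.5]
```

```bash
python3 -m inch '{"hand":[0,0,0,0,0,0,0,0,0],"delta_pos":[[0,0,-0.35],[0.7,0,0],[0.7,0,0],[0.6,0,0],[0,0,0],[0,0,0.2],[0,0,0.1],[0,0,0.05],[0,0,0]],"turn":[0,0,0,0,0,0,0,0,0]}'; python3 -m inch '{"hand":[0.4,0.4,0.4,0.4,0.4,0.4,0.4,0.4,0.4],"delta_pos":[[0,0,0],[0,0,0],[0,0,0],[0,0,0],[-1.5,0,0],[-4,0,0],[-4,0,0],[0,0,0],[0,0,0]],"turn":[0,0,0,0,0,0,0,0,0]}';python3 - <<'E'
from h import *
np.set_printoptions(precision=1,suppress=True)
p,d,c=snap('wrist','w36.png',(220,0,420,150),4);snap('side','sd36.png',(320,90,420,190),5);
C=cloud(d,c);print(env.state()['eef_pos'])
for r in range(0,60,6): print(r,C[r,320:328].mean(0))
E
```

```text
t: 51.85
eef_pos: [570.4, -5.3, 113.5]
tcp_rot: [3.141, -0.0, 0.186]
ft_force: [0.6, -0.1, 3.8]
opening: 0.256
t: 52.75
eef_pos: [477.2, -23.1, 113.7]
tcp_rot: [3.141, -0.001, 0.185]
ft_force: [0.2, -0.2, 0.4]
opening: 0.402
[478.2 -22.9 113.6]
0 [592.8  -0.7  45.3]
6 [590.7  -1.1  44.9]
12 [588.5  -1.5  44.9]
18 [586.4  -1.9  44.2]
24 [584.   -2.3  44.6]
30 [581.6  -2.7  45.1]
36 [579.4  -3.2  44.8]
42 [577.1  -3.6  44.8]
48 [574.7  -4.   45. ]
54 [579.3  -3.2   0.8]
```

View pics/sd36.png

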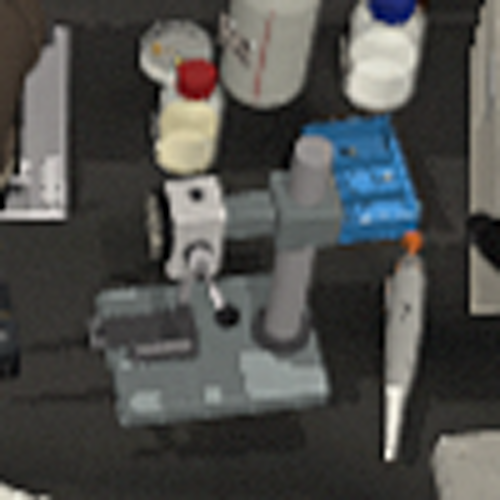

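Flat on the anvil. Now lever: same route to the ball.

```bash
python3 -m inch '{"hand":[0.4,0.4,0.4,0.4,0.4,0.4,0.4,0.4,0.4,0.4,0.4,0.4,0.4],"delta_pos":[[0,0,-4.4],[0,0,-4.4],[0,0,-4.4],[0,0,-4.4],[0,0,-4.4],[0,0,0],[0,0,0],[0,0,0],[0,0,0],[0,0,0],[0,0,0],[0,0,0],[0,0,0]],"turn":[0,0,-0.143,-0.143,-0.143,-0.143,-0.143,-0.143,-0.143,-0.143,-0.143,-0.143,-0.143]}';  python3 -m inch '{"hand":[0.4,0.4,0.4,0.4,0.4,0.4],"delta_pos":[[-2.04,3.22,0],[-2.04,3.22,0],[-2.04,3.22,0],[-2.04,3.22,0],[-2.04,3.22,0],[0,0,0]],"turn":[0,0,0,0,0,0]}';python3 - <<'E'
from h import *
np.set_printoptions(precision=1,suppress=True)
p,d,c=snap('wrist','w37.png');print(env.state()['eef_pos'],env.state()['tcp_rot'])
C=cloud(d,c)
m=np.zeros(d.shape,bool);m[190:250,290:350]=1
m&=(C[...,2]>178)&(C[...,2]<196)&(p.max(-1)<90)
print(m.sum(),np.median(C[m],0),C[m].max(0),C[m].min(0))
E
```

```text
t: 54.15
eef_pos: [477.9, -22.7, 333.7]
tcp_rot: [3.141, 0.0, 1.765]
ft_force: [0.0, -0.5, -0.5]
opening: 0.398
t: 54.75
eef_pos: [657.8, -94.3, 332.0]
tcp_rot: [3.141, 0.0, 1.758]
ft_force: [-0.6, 0.8, -0.1]
opening: 0.395
[656.  -93.4 332.2] [-3.1 -0.   1.8]
347 [653.9 -90.2 193.7] [662.  -84.5 196. ] [646.3 -99.7 187.1]
```

```bash
python3 -m inch '{"hand":[0.4,0.4,0.4,0.4,0,0,0,0,0,0],"delta_pos":[[0.16,-0.05,3],[0,0,3],[0,0,2.7],[0,0,0],[0,0,0],[0,0,0],[0,0,0],[0,0,0],[0,0,0],[0,0,0]],"turn":[0,0,0,0,0,0,0,0,0,0]}'; python3 -m inch '{"hand":[0,0,0,0,0,0,0,0],"delta_pos":[[-0.38,0,1.1],[-0.25,0,1.2],[-0.1,0,1.2],[0.1,0,1.2],[0.23,0,1.2],[0.4,0,1.2],[0,0,0.1],[0,0,0]],"turn":[0,0,0,0,0,0,0,0]}'; python3 -m inch '{"hand":[0,0,0,0,0,0,0,0,0,0,0,0,0,0,0,0,0,0,0,0],"delta_pos":[[0,0,0],[0,0,0],[0,0,0],[0,0,0],[0,0,0],[0,0,0],[0,0,0],[0,0,0],[0,0,0],[0,0,0],[0,0,0],[0,0,0],[0,0,0],[0,0,0],[0,0,0],[0,0,0],[0,0,0],[0,0,0],[0,0,0],[0,0,0]],"turn":[0,0,0,0,0,0,0,0,0,0,0,0,0,0,0,0,0,0,0,0]}'
```

```text
t: 55.8
eef_pos: [655.2, -91.3, 248.2]
tcp_rot: [3.135, 0.002, 1.759]
ft_force: [9.6, 2.6, -0.1]
opening: 0.147
t: 56.6
eef_pos: [655.3, -91.4, 175.6]
tcp_rot: [3.136, 0.002, 1.759]
ft_force: [9.0, -0.2, -1.0]
opening: 0.151
t: 58.6
eef_pos: [655.3, -91.6, 176.0]
tcp_rot: [3.136, 0.002, 1.759]
ft_force: [9.2, 0.3, -0.9]
opening: 0.148
```

```bash
python3 -m inch '{"hand":[0.4,0.4,0.4,0.4,0.4,0.4,0.4,0.4],"delta_pos":[[0,0,0],[0,0,0],[0,0,0],[0,0,-4],[0,0,-4],[0,0,-4],[-4,0,-4],[0,0,0]],"turn":[0,0,0,0,0,0,0,0]}'
python3 - <<'E'
from h import *
np.set_printoptions(precision=1,suppress=True)
p,d,c=snap('wrist','w38.png');snap('side','sd38.png',(330,100,410,180),6);print(env.state()['eef_pos'])
C=cloud(d,c)
m=np.zeros(d.shape,bool);m[100:240,290:360]=1
m&=(C[...,2]>100)&(C[...,2]<150)&(p.max(-1)<90)
print(m.sum(),np.median(C[m],0),C[m].max(0),C[m].min(0))
E
```

```text
t: 59.4
eef_pos: [661.1, -129.1, 335.3]
tcp_rot: [3.134, 0.005, 1.757]
ft_force: [-0.6, 0.2, -0.7]
opening: 0.402
[ 659.8 -126.7  330.1]
228 [655.1 -93.7 121.6] [662.5 -86.3 124.7] [ 647.2 -100.9  115.1]
```

View pics/sd38.png

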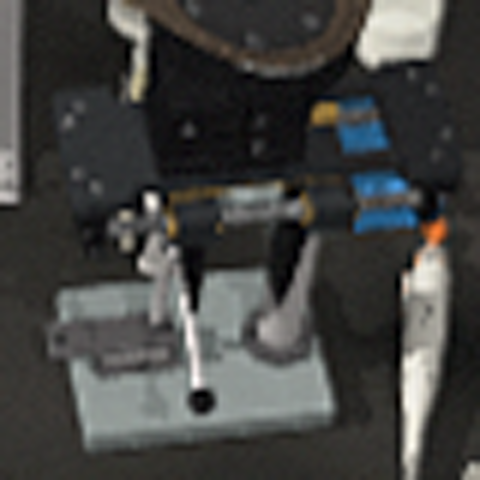

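Ball top at ~123 again: lever lowered, plunger on the flat coupon. Raise again.

```bash
python3 -m inch '{"hand":[0.4,0.4,0.4,0.4,0.4,0.4,0,0,0,0,0,0],"delta_pos":[[3.4,0.2,0],[0,0,4],[0,0,4],[0,0,4],[0,0,3.6],[0,0,0],[0,0,0],[0,0,0],[0,0,0],[0,0,0],[0,0,0],[0,0,0]],"turn":[0,0,0,0,0,0,0,0,0,0,0,0]}'; python3 -m inch '{"hand":[0,0,0,0,0,0,0,0.4,0.4,0.4,0.4,0.4,0.4],"delta_pos":[[-0.35,0,-1.15],[-0.25,0,-1.15],[-0.13,0,-1.16],[0.1,0,-1.3],[0.3,0,-1.3],[0.5,0,-1.5],[0.05,0,-0.2],[0,0,0],[0,0,0],[0,0,0],[0,0,-4],[0,0,-4],[0,0,0]],"turn":[0,0,0,0,0,0,0,0,0,0,0,0,0]}'
python3 - <<'E'
from h import *
np.set_printoptions(precision=1,suppress=True)
p,d,c=snap('wrist','w39.png');print(env.state()['eef_pos'])
C=cloud(d,c)
m=np.zeros(d.shape,bool);m[150:250,290:360]=1
m&=(C[...,2]>100)&(C[...,2]<205)&(p.max(-1)<90)
print(m.sum(),np.median(C[m],0),C[m].max(0),C[m].min(0))
E
```

```text
t: 60.7
eef_pos: [656.0, -92.2, 174.5]
tcp_rot: [3.14, 0.0, 1.759]
ft_force: [1.9, 3.0, 1.3]
opening: 0.152
t: 62.0
eef_pos: [656.2, -90.8, 336.6]
tcp_rot: [3.135, 0.003, 1.759]
ft_force: [-0.4, -0.1, -0.3]
opening: 0.397
[655.6 -90.6 333.7]
366 [654.8 -90.9 191.6] [662.6 -84.9 194.5] [647.5 -99.5 184.1]
```

Raised. Fetch the coupon.

```bash
python3 -m inch '{"hand":[0.4,0.4,0.4,0.4,0.4,0.4,0.4,0.4,0.4,0.4,0.4,0.4,0.4,0.4,0.4,0.4,0.4,0.4],"delta_pos":[[1.95,-3.25,0],[1.95,-3.25,0],[1.95,-3.25,0],[1.95,-3.25,0],[1.95,-3.25,0],[0,0,2],[0,0,2],[0,0,2],[0,0,2],[0,0,2],[0,0,2],[0,0,2],[0,0,2],[0,0,2],[0,0,2],[0,0,2],[0,0,0],[0,0,0]],"turn":[0,0,0,0,0,0.143,0.143,0.143,0.143,0.143,0.143,0.143,0.143,0.143,0.143,0.143,0,0]}'
python3 - <<'E'
from h import *
np.set_printoptions(precision=1,suppress=True)
p,d,c=snap('wrist','w40.png',(220,0,420,150),4);print(env.state()['eef_pos'],env.state()['tcp_rot'])
C=cloud(d,c)
for r in range(0,60,6): print(r,C[r,320:328].mean(0))
E
```

```text
t: 63.85
eef_pos: [477.0, -24.9, 111.1]
tcp_rot: [-3.141, 0.002, 0.19]
ft_force: [-0.3, -0.7, 1.2]
opening: 0.401
[477.3 -24.9 111.6] [-3.1  0.   0.2]
0 [591.3  -2.2  45.2]
6 [589.   -2.6  45.5]
12 [586.8  -3.   45.6]
18 [579.8  -4.5  65.6]
24 [582.4  -3.9  45.6]
30 [580.1  -4.3  45.9]
36 [578.   -4.7  45.4]
42 [575.7  -5.1  45.5]
48 [573.5  -5.6  44.9]
54 [577.9  -4.7   1.9]
```

View pics/w40.png

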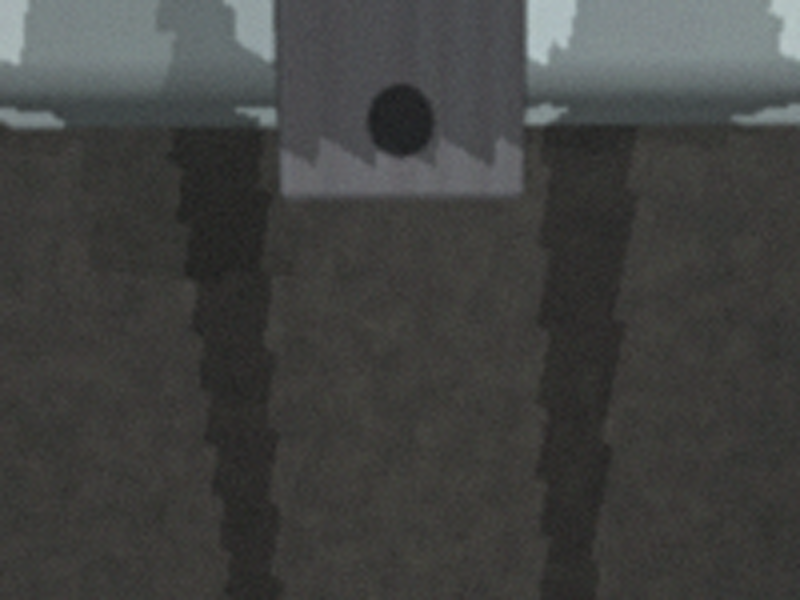

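```bash
python3 -m inch '{"hand":[0.4,0.4,0.4,0.4,0,0,0,0,0],"delta_pos":[[3.4,-0.06,-0.15],[3.4,-0.06,0],[2.7,-0.06,0],[0,0,0],[0,0,0],[0,0,0],[0,0,0],[0,0,0],[0,0,0]],"turn":[0,0,0,0,0,0,0,0,0]}'; python3 -m inch '{"hand":[0,0,0,0,0,0],"delta_pos":[[0,0,-0.4],[-2,0,-0.1],[-3.5,0,0],[-3.5,0,0],[0,0,-4],[0,0,0]],"turn":[0,0,0,0,0,0]}'; python3 -m inch '{"hand":[0,0,0,0,0,0,0,0,0,0,0,0],"delta_pos":[[0,0,-4.5],[0,0,-4.5],[-0.56,-4.48,-0.8],[-0.56,-4.48,-0.8],[-0.56,-4.48,-0.8],[-0.56,-4.48,-0.8],[-0.56,-4.48,-0.8],[-0.2,-2,-0.8],[0,0,0],[0,0,0],[0,0,0],[0,0,0]],"turn":[0,0,0,0,0,0,0,0,0.093,0.093,0,0]}'
python3 - <<'E'
from h import *
np.set_printoptions(precision=1,suppress=True)
p,d,c=snap('wrist','w41.png');print(env.state()['eef_pos'],env.state()['tcp_rot'],env.state()['opening'])
C=cloud(d,c)
for r in range(90,270,15): print(r,C[r,323])
E
```

```text
t: 64.8
eef_pos: [570.2, -5.7, 113.0]
tcp_rot: [3.142, 0.0, 0.186]
ft_force: [-1.1, -0.5, -0.7]
opening: 0.257
t: 65.4
eef_pos: [482.7, -22.5, 161.2]
tcp_rot: [3.14, -0.005, 0.185]
ft_force: [-0.3, 0.1, -1.4]
opening: 0.258
t: 66.6
eef_pos: [407.6, 212.1, 295.8]
tcp_rot: [3.142, -0.0, 0.002]
ft_force: [0.2, -0.2, -0.2]
opening: 0.257
[407.6 212.  295.8] [ 3.1 -0.   0. ] 0.2565122405840379
90 [503.9 213.6   4.2]
105 [482.7 213.2 221.7]
120 [476.  213.2 223.8]
135 [469.2 213.2 222.7]
150 [462.3 213.2 223.2]
165 [455.5 213.2 225.2]
180 [448.3 213.2 224.9]
195 [441.1 213.2 225.4]
210 [433.8 213.2 225.9]
225 [426.3 213.2 226.2]
240 [418.9 213.1 227.2]
255 [329.9 213.4  31. ]
```

View pics/w41.png

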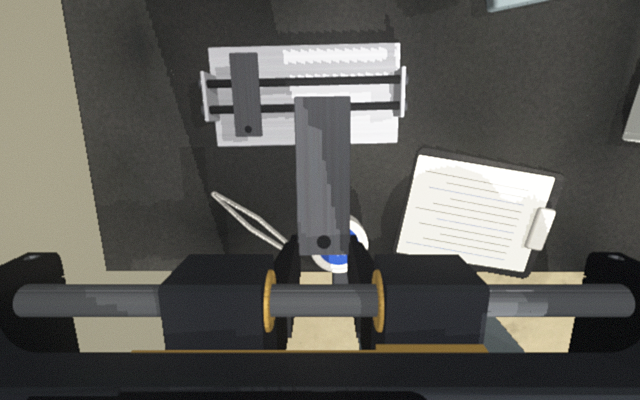

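Run:
```python
from h import *
np.set_printoptions(precision=1,suppress=True)
p,d,c=snap('wrist','w41c.png',(190,30,420,155),3.4);
W=plate(p,c,[(208,48),(400,43),(398,142.5),(217,146)],4);print(W,W.mean(0))
B=plate(p,c,[(205.5,96),(403.5,91)],42);print(B,B.mean(0))
print(plate(p,c,[(231,54),(257,53),(261.5,135),(235,136.5)],42).mean(0))
```

```text
[[544.5 330.6]
 [549.3 135.4]
 [449.8 132. ]
 [445.8 328.9]] [497.4 231.7]
[[495.9 324.8]
 [500.5 137.4]] [498.2 231.1]
[496.1 286.2]
```

View pics/w41c.png

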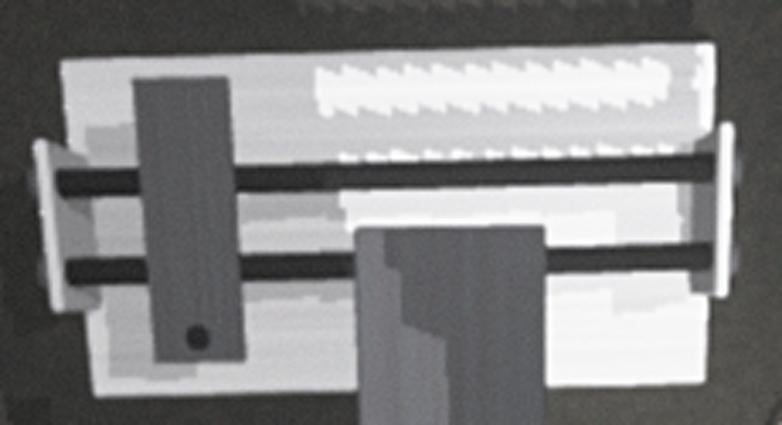

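```bash
python3 -m inch '{"hand":[0,0,0,0,0,0,0,0,0,0],"delta_pos":[[2.5,-0.95,0],[2.5,-0.9,0],[0,0,4.3],[0,0,4.3],[0,0,4.3],[0,0,3.5],[0,0,0.6],[0,0,0.5],[0,0,0],[0,0,0]],"turn":[-0.022,0,0,0,0,0,0,0,0,0]}'
python3 - <<'E'
from h import *
p,d,c=snap('wrist','w42.png',None,1);print(env.state()['eef_pos'],env.state()['tcp_rot'],env.state()['ft_force'])
E
```

```text
t: 67.7
eef_pos: [457.9, 231.3, 122.4]
tcp_rot: [-3.141, -0.002, 0.022]
ft_force: [-0.3, -0.0, -0.5]
opening: 0.258
[457.77272786 231.29393505 122.33387468] [-3.14088646e+00 -2.38731075e-03  2.20092528e-02] [ 0.22932848  0.68091962 -0.25241077]
```

View pics/w42.png

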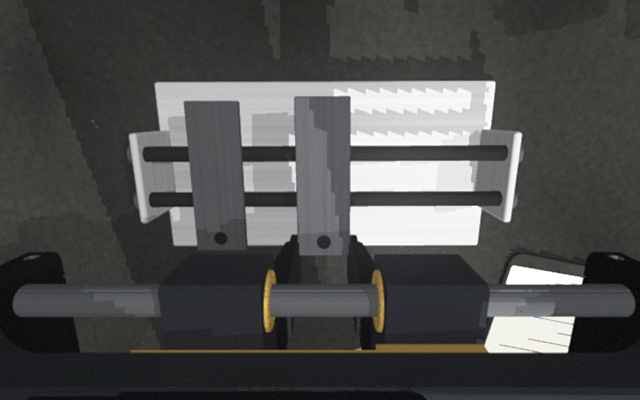

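```bash
python3 -m inch '{"hand":[0,0,0,0],"delta_pos":[[0,0,0.5],[0,0,0.3],[0,0,0.1],[0,0,0]],"turn":[0,0,0,0]}'; python3 -m inch '{"hand":[0,0],"delta_pos":[[0,0,0.15],[0,0,0]],"turn":[0,0]}'; python3 -m inch '{"hand":[0,0],"delta_pos":[[0,0,0.1],[0,0,0]],"turn":[0,0]}'
```

```text
t: 68.15
eef_pos: [457.2, 231.1, 111.8]
tcp_rot: [3.141, 0.0, 0.022]
ft_force: [-0.0, -0.1, -0.4]
opening: 0.259
t: 68.35
eef_pos: [457.3, 231.1, 110.3]
tcp_rot: [3.141, 0.0, 0.022]
ft_force: [-0.8, 0.2, 1.1]
opening: 0.256
t: 68.55
eef_pos: [457.3, 231.1, 109.4]
tcp_rot: [3.142, -0.0, 0.022]
ft_force: [-0.7, 0.5, 2.2]
opening: 0.252
```

```bash
python3 -m inch '{"hand":[0.38,0.38,0.38,0.38,0.4,0.4,0.4],"delta_pos":[[0,0,0],[0,0,0],[0,0,0],[-2,0,0],[-1,0,-3],[0,0,-5],[0,0,0]],"turn":[0,0,0,0,0,0,0]}'
python3 - <<'E'
from h import *
np.set_printoptions(precision=1,suppress=True)
p,d,c=snap('wrist','w43.png',None,1);print(env.state()['eef_pos'],env.state()['tcp_rot'],env.state()['opening'])
C=cloud(d,c)
for v in range(70,180,12): print(v,C[v,320])
E
```

```text
t: 69.25
eef_pos: [428.5, 231.1, 194.0]
tcp_rot: [-3.139, -0.007, 0.022]
ft_force: [0.1, -0.8, -0.7]
opening: 0.397
[428.  230.8 191.8] [-3.1 -0.   0. ] 0.39788184381433694
70 [528.  236.4  41. ]
82 [520.5 236.3  41.3]
94 [513.  236.1  40.5]
106 [505.3 236.   40.5]
118 [497.4 235.8  39.7]
130 [489.5 235.7  40.3]
142 [481.4 235.5  40.3]
154 [473.  235.4  39.6]
166 [464.7 235.2  40.3]
178 [449.7 235.4   2.1]
```

View pics/w43.png

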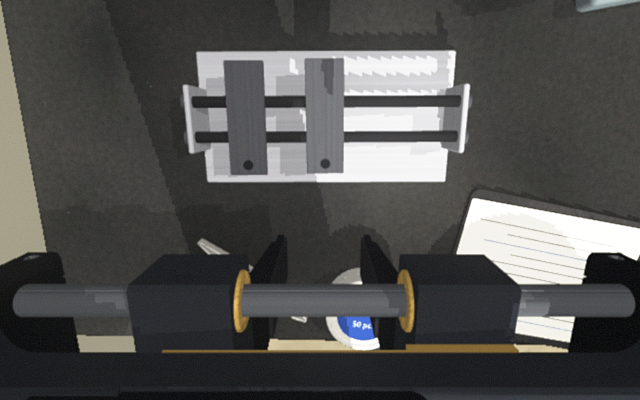

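```bash
python3 -m inch '{"hand":[0,0,0,0,0,0,0,0,0,0,0,0,0,0],"delta_pos":[[0.65,4.6,-0.6],[0.65,4.6,-0.6],[0.65,4.6,-0.6],[0.65,4.6,-0.6],[0.65,4.6,-0.6],[0.65,4.6,-0.6],[0.65,4.6,-0.6],[0.65,4.6,-0.6],[0.65,4.6,-0.6],[0.65,4.6,-0.6],[0.65,4.6,-0.6],[0,0,0],[0,0,0],[0,0,0]],"turn":[0,0,0,0,0,0,0,0,0,0,0,0.136,0,0]}'
python3 - <<'E'
from h import *
np.set_printoptions(precision=1,suppress=True)
p,d,c=snap('wrist','w44.png');print(env.state()['eef_pos'],env.state()['tcp_rot'])
C=cloud(d,c);np.save('C44.npy',C)
S=np.load('cl_scene.npy');D=np.load('cl_side.npy')
for n,A in (('scene',S),('side',D),('wrist',C)):
    A=A.reshape(-1,3)
    for y0 in range(-400,-300,10):
        m=(A[:,0]>410)&(A[:,0]<570)&(A[:,1]>y0)&(A[:,1]<y0+10); print(n,y0,A[m][:,2].max() if m.any() else None, end='; ')
    print()
E
```

```text
t: 70.7
eef_pos: [509.5, -273.4, 254.4]
tcp_rot: [-3.141, 0.002, -0.111]
ft_force: [-0.1, 0.5, -0.5]
opening: 0.004
[ 509.6 -273.1  254.7] [-3.1  0.  -0.1]
scene -400 153.22115398342692; scene -390 151.13056138513366; scene -380 7.19164815871909; scene -370 5.433466293211268; scene -360 6.214910802813392; scene -350 5.062684151071608; scene -340 6.526705935401424; scene -330 5.336430303300176; scene -320 5.175294756156745; scene -310 29.311418226260002; 
side -400 148.995506135426; side -390 157.4629488211076; side -380 6.553044214067768; side -370 6.126790971342416; side -360 8.30639211524067; side -350 8.554303382054968; side -340 8.366687964509993; side -330 5.484565280868537; side -320 10.317606419396725; side -310 11.058026946019936; 
wrist -400 152.251919196343; wrist -390 154.79970753065004; wrist -380 151.14116563776028; wrist -370 38.19848986199571; wrist -360 272.5529538355475; wrist -350 276.6649157180842; wrist -340 296.08715630374263; wrist -330 299.65525433987625; wrist -320 299.7404822650222; wrist -310 299.74523452986494;
```

View pics/w44.png

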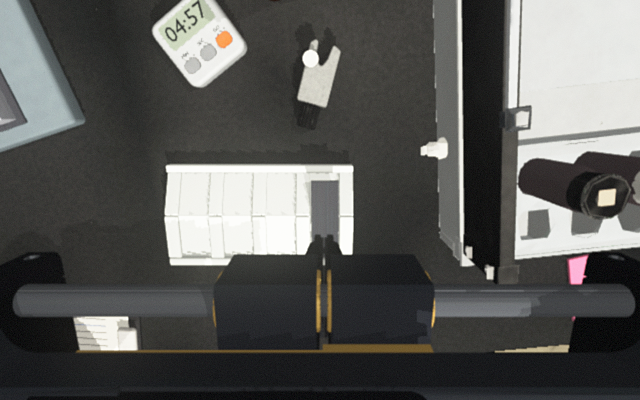

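Run:
```python
import numpy as np
C=np.load('C44.npy').copy()
C[255:]=0
S=np.load('cl_scene.npy');D=np.load('cl_side.npy')
for n,A in (('wrist',C),('scene',S),('side',D)):
    A=A.reshape(-1,3)
    for x0 in range(380,600,20):
        m=(A[:,0]>x0)&(A[:,0]<x0+20)&(A[:,1]<-300)&(A[:,1]>-470)&(A[:,2]>70)&(A[:,2]<240)
        print(n,x0,np.round(A[m][:,1].max(),0) if m.any() else None, end='; ')
    print()
```

```text
wrist 380 None; wrist 400 None; wrist 420 None; wrist 440 -381.0; wrist 460 -379.0; wrist 480 -381.0; wrist 500 -381.0; wrist 520 -381.0; wrist 540 -379.0; wrist 560 -378.0; wrist 580 -381.0; 
scene 380 None; scene 400 None; scene 420 None; scene 440 -384.0; scene 460 -384.0; scene 480 -386.0; scene 500 -385.0; scene 520 -386.0; scene 540 -387.0; scene 560 -383.0; scene 580 -387.0; 
side 380 None; side 400 None; side 420 None; side 440 -380.0; side 460 -380.0; side 480 -381.0; side 500 -382.0; side 520 -382.0; side 540 -381.0; side 560 -380.0; side 580 -381.0;
```

Run:
```python
import numpy as np
np.set_printoptions(precision=0,suppress=True)
C=np.load('C44.npy')
for v in (144,148,152): print([C[v,u] for u in range(420,446,4)])
```

```text
[array([ 542., -371.,    1.]), array([ 542., -374.,    2.]), array([ 545., -369.,   35.]), array([ 545., -372.,   36.]), array([ 544., -375.,   37.]), array([ 544., -379.,   37.]), array([ 544., -382.,   37.])]
[array([ 538., -370.,    2.]), array([ 542., -365.,   34.]), array([ 541., -369.,   35.]), array([ 541., -371.,   38.]), array([ 541., -375.,   39.]), array([ 541., -379.,   37.]), array([ 540., -382.,   38.])]
[array([ 534., -371.,    0.]), array([ 538., -365.,   34.]), array([ 538., -368.,   36.]), array([ 538., -371.,   38.]), array([ 538., -375.,   39.]), array([ 537., -378.,   38.]), array([ 537., -382.,   37.])]
```

```bash
python3 -m inch '{"hand":[0,0,0,0,0,0,0],"delta_pos":[[0,0,4],[0,0,4],[0,0,4],[0,0,2],[0,0,0.8],[0,0,0.3],[0,0,0]],"turn":[0.002,0,0,0,0,0,0]}';  python3 -m inch '{"hand":[0,0,0,0],"delta_pos":[[0,0,0.2],[0,0,0.2],[0,0,0.1],[0,0,0]],"turn":[0,0,0,0]}'; python3 -m inch '{"hand":[0,0],"delta_pos":[[0,0,0.1],[0,0,0]],"turn":[0,0]}'
```

```text
t: 71.45
eef_pos: [510.1, -273.7, 105.1]
tcp_rot: [3.141, -0.001, -0.115]
ft_force: [-0.1, 0.7, 0.6]
opening: 0.004
t: 71.85
eef_pos: [509.8, -274.0, 99.6]
tcp_rot: [3.141, -0.0, -0.116]
ft_force: [0.6, -1.3, 0.7]
opening: 0.004
t: 72.05
eef_pos: [509.9, -274.0, 98.5]
tcp_rot: [3.141, -0.0, -0.116]
ft_force: [0.6, 0.2, 1.3]
opening: 0.002
```

```bash
python3 -m inch '{"hand":[0,0],"delta_pos":[[0,0,0.1],[0,0,0]],"turn":[0,0]}'; python3 -m inch '{"hand":[0,0],"delta_pos":[[0,0,0.07],[0,0,0]],"turn":[0,0]}'
```

```text
t: 72.25
eef_pos: [510.3, -274.1, 97.9]
tcp_rot: [3.141, -0.002, -0.116]
ft_force: [1.3, 0.3, 6.3]
opening: 0.006
t: 72.45
eef_pos: [510.6, -274.3, 97.6]
tcp_rot: [3.14, -0.003, -0.116]
ft_force: [2.0, -0.1, 8.5]
opening: 0.002
```

```bash
python3 -m inch '{"hand":[0,0,0,0,0,0,0],"delta_pos":[[0.15,0,0.065],[0.15,0,0.07],[0.15,0,0.07],[0.15,0,0.07],[0.15,0,0.07],[0.15,0,0.07],[0,0,0]],"turn":[0,0,0,0,0,0,0]}'; python3 -m inch '{"hand":[0,0],"delta_pos":[[0.1,0,0.05],[0,0,0]],"turn":[0,0]}'; python3 -m inch '{"hand":[0,0,0.4,0.4,0.4,0.4,0.4,0.4],"delta_pos":[[0,0,-2.5],[0,0,-5],[-4,0,-5],[-5,0,-2],[-4,0,0],[0,0,0],[0,0,0],[0,0,0]],"turn":[0,0,0,0,0,0,0,0]}'
python3 - <<'E'
from h import *
np.set_printoptions(precision=1,suppress=True)
p,d,c=snap('wrist','w45.png',(200,20,460,230),3);print(env.state()['eef_pos'],env.state()['tcp_rot'])
C=cloud(d,c)
for v in range(60,150,5): print(v,C[v-1:v+2,320:326].reshape(-1,3).mean(0))
E
```

```text
t: 73.15
eef_pos: [519.3, -275.3, 93.5]
tcp_rot: [3.141, -0.002, -0.116]
ft_force: [1.1, 0.2, 9.5]
opening: 0.003
t: 73.35
eef_pos: [520.1, -275.4, 93.1]
tcp_rot: [3.141, -0.001, -0.116]
ft_force: [-1.2, -0.6, 11.1]
opening: 0.004
t: 74.15
eef_pos: [403.6, -261.7, 224.6]
tcp_rot: [3.141, -0.0, -0.116]
ft_force: [0.1, 0.5, -0.1]
opening: 0.393
[ 403.7 -261.6  224.4] [ 3.1 -0.  -0.1]
60 [ 517.1 -273.2   12.6]
65 [ 513.1 -272.7   14.5]
70 [ 509.1 -272.3   16.1]
75 [ 505.1 -271.8   18.5]
80 [ 501.2 -271.4   20.1]
85 [ 495.9 -270.8   38.4]
90 [ 493.3 -270.4   23.9]
95 [ 489.5 -270.    25.5]
100 [ 484.9 -269.6   43.3]
105 [ 481.7 -269.1   29.5]
110 [ 477.9 -268.7   31.4]
115 [ 474.1 -268.2   32.7]
120 [ 470.3 -267.8   34.7]
125 [ 466.6 -267.3   36.4]
130 [ 462.8 -266.9   38.3]
135 [ 459.9 -266.7   55.3]
140 [ 454.2 -265.8   22.4]
145 [ 450.1 -265.4   22.4]
```

View pics/w45.png

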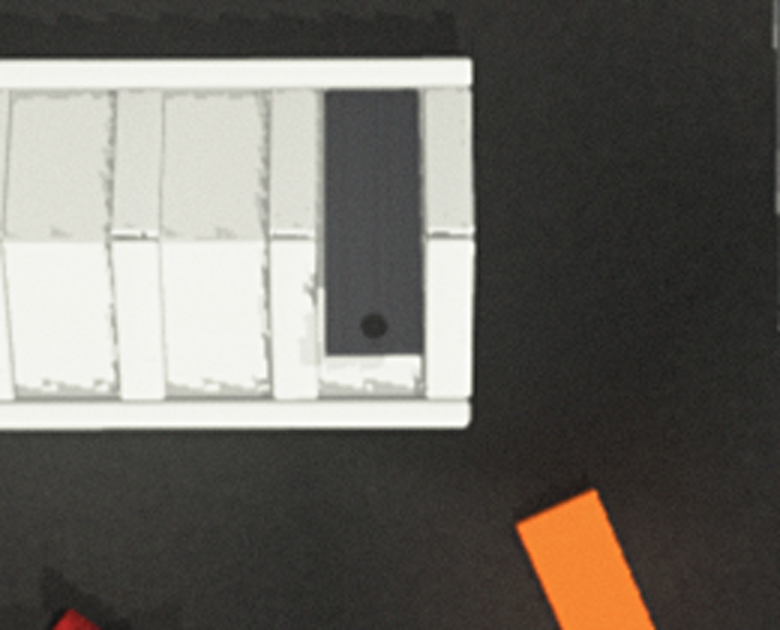

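```bash
python3 -m inch '{"hand":[0.4,0.4,0.4,0.4,0.4,0.4,0.4],"delta_pos":[[2.6,0.05,1],[2.53,0,4],[0,0,4],[0,0,1.5],[0,0,0.8],[0,0,0.3],[0,0,0]],"turn":[0,0,0,0,0,0,0]}'
python3 - <<'E'
from h import *
p,d,c=snap('wrist','w46.png',(180,90,560,300),2.1);print(env.state()['eef_pos'],env.state()['ft_force'])
E
```

```text
t: 74.9
eef_pos: [454.1, -267.9, 108.9]
tcp_rot: [3.141, -0.0, -0.116]
ft_force: [-0.9, -0.8, -0.1]
opening: 0.403
[ 454.11622323 -268.03787543  109.3132236 ] [-0.48176356  0.01043259  0.12276787]
```

View pics/w46.png

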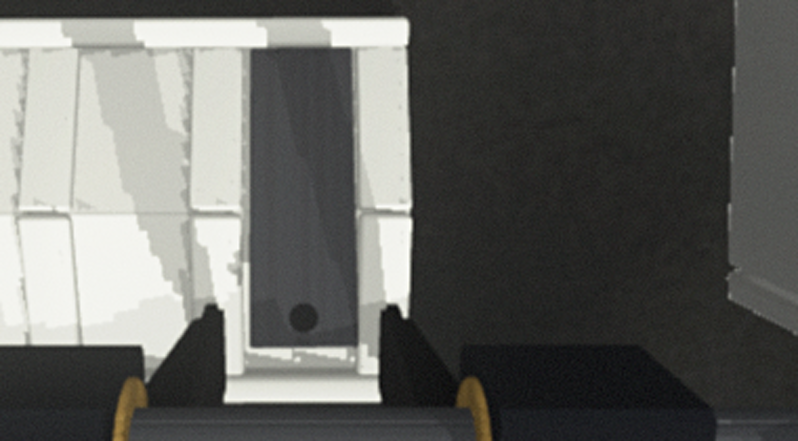

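```bash
python3 -m inch '{"hand":[0.4,0,0,0,0,0,0],"delta_pos":[[0,0,0.1],[0,0,0],[0,0,0],[0,0,0],[0,0,0],[0,0,0],[0,0,0]],"turn":[0,0,0,0,0,0,0]}'; python3 -m inch '{"hand":[0,0,0,0,0,0,0],"delta_pos":[[0,0,-0.5],[0,0,-2],[0,0,-4],[0,0,-4],[0,0,-4],[0,0,-3],[0,0,0]],"turn":[0,0,0,0,0,0,0]}'
python3 - <<'E'
from h import *
np.set_printoptions(precision=1,suppress=True)
p,d,c=snap('wrist','w47.png');print(env.state()['eef_pos'],env.state()['tcp_rot'])
C=cloud(d,c)
for v in range(110,270,12): print(v,C[v-1:v+2,320:326].reshape(-1,3).mean(0))
E
```

```text
t: 75.65
eef_pos: [453.8, -267.9, 107.8]
tcp_rot: [3.141, -0.0, -0.116]
ft_force: [-2.3, 0.2, 3.4]
opening: 0.259
t: 76.35
eef_pos: [454.4, -268.2, 286.7]
tcp_rot: [3.138, -0.006, -0.116]
ft_force: [0.4, 0.2, -1.0]
opening: 0.255
[ 453.9 -267.8  284.4] [ 3.1 -0.  -0.1]
110 [ 530.2 -275.4    9.2]
122 [ 520.8 -274.5  184.6]
134 [ 514.7 -273.8  187.9]
146 [ 508.7 -273.1  191. ]
158 [ 502.7 -272.4  193.9]
170 [ 496.9 -271.7  197.2]
182 [ 491.1 -271.   199.8]
194 [ 485.5 -270.3  202.9]
206 [ 479.9 -269.7  205.8]
218 [ 474.4 -269.   208.4]
230 [ 469.  -268.4  211.3]
242 [ 467.  -268.2  223.1]
254 [ 458.3 -267.2  216.4]
266 [ 355.4 -254.7   -1.6]
```

```bash
python3 -m inch '{"hand":[0,0,0,0,0,0,0,0,0,0,0,0],"delta_pos":[[0.1,-4.17,0],[0.1,-4.17,0],[0.1,-4.17,0],[0.1,-4.17,0],[0.1,-4.17,0],[0.1,-4.17,0],[0,0,3],[0,0,3],[0,0,3],[0,0,3],[0,0,0],[0,0,0]],"turn":[0,0,0,0,0,0,-0.101,-0.101,-0.1,0,0,0]}'
python3 - <<'E'
from h import *
np.set_printoptions(precision=1,suppress=True)
p,d,c=snap('wrist','w48.png');print(env.state()['eef_pos'],env.state()['tcp_rot'][2])
C=cloud(d,c)
for v in range(110,260,24): print(v,C[v,323])
E
```

```text
t: 77.6
eef_pos: [488.4, -20.0, 162.3]
tcp_rot: [-3.141, 0.002, 0.185]
ft_force: [-0.5, 0.1, 0.0]
opening: 0.261
[488.9 -20.  163.1] 0.1854400755087653
110 [561.7  -5.1   0.8]
134 [548.6  -7.7  66.3]
158 [536.8  -9.9  72.9]
182 [525.4 -12.   79. ]
206 [514.5 -14.1  85.3]
230 [503.6 -16.1  90.4]
254 [492.3 -18.2  93.7]
```

View pics/w48.png

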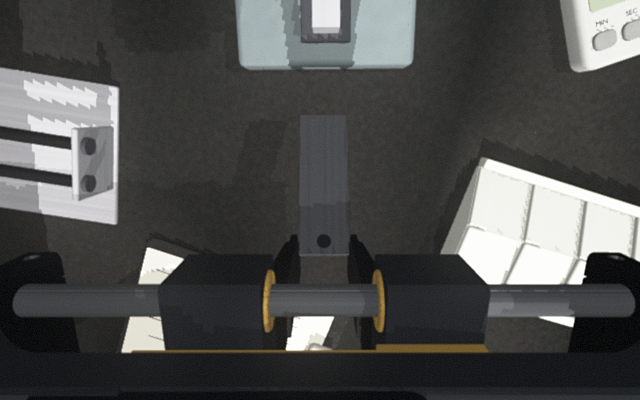

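Same state as for coupon c; repeat.

```bash
python3 -m inch '{"hand":[0,0,0,0,0,0,0,0,0,0,0,0],"delta_pos":[[2.1,0.08,0.3],[2.1,0,0],[2.1,0,0],[0,0,1],[0,0,1],[0,0,0.7],[0,0,0.7],[0,0,0.5],[0,0,0.4],[0,0,0.3],[0,0,0.05],[0,0,0]],"turn":[0,0,0,0,0,0,0,0,0,0,0,0]}'
python3 - <<'E'
from h import *
np.set_printoptions(precision=1,suppress=True)
p,d,c=snap('wrist','w49.png');print(env.state()['eef_pos'],env.state()['ft_force'],env.state()['opening'])
C=cloud(d,c)
for v in range(230,260,6): print(v,C[v,323])
E
```

```text
t: 78.85
eef_pos: [550.8, -9.2, 113.2]
tcp_rot: [3.142, 0.0, 0.186]
ft_force: [-1.4, -0.6, 2.2]
opening: 0.261
[550.8  -9.2 113.3] [-0.9 -0.5  1.4] 0.2562942727624798
230 [619.9   4.7 206.6]
236 [563.7  -5.6  44.1]
242 [560.7  -6.1  44.3]
248 [557.7  -6.7  44.7]
254 [554.4  -7.3  44.3]
```

```bash
python3 -m inch '{"hand":[0,0,0,0,0,0,0,0,0],"delta_pos":[[0,0,-0.35],[0.7,0,0],[0.7,0,0],[0.6,0,0],[0,0,0],[0,0,0.2],[0,0,0.1],[0,0,0.05],[0,0,0]],"turn":[0,0,0,0,0,0,0,0,0]}'; python3 -m inch '{"hand":[0.4,0.4,0.4,0.4,0.4,0.4,0.4,0.4,0.4],"delta_pos":[[0,0,0],[0,0,0],[0,0,0],[0,0,0],[-1.5,0,0],[-4,0,0],[-4,0,0],[0,0,0],[0,0,0]],"turn":[0,0,0,0,0,0,0,0,0]}';python3 - <<'E'
from h import *
np.set_printoptions(precision=1,suppress=True)
p,d,c=snap('wrist','w50.png',(220,0,420,150),4);snap('side','sd50.png',(320,90,420,190),5);
C=cloud(d,c);print(env.state()['eef_pos'])
for r in range(0,60,6): print(r,C[r,320:328].mean(0))
E
```

```text
t: 79.8
eef_pos: [570.4, -5.5, 113.2]
tcp_rot: [3.141, -0.0, 0.186]
ft_force: [-0.0, -0.1, 3.7]
opening: 0.256
t: 80.7
eef_pos: [477.2, -23.3, 113.5]
tcp_rot: [3.141, -0.001, 0.185]
ft_force: [0.1, -0.4, -0.1]
opening: 0.398
[478.2 -23.1 113.3]
0 [592.8  -0.8  44.9]
6 [590.6  -1.2  44.7]
12 [588.3  -1.6  45.1]
18 [586.1  -2.1  45. ]
24 [583.9  -2.5  45. ]
30 [581.6  -2.9  44.9]
36 [579.4  -3.3  44.6]
42 [577.   -3.8  44.9]
48 [574.8  -4.2  44.6]
54 [579.3  -3.4   1. ]
```

View pics/sd50.png

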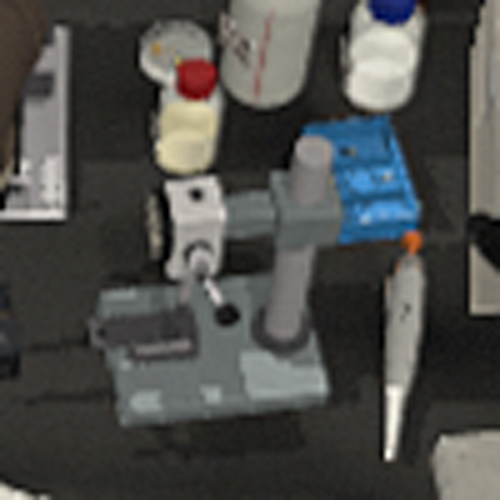

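Coupon d flat on the anvil. Lever again.

```bash
python3 -m inch '{"hand":[0.4,0.4,0.4,0.4,0.4,0.4,0.4,0.4,0.4,0.4,0.4,0.4,0.4],"delta_pos":[[0,0,-4.4],[0,0,-4.4],[0,0,-4.4],[0,0,-4.4],[0,0,-4.4],[0,0,0],[0,0,0],[0,0,0],[0,0,0],[0,0,0],[0,0,0],[0,0,0],[0,0,0]],"turn":[0,0,-0.143,-0.143,-0.143,-0.143,-0.143,-0.143,-0.143,-0.143,-0.143,-0.143,-0.143]}';  python3 -m inch '{"hand":[0.4,0.4,0.4,0.4,0.4,0.4],"delta_pos":[[-2.04,3.22,0],[-2.04,3.22,0],[-2.04,3.22,0],[-2.04,3.22,0],[-2.04,3.22,0],[0,0,0]],"turn":[0,0,0,0,0,0]}';python3 - <<'E'
from h import *
np.set_printoptions(precision=1,suppress=True)
p,d,c=snap('wrist','w51.png');print(env.state()['eef_pos'],env.state()['tcp_rot'])
C=cloud(d,c)
m=np.zeros(d.shape,bool);m[190:250,290:350]=1
m&=(C[...,2]>178)&(C[...,2]<200)&(p.max(-1)<90)
print(m.sum(),np.median(C[m],0),C[m].max(0),C[m].min(0))
E
```

```text
t: 82.1
eef_pos: [477.9, -22.8, 333.4]
tcp_rot: [3.141, 0.0, 1.765]
ft_force: [-0.3, -0.0, 1.0]
opening: 0.4
t: 82.7
eef_pos: [657.8, -94.4, 331.7]
tcp_rot: [3.141, 0.0, 1.758]
ft_force: [-0.6, 1.1, -0.4]
opening: 0.397
[656.  -93.6 331.9] [-3.1 -0.   1.8]
379 [653.9 -90.3 194.6] [661.9 -84.3 198. ] [646.3 -99.1 187. ]
```

```bash
python3 -m inch '{"hand":[0.4,0.4,0.4,0.4,0,0,0,0,0,0],"delta_pos":[[0.16,-0.05,3],[0,0,3],[0,0,2.7],[0,0,0],[0,0,0],[0,0,0],[0,0,0],[0,0,0],[0,0,0],[0,0,0]],"turn":[0,0,0,0,0,0,0,0,0,0]}'; python3 -m inch '{"hand":[0,0,0,0,0,0,0,0],"delta_pos":[[-0.38,0,1.1],[-0.25,0,1.2],[-0.1,0,1.2],[0.1,0,1.2],[0.23,0,1.2],[0.4,0,1.2],[0,0,0.1],[0,0,0]],"turn":[0,0,0,0,0,0,0,0]}'; python3 -m inch '{"hand":[0,0,0,0,0,0,0,0,0,0,0,0,0,0,0,0,0,0,0,0],"delta_pos":[[0,0,0],[0,0,0],[0,0,0],[0,0,0],[0,0,0],[0,0,0],[0,0,0],[0,0,0],[0,0,0],[0,0,0],[0,0,0],[0,0,0],[0,0,0],[0,0,0],[0,0,0],[0,0,0],[0,0,0],[0,0,0],[0,0,0],[0,0,0]],"turn":[0,0,0,0,0,0,0,0,0,0,0,0,0,0,0,0,0,0,0,0]}'; python3 -m inch '{"hand":[0.4,0.4,0.4,0.4,0.4,0.4,0.4,0.4],"delta_pos":[[0,0,0],[0,0,0],[0,0,0],[0,0,-4],[0,0,-4],[0,0,-4],[-4,0,-4],[0,0,0]],"turn":[0,0,0,0,0,0,0,0]}'
python3 - <<'E'
from h import *
np.set_printoptions(precision=1,suppress=True)
p,d,c=snap('wrist','w52.png');snap('side','sd52.png',(330,100,410,180),6);print(env.state()['eef_pos'])
C=cloud(d,c)
m=np.zeros(d.shape,bool);m[100:240,290:360]=1
m&=(C[...,2]>100)&(C[...,2]<150)&(p.max(-1)<90)
print(m.sum(),np.median(C[m],0),C[m].max(0),C[m].min(0))
E
```

```text
t: 83.75
eef_pos: [655.2, -91.4, 247.9]
tcp_rot: [3.135, 0.002, 1.759]
ft_force: [9.2, 2.4, 0.7]
opening: 0.151
t: 84.55
eef_pos: [655.3, -91.7, 175.3]
tcp_rot: [3.136, 0.002, 1.759]
ft_force: [8.9, -0.2, -0.5]
opening: 0.145
t: 86.55
eef_pos: [655.4, -91.8, 175.7]
tcp_rot: [3.136, 0.002, 1.759]
ft_force: [9.1, 0.6, -1.1]
opening: 0.15
t: 87.35
eef_pos: [661.1, -129.2, 335.0]
tcp_rot: [3.134, 0.005, 1.757]
ft_force: [0.2, -0.5, 0.4]
opening: 0.398
[ 659.8 -126.9  329.8]
230 [655.4 -94.  122.3] [662.9 -86.6 125.4] [ 647.2 -101.6  115.8]
```

View pics/sd52.png

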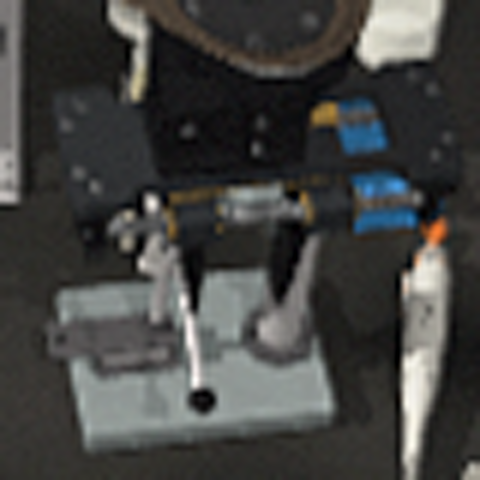

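Measured. Raise, fetch and carry to the rest.

```bash
python3 -m inch '{"hand":[0.4,0.4,0.4,0.4,0.4,0.4,0,0,0,0,0,0],"delta_pos":[[3.4,0.2,0],[0,0,4],[0,0,4],[0,0,4],[0,0,3.6],[0,0,0],[0,0,0],[0,0,0],[0,0,0],[0,0,0],[0,0,0],[0,0,0]],"turn":[0,0,0,0,0,0,0,0,0,0,0,0]}'; python3 -m inch '{"hand":[0,0,0,0,0,0,0,0.4,0.4,0.4,0.4,0.4,0.4],"delta_pos":[[-0.35,0,-1.15],[-0.25,0,-1.15],[-0.13,0,-1.16],[0.1,0,-1.3],[0.3,0,-1.3],[0.5,0,-1.5],[0.05,0,-0.2],[0,0,0],[0,0,0],[0,0,0],[0,0,-4],[0,0,-4],[0,0,0]],"turn":[0,0,0,0,0,0,0,0,0,0,0,0,0]}'
python3 - <<'E'
from h import *
np.set_printoptions(precision=1,suppress=True)
p,d,c=snap('wrist','w53.png');print(env.state()['eef_pos'])
C=cloud(d,c)
m=np.zeros(d.shape,bool);m[150:250,290:360]=1
m&=(C[...,2]>100)&(C[...,2]<205)&(p.max(-1)<90)
print(m.sum(),np.median(C[m],0),C[m].max(0),C[m].min(0))
E
```

```text
t: 88.65
eef_pos: [656.0, -92.4, 174.3]
tcp_rot: [3.14, 0.0, 1.759]
ft_force: [1.7, 4.4, 2.6]
opening: 0.152
t: 89.95
eef_pos: [656.2, -90.9, 336.3]
tcp_rot: [3.135, 0.003, 1.759]
ft_force: [-0.7, 0.6, 0.4]
opening: 0.398
[655.6 -90.7 333.4]
361 [654.8 -91.1 191. ] [662.6 -84.9 194.7] [ 647.5 -100.   184. ]
```

```bash
python3 -m inch '{"hand":[0.4,0.4,0.4,0.4,0.4,0.4,0.4,0.4,0.4,0.4,0.4,0.4,0.4,0.4,0.4,0.4,0.4,0.4],"delta_pos":[[1.95,-3.25,0],[1.95,-3.25,0],[1.95,-3.25,0],[1.95,-3.25,0],[1.95,-3.25,0],[0,0,2],[0,0,2],[0,0,2],[0,0,2],[0,0,2],[0,0,2],[0,0,2],[0,0,2],[0,0,2],[0,0,2],[0,0,2],[0,0,0],[0,0,0]],"turn":[0,0,0,0,0,0.143,0.143,0.143,0.143,0.143,0.143,0.143,0.143,0.143,0.143,0.143,0,0]}'
python3 - <<'E'
from h import *
np.set_printoptions(precision=1,suppress=True)
p,d,c=snap('wrist','w54.png',(220,0,420,150),4);print(env.state()['eef_pos'],env.state()['tcp_rot'])
C=cloud(d,c)
for r in range(0,60,6): print(r,C[r,320:328].mean(0))
E
```

```text
t: 91.8
eef_pos: [477.0, -25.0, 110.7]
tcp_rot: [-3.141, 0.002, 0.19]
ft_force: [0.5, 0.5, 0.8]
opening: 0.405
[477.3 -25.1 111.3] [-3.1  0.   0.2]
0 [591.1  -2.3  45.6]
6 [588.9  -2.8  45.8]
12 [586.7  -3.2  45.6]
18 [584.5  -3.6  45.7]
24 [582.3  -4.   45.9]
30 [580.1  -4.4  45.6]
36 [577.9  -4.9  45.5]
42 [575.6  -5.3  45.8]
48 [573.8  -5.6  42.7]
54 [577.9  -4.8   1.3]
```

View pics/w54.png

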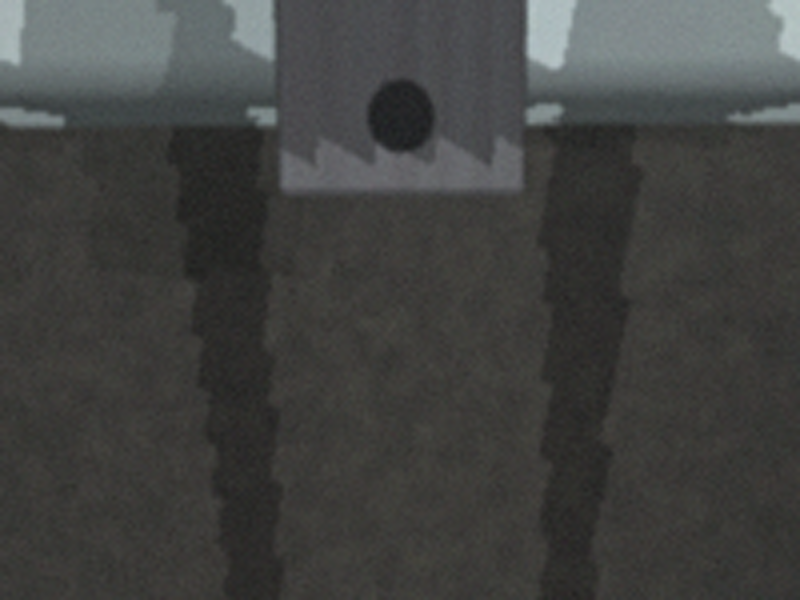

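```bash
python3 -m inch '{"hand":[0.4,0.4,0.4,0.4,0,0,0,0,0],"delta_pos":[[3.4,-0.06,-0.18],[3.4,-0.06,0],[2.7,-0.06,0],[0,0,0],[0,0,0],[0,0,0],[0,0,0],[0,0,0],[0,0,0]],"turn":[0,0,0,0,0,0,0,0,0]}'; python3 -m inch '{"hand":[0,0,0,0,0,0],"delta_pos":[[0,0,-0.4],[-2,0,-0.1],[-3.5,0,0],[-3.5,0,0],[0,0,-4],[0,0,0]],"turn":[0,0,0,0,0,0]}'; python3 -m inch '{"hand":[0,0,0,0,0,0,0,0,0,0,0,0],"delta_pos":[[0,0,-4.5],[0,0,-4.5],[-0.56,-4.48,-0.8],[-0.56,-4.48,-0.8],[-0.56,-4.48,-0.8],[-0.56,-4.48,-0.8],[-0.4,-2.8,-0.8],[0,0,-0.8],[0,0,0],[0,0,0],[0,0,0],[0,0,0]],"turn":[0,0,0,0,0,0,0,0,0.082,0.082,0,0]}'
python3 - <<'E'
from h import *
np.set_printoptions(precision=1,suppress=True)
p,d,c=snap('wrist','w55.png');print(env.state()['eef_pos'],env.state()['tcp_rot'],env.state()['opening'])
C=cloud(d,c)
for r in range(90,270,15): print(r,C[r,323])
E
```

```text
t: 92.75
eef_pos: [570.2, -5.9, 113.1]
tcp_rot: [3.142, 0.0, 0.186]
ft_force: [-1.4, -0.0, 0.4]
opening: 0.256
t: 93.35
eef_pos: [482.7, -22.7, 161.2]
tcp_rot: [3.14, -0.005, 0.185]
ft_force: [1.2, -0.2, -1.2]
opening: 0.254
t: 94.55
eef_pos: [418.1, 176.1, 295.8]
tcp_rot: [3.141, -0.0, 0.024]
ft_force: [0.4, -0.1, -0.5]
opening: 0.252
[418.  176.1 295.8] [3.1 0.  0. ] 0.25545456115949855
90 [512.  179.6  39. ]
105 [493.1 178.9 221.6]
120 [486.4 178.8 223.6]
135 [479.7 178.6 223.8]
150 [472.8 178.5 223.8]
165 [465.6 178.3 222.9]
180 [458.5 178.2 223.7]
195 [451.5 178.  225.4]
210 [444.  177.8 225.1]
225 [436.6 177.7 226. ]
240 [429.1 177.5 226.7]
255 [339.9 175.8  30. ]
```

View pics/w55.png

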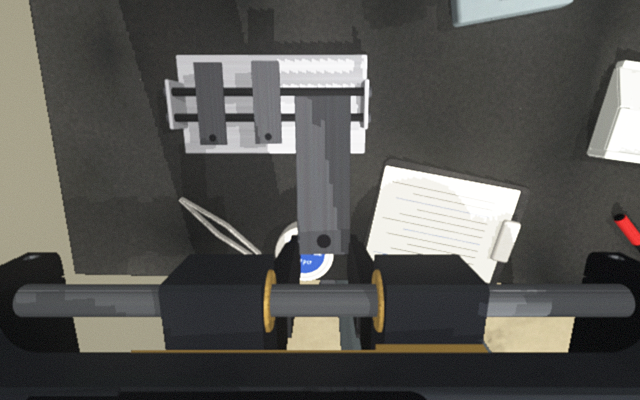

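Run:
```python
from h import *
np.set_printoptions(precision=1,suppress=True)
p,d,c=snap('wrist','w55c.png',(155,40,385,165),3.4);
B=plate(p,c,[(170.5,104.5),(366.5,105)],42);print(B,B.mean(0))
print(plate(p,c,[(253,62),(279,62),(281,141),(255,141)],42).mean(0))
```

```text
[[495.3 324.7]
 [499.1 137.9]] [497.2 231.3]
[499.1 232.7]
```

View pics/w55c.png

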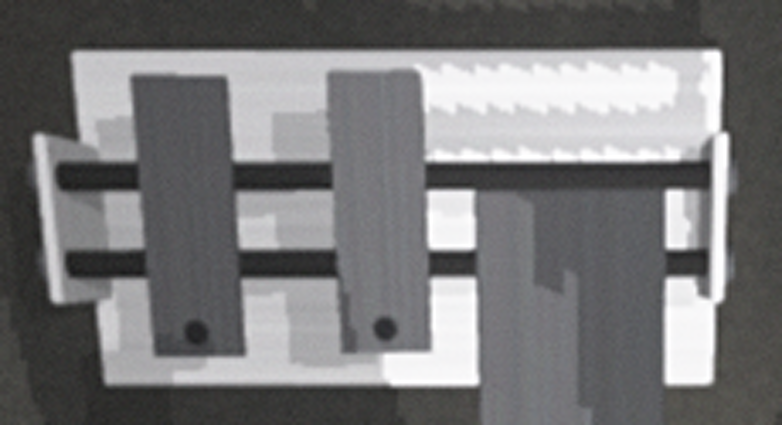

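```bash
python3 -m inch '{"hand":[0,0,0,0,0,0,0,0,0,0],"delta_pos":[[2.0,0.05,0],[1.95,0.05,0],[0,0,4.3],[0,0,4.3],[0,0,4.3],[0,0,3.5],[0,0,0.6],[0,0,0.5],[0,0,0],[0,0,0]],"turn":[0,0,0,0,0,0,0,0,0,0]}'
python3 - <<'E'
from h import *
p,d,c=snap('wrist','w56.png',None,1);print(env.state()['eef_pos'],env.state()['tcp_rot'],env.state()['ft_force'])
E
```

```text
t: 95.65
eef_pos: [457.9, 176.4, 122.3]
tcp_rot: [-3.141, -0.002, 0.022]
ft_force: [-0.3, -0.1, -0.3]
opening: 0.255
[457.83924536 176.3862606  122.30602162] [-3.14117511e+00 -2.40254306e-03  2.19904785e-02] [-0.25391841  0.03791599 -0.69068623]
```

View pics/w56.png

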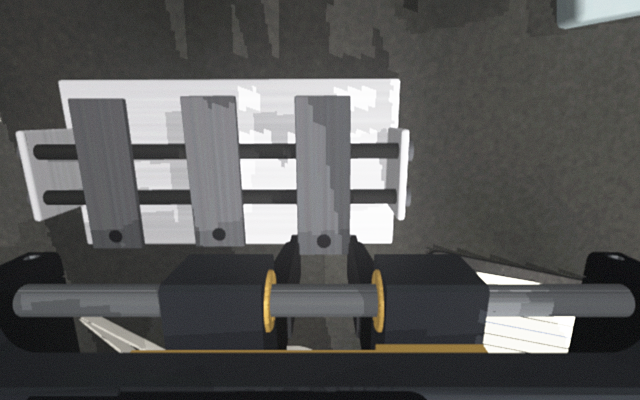

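```bash
python3 -m inch '{"hand":[0,0,0,0],"delta_pos":[[0,0,0.5],[0,0,0.3],[0,0,0.1],[0,0,0]],"turn":[0,0,0,0]}'; python3 -m inch '{"hand":[0,0],"delta_pos":[[0,0,0.15],[0,0,0]],"turn":[0,0]}'; python3 -m inch '{"hand":[0,0],"delta_pos":[[0,0,0.1],[0,0,0]],"turn":[0,0]}'
```

```text
t: 96.1
eef_pos: [457.3, 176.3, 111.8]
tcp_rot: [3.141, 0.0, 0.022]
ft_force: [0.3, -0.9, -0.6]
opening: 0.253
t: 96.3
eef_pos: [457.3, 176.3, 110.3]
tcp_rot: [3.142, 0.0, 0.022]
ft_force: [1.0, 0.3, 1.1]
opening: 0.257
t: 96.5
eef_pos: [457.3, 176.3, 109.4]
tcp_rot: [3.141, 0.0, 0.022]
ft_force: [-0.8, 1.1, 2.8]
opening: 0.253
```

```bash
python3 -m inch '{"hand":[0.38,0.38,0.38,0.38,0.4,0.4,0.4,0.4],"delta_pos":[[0,0,0],[0,0,0],[0,0,0],[-2,0,0],[-1,0,-3],[0,0,-5],[-3,0,-5],[0,0,0]],"turn":[0,0,0,0,0,0,0,0]}'
python3 - <<'E'
from h import *
np.set_printoptions(precision=1,suppress=True)
p,d,c=snap('wrist','w57.png',None,1);print(env.state()['eef_pos'],env.state()['tcp_rot'],env.state()['opening'])
C=cloud(d,c);np.save('C57.npy',C)
E
```

```text
t: 97.3
eef_pos: [400.6, 175.3, 236.7]
tcp_rot: [-3.14, -0.007, 0.022]
ft_force: [-0.6, -0.2, -0.0]
opening: 0.402
[401.2 175.2 234.6] [-3.1 -0.   0. ] 0.39894726867427266
```

View pics/w57.png

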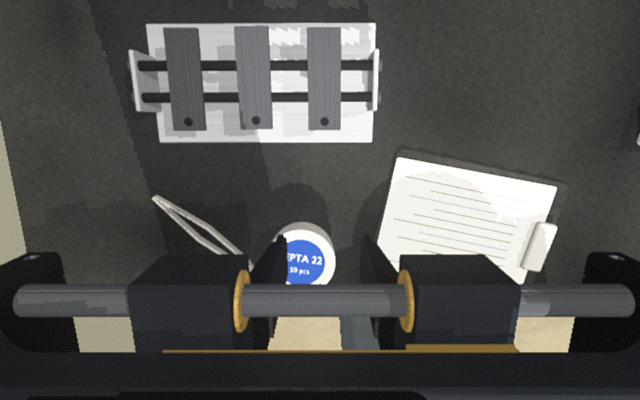

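```bash
python3 -m inch '{"hand":[0.4,0.4,0.4,0.4,0.4,0.4,0.4,0.4,0.4,0.4,0.4,0.4,0.4,0.4],"delta_pos":[[0,0,-5],[0,0,-5],[0,0,0],[0,0,0],[0,0,0],[0,0,0],[0,0,0],[0,0,0],[0,0,0],[0,0,0],[0,0,0],[0,0,0],[0,0,0],[0,0,0]],"turn":[0,-0.1447,-0.1447,-0.1447,-0.1447,-0.1447,-0.1447,-0.1447,-0.1447,-0.1447,-0.1447,-0.1447,-0.1447,0]}'; python3 -m inch '{"hand":[0.4,0.4,0.4,0.4,0.4,0.4,0.4,0.4,0.4,0.4],"delta_pos":[[-3.44,2.23,0],[-3.44,2.23,0],[-3.44,2.23,0],[-3.44,2.23,0],[-3.44,2.23,0],[-3.44,2.23,0],[-3.44,2.23,0],[-3.44,2.23,0],[-3.44,2.23,0],[0,0,0]],"turn":[0,0,0,0,0,0,0,0,0,0]}';python3 - <<'E'
from h import *
np.set_printoptions(precision=1,suppress=True)
p,d,c=snap('wrist','w58.png');print(env.state()['eef_pos'],env.state()['tcp_rot'])
C=cloud(d,c)
m=np.zeros(d.shape,bool);m[190:250,280:360]=1
m&=(C[...,2]>178)&(C[...,2]<200)&(p.max(-1)<90)
print(m.sum(),np.median(C[m],0),C[m].max(0),C[m].min(0))
C=np.load('C57.npy')
for u0,u1 in ((172,195),(244,263),(316,335)):
    print([C[v,u0:u1].mean(0).round(1).tolist() for v in (35,60,90,115)])
E
```

```text
t: 98.75
eef_pos: [401.9, 175.0, 331.1]
tcp_rot: [-3.14, 0.0, 1.76]
ft_force: [-0.4, 0.2, -0.8]
opening: 0.4
t: 99.75
eef_pos: [658.8, -95.4, 329.8]
tcp_rot: [-3.14, -0.0, 1.75]
ft_force: [-1.4, 0.2, -0.7]
opening: 0.396
[657.5 -93.6 330. ] [-3.1 -0.   1.8]
390 [654.6 -89.6 194. ] [662.5 -83.5 197.8] [646.9 -98.7 187.3]
[[529.2, 285.3, 40.5], [511.5, 286.7, 40.5], [489.6, 288.4, 40.5], [470.6, 289.8, 40.5]]
[[530.3, 232.4, 40.7], [510.5, 230.0, 55.6], [489.7, 230.7, 55.7], [471.8, 234.0, 40.6]]
[[531.5, 178.1, 40.5], [513.9, 177.7, 40.5], [492.0, 177.2, 40.3], [473.1, 176.7, 40.8]]
```

```bash
python3 -m inch '{"hand":[0.4,0.4,0.4,0.4,0,0,0,0,0,0],"delta_pos":[[0.24,-0.16,3],[0,0,3],[0,0,2.5],[0,0,0],[0,0,0],[0,0,0],[0,0,0],[0,0,0],[0,0,0],[0,0,0]],"turn":[0,0,0,0,0,0,0,0,0,0]}'; python3 -m inch '{"hand":[0,0,0,0,0,0,0,0],"delta_pos":[[-0.38,0,1.1],[-0.25,0,1.2],[-0.1,0,1.2],[0.1,0,1.2],[0.23,0,1.2],[0.4,0,1.2],[0,0,0.1],[0,0,0]],"turn":[0,0,0,0,0,0,0,0]}'; python3 -m inch '{"hand":[0.4,0.4,0.4,0.4,0.4,0.4,0.4,0.4],"delta_pos":[[0,0,0],[0,0,0],[0,0,0],[0,0,-4],[0,0,-4],[0,0,-4],[-4,0,-4],[0,0,0]],"turn":[0,0,0,0,0,0,0,0]}'
python3 - <<'E'
from h import *
np.set_printoptions(precision=1,suppress=True)
p,d,c=snap('wrist','w59.png');print(env.state()['eef_pos'])
C=cloud(d,c)
m=np.zeros(d.shape,bool);m[100:240,290:360]=1
m&=(C[...,2]>100)&(C[...,2]<150)&(p.max(-1)<90)
print(m.sum(),np.median(C[m],0),C[m].max(0),C[m].min(0))
E
```

```text
t: 100.8
eef_pos: [655.2, -89.7, 248.2]
tcp_rot: [3.139, 0.001, 1.758]
ft_force: [6.0, 1.0, 1.1]
opening: 0.148
t: 101.6
eef_pos: [655.2, -89.7, 174.3]
tcp_rot: [3.14, 0.0, 1.758]
ft_force: [8.5, 0.8, -0.2]
opening: 0.152
t: 102.4
eef_pos: [662.0, -127.3, 335.6]
tcp_rot: [3.135, 0.004, 1.756]
ft_force: [-0.2, -0.3, 0.3]
opening: 0.4
[ 661.1 -125.9  332.5]
247 [654.5 -92.8 120.5] [662.6 -48.9 134.7] [ 647.  -100.6  113.8]
```

Lever is down (ball top ≈123 mm). Back off away from everything and check the scene.

```bash
python3 -m inch '{"hand":[0.4,0.4,0.4,0.4,0.4,0.4,0.4,0.4],"delta_pos":[[-4,-2,0],[-4,-2,0],[-3,-3,0],[-2,-4,0],[0,-4,0],[0,0,0],[0,0,0],[0,0,0]],"turn":[0,0,0,0,0,0,0,0]}'
python3 - <<'E'
from h import *
np.set_printoptions(precision=1,suppress=True)
snap('side','sd60.png',(250,60,430,250),3.1);snap('scene','sc60.png',(220,70,460,270),3.3)
print(env.state()['eef_pos'],np.abs(env.state()['qvel']).max())
E
```

```text
t: 103.25
eef_pos: [538.4, -279.5, 329.9]
tcp_rot: [-3.141, -0.001, 1.759]
ft_force: [0.7, 0.3, -0.3]
opening: 0.403
[ 538.6 -279.4  330. ] 0.002420065468610195
```

View pics/sd60.png

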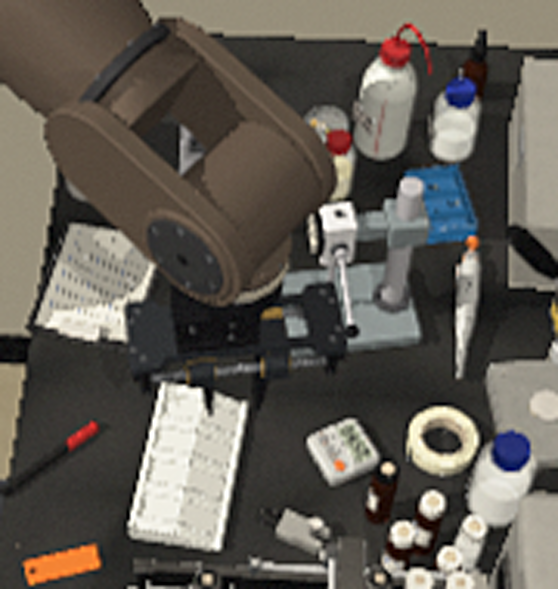

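View pics/sc60.png

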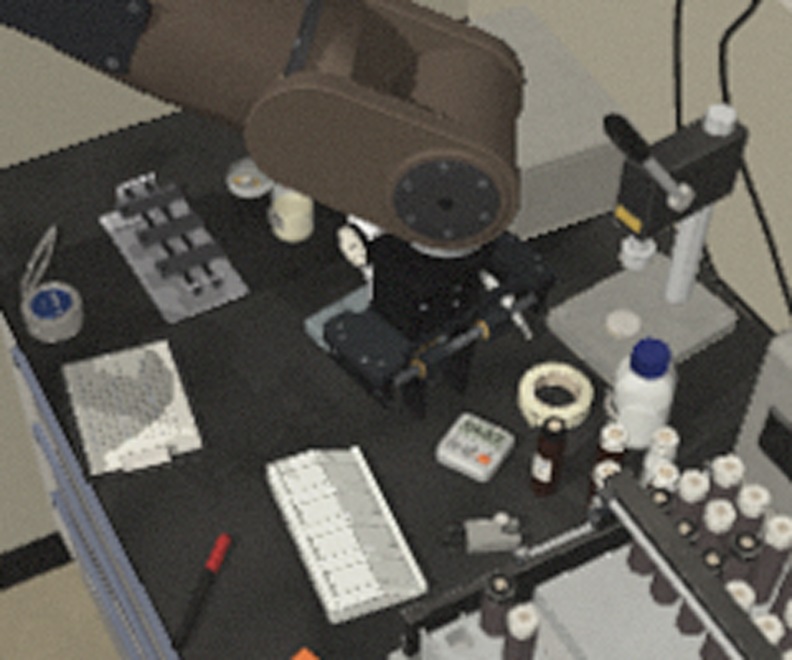

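Run:
```python
from h import *
print(ticket.job_done())
```

```text
the job is handed in; nothing more can be done
None
```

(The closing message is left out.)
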